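Fetch the rear jig plate from the crowded hook and seat it in its cradle

TASK

Three wire-bending jig plates hang one behind the other on one stand; hang the two front plates on the peg of the empty stand and leave them there, so that the rear plate can come off. Lay the rear plate flat on the bare desk and let go, then take it again by the middle of its long edges and seat it fully home, flat, in the wooden cradle, where the finger notches leave room only for that grip. Do not drop or fling the plates, and leave the other things on the desk where they are.

Things in the scene. Friction and masses are not known exactly. Their poses are not given: they have to be found in the camera images.
- rear_plate_center (a point): the rearmost plate, dots in a grid: aluminium jig plate 140x46x10 mm, 110 to 230 g, its centre. Own z along the length to the holed end, y across, x through the thickness; hanging, z is up, x along the peg. Hole for the peg 24 mm wide, roof an inverted V sloping 30 deg, apex 58 mm from here along z, flat floor at 28 mm. Hold it by the long edges, also beside the hole. Seats any way round
- front_plate_a_center (a point): the front plate with an oval of dots: aluminium jig plate 140x46x10 mm, 160 g, its centre. Own z along the length to the holed end, y across, x through the thickness; hanging, z is up, x along the peg. Hole for the peg 24 mm wide, roof an inverted V sloping 30 deg, apex 58 mm from here along z, flat floor at 28 mm. Hold it by the long edges, also beside the hole. Middle or foremost
- front_plate_b_center (a point): the front plate with two rows of dots: aluminium jig plate 140x46x10 mm, 160 g, its centre. Own z along the length to the holed end, y across, x through the thickness; hanging, z is up, x along the peg. Hole for the peg 24 mm wide, roof an inverted V sloping 30 deg, apex 58 mm from here along z, flat floor at 28 mm. Hold it by the long edges, also beside the hole. Middle or foremost
- loaded_stand: wooden stand, three plates on its peg (35, 70, 105 mm from the post). Origin: foot of the post, on the desk, z up. Post 192 mm tall; base 155x90x10 mm, fixed. Level round peg 8 mm thick, axis 180 mm up, runs 147 mm from the post along own -x (to the robot); its tip turns up to 12 mm above the axis: to pass it lift a hanging plate 8 to 22 mm. A hanging plate's centre is 127 mm above the desk
- spare_stand: same stand, peg empty: the two front plates go here. Origin: foot of the post, on the desk, z up. Post 192 mm tall; base 155x90x10 mm, fixed. Level round peg 8 mm thick, axis 180 mm up, runs 147 mm from the post along own -x (to the robot); its tip turns up to 12 mm above the axis: to pass it lift a hanging plate 8 to 22 mm. A hanging plate's centre is 127 mm above the desk
- cradle: pale wooden cradle, fixed, 163x69 mm; origin at its centre on the desk, x along its length, z up. Recess 143x49 mm (1.5 mm play all round), floor 4 mm, rim 12 mm above the desk; a seated plate's centre is 9 mm up. Finger notch 66 mm long in the middle of each long side, open down to the desk beyond 18 mm from the centre line
- tape_roll: bystander: roll of tape lying flat, 96 mm across, 25 mm high; origin at the centre of its underside
- flat_case: bystander: small flat clear case, 65 x 91 x 17 mm; origin at the centre of its underside
- pliers: bystander: pliers lying flat, 130 x 43 x 12 mm; origin at the centre of the underside
- bench_block: bystander: square steel bench block, 60 x 60 x 15 mm; origin at the centre of its underside
- tub: bystander: empty white square tub, 72 x 72 x 55 mm; origin at the centre of its underside
There are look-alikes about, which are no part of the job. Leave any blue or purple look-alike of the part that bears front_plate_b_center alone.

How it is judged:
By the outcome, as a careful person would: the job done as asked, in the order asked, and still so for the second after the job is handed in, with the robot touching nothing.
It also fails if it takes over 72 s, if anything falls off the work surface, if the arm or the gripper's body presses on something with over 40 N, if the wrist force passes 120 N, or if a joint passes its speed limit or range.

ROBOT

A 6-joint arm with a two-finger parallel gripper is mounted at the origin on a cart in front of the work surface, level with it; the furniture and walls round the work are solid. World frame = base frame: x ahead of the robot, y to its left, z up, the work surface at z = 0. Lengths are in m, angles in rad, forces in N, time in s.
With the tool pointing down it reaches from about 0.225 to 0.725 m from the base axis. Payload 3.1 kg.
Tool frame: the origin (TCP) lies midway between the tips of the shut fingers; the grasp point (between the pads) lies 19 mm behind it; z points along the fingers, x is the direction in which the jaws open and shut, and the axes are right-handed (so a half turn about z gives the same grasp; the last joint's range is limited). The gripper opens to 85 mm and grips with 20 to 120 N. Pads are 22 mm wide; open, the fingers measure 114 mm over their backs; the gripper's body (76 mm by 85 mm) begins 54 mm behind the grasp point. The pads swing forward as they close: fully open they stand 13 mm farther back than shut.
Start: joints at [1.062, 0.048, 0.099, 1.622, 0, 1.443], TCP at [0.195, 0.487, 0.231] pointing down, gripper open.
Joint ranges: [-2.91, 2.91], [-0.99, 1.94], [-1.21, 1.42], [-2.12, 2.29], [-1.49, 1.47], [-3.14, 3.14]. Speed limits (rad/s): [2.79, 2.79, 3.14, 3.14, 3.14, 3.14].

INTERFACE

Orientations are given as a rotation vector (axis times angle).
In Python, from cell import ctrl gives the robot as it stands.
- The arm moves only by the tool arm_command, never from a script. Its argument "targets" is a list that holds one entry, the list of rows, each a list of 7 numbers: the shift along the tool's x, y, z in cm, then the turn, a rotation vector about the tool's x, y, z in degrees, then the gripper's target within -1 to 1 (shut at 1, half-way at 0, fully open at -1). A call has exactly 5 rows; each row shifts and turns the commanded pose from where the row before left it, along the tool's axes as they then stand; what a row does not reach is not made up. A row lasts 1/8 s, in which the tool goes at most 62.5 mm and 10.7 degrees, less where a joint would pass 70% of its speed; a pose out of reach is approached as far as the arm can. A call is refused whole if a number of a shift passes 6.25 or a number of a turn 10.7, either way. A call with a gripper value outside its range is refused whole. The fingers move at their own pace and stop on an object; the grip force is fixed at half the most. Time passes only in rows, so rows that do not move let the fingers close, or fill a call up. It gives the time, the measured TCP pose, the force and the opening at its end, in the units of the state.
- ctrl.sense(): the state, without advancing time (a new reading comes with each control period).
- ctrl.snapshot(name): name is "side" or "top"; returns a dict with "frame" (400x640x3 uint8, red, green, blue), "range_z" (400x640 float32, m along the optical axis (not along the pixel's ray), 0 where there is no reading), "fx", "fy", "cx", "cy" (pixels), "dist_coeffs" ([k1, k2, p1, p2, k3] as OpenCV has them; the pictures are not rectified), "world_from_camera" (4x4, takes a point from camera to world coordinates). Camera axes: x right, y up, looking along -z (the intrinsics and any distortion apply to the point x, -y, -z); pixel columns grow to the right and rows downward; lengths in m; the calibration is good to about 2 mm. A picture is of the moment at which its call begins.
- ctrl.hand_in(): hands the job in, once; it reports no verdict.
The state is a dict: "clock": time; "joint_pos": joint angles; "dq": joint speeds; "joint_torque": joint torques, N m; "tcp_pos": TCP position; "tcp_rot": TCP orientation; "force": force on the tool from outside, world axes, zero at the start; "ft_torque": the same for the moment, N m; "opening": opening from 0.0 (shut) to 1.0 (fully open).
Only numpy, scipy, OpenCV 4.12 (cv2) and the standard library are available. Lean on these libraries where they do the work, as an engineer would, in place of code of your own. Each camera call takes 0.05 s, during which the arm holds its last target.

## Working session

There is one attempt and no reset: what is moved stays moved. The work goes in short steps, Python scripts to look and compute and a tool call to move; the robot and the scene stay as the last step left them, time stands still between calls to the robot, and variables do not carry over. Pictures are saved under pics/ and viewed, and the job is handed in when it is done.

Besides the shell and the picture viewer there is one more tool, called after "Call:" as name(argument=value, ...), one argument or row to a line, values as JSON. arm_command: Moves the arm, as the interface text tells. Its arguments: {"type":"object","properties":{"targets":{"type":"array"}},"required":["targets"]}

```bash
ls; mkdir -p pics; cat > h.py <<'E'
import numpy as np, cv2
from cell import ctrl
from scipy.spatial.transform import Rotation as R
def snap(n,fn=None):
    s=ctrl.snapshot(n)
    if fn: cv2.imwrite('pics/'+fn,s['frame'][:,:,::-1])
    return s
def cloud(s):
    K=np.array([[s['fx'],0,s['cx']],[0,s['fy'],s['cy']],[0,0,1]]);D=np.array(s['dist_coeffs'],float)
    h,w=s['range_z'].shape
    u,v=np.meshgrid(np.arange(w),np.arange(h))
    p=cv2.undistortPoints(np.stack([u,v],-1).reshape(-1,1,2).astype(np.float64),K,D).reshape(h,w,2)
    z=s['range_z'].astype(float)
    P=np.stack([p[...,0]*z,-p[...,1]*z,-z,np.ones_like(z)],-1)
    W=P@np.array(s['world_from_camera']).T
    W=W[...,:3]; W[z<=0]=np.nan
    return W
E
python3 - <<'E'
from h import *
for n in('side','top'):
    s=snap(n,n+'0.png'); np.savez(n+'0.npz',**{k:np.array(v) for k,v in s.items()})
    print(n,s['fx'],s['world_from_camera'],s['dist_coeffs'])
print(ctrl.sense())
E
```

```text
pics
side 404.379447431594 [[ 0.92063031  0.1836673  -0.3445376   0.04924898]
 [-0.39003755  0.4724675  -0.79034497 -1.04904329]
 [ 0.01762229  0.86199813  0.50660505  0.76734393]
 [ 0.          0.          0.          1.        ]] [0.02449315 0.         0.         0.         0.        ]
top 473.0342714403911 [[-0.23867372  0.87556436 -0.42002608 -0.22365906]
 [-0.97108846 -0.21728298  0.0988702   0.1771287 ]
 [-0.0046973   0.43148019  0.90211018  1.64721477]
 [ 0.          0.          0.          1.        ]] [-0.03565824  0.          0.          0.          0.        ]
{'clock': 0.1, 'joint_pos': array([1.06220223e+00, 4.86745977e-02, 9.77227325e-02, 1.62199272e+00,
       2.41393239e-05, 1.44298539e+00]), 'dq': array([ 0.00059345, -0.0016348 ,  0.00254101, -0.00162106, -0.00090833,
       -0.00050893]), 'joint_torque': array([ 2.34341358e-03, -3.39851224e+01,  3.20935607e+01,  1.58536574e-02,
       -1.81306077e-04,  4.70663124e-06]), 'tcp_pos': array([0.19485071, 0.48690044, 0.23021937]), 'tcp_rot': array([ 2.60090904,  1.76037622, -0.00302902]), 'force': array([ 0.13421144, -0.42616599, -0.51755583]), 'ft_torque': array([ 9.55791098e-03, -5.11432541e-02,  2.34981639e-05]), 'opening': 0.9992003457413114}
```

View pics/side0.png

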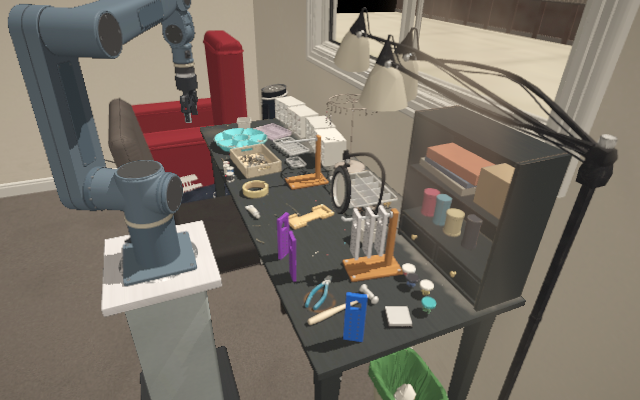

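View pics/top0.png

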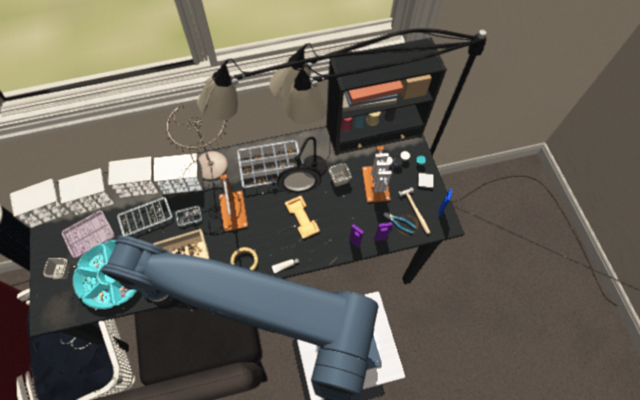

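```bash
python3 - <<'E'
import cv2
a=cv2.imread('pics/side0.png');b=cv2.imread('pics/top0.png')
cv2.imwrite('pics/c1.png',cv2.resize(a[180:350,260:460],None,fx=4,fy=3.5,interpolation=cv2.INTER_CUBIC)[:600])
cv2.imwrite('pics/c2.png',cv2.resize(b[130:260,200:460],None,fx=3,fy=3,interpolation=cv2.INTER_CUBIC))
cv2.imwrite('pics/c3.png',cv2.resize(a[100:250,200:400],None,fx=4,fy=4,interpolation=cv2.INTER_CUBIC))
E
```

```text
(no output)
```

View pics/c1.png

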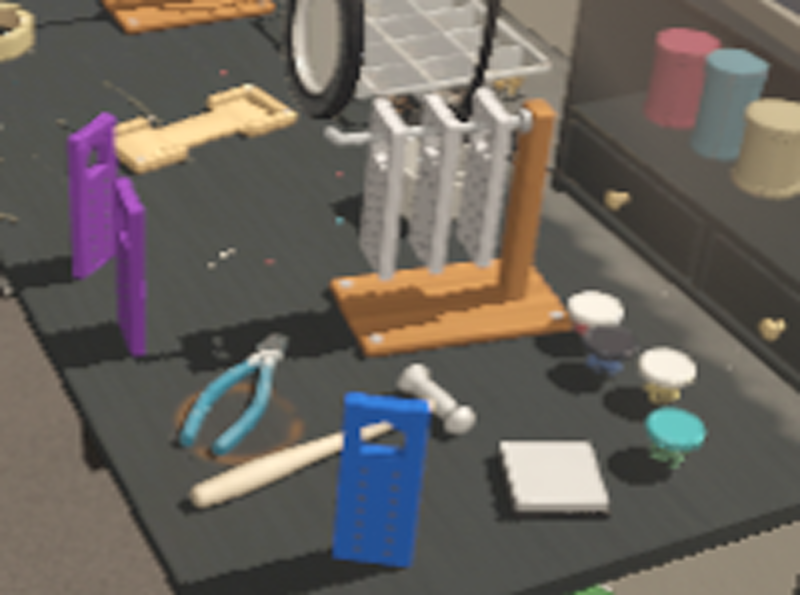

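View pics/c2.png

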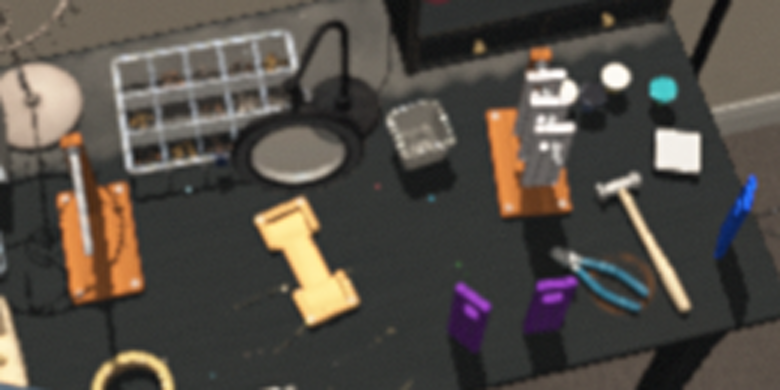

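View pics/c3.png

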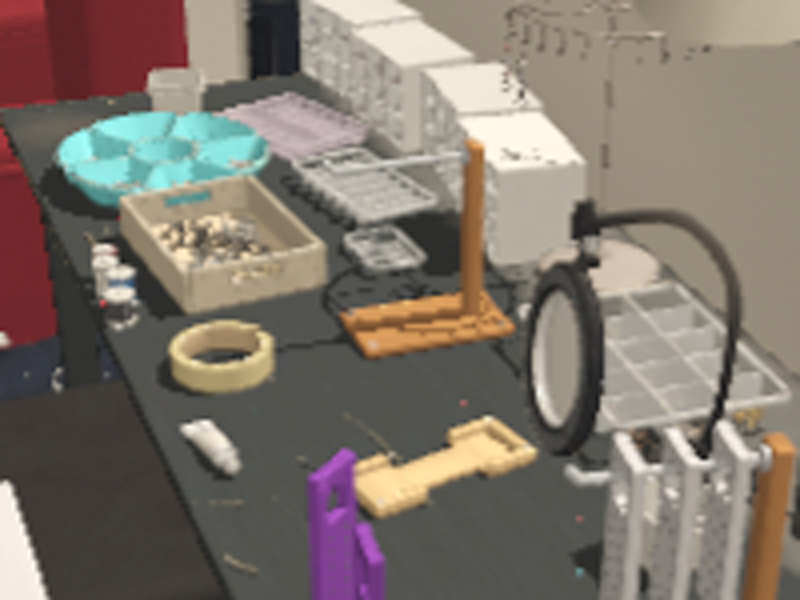

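The side picture shows the loaded stand at about (372,240) with three grey plates, the spare stand at (310,170) and the cradle at (310,215). Candidates for front_plate_b are the grey plates at side px (356,232), (370,232) and (383,230), the purple look-alikes at (283,235) and (292,255), and the blue one at (355,317). By the description I want the grey plates on the loaded peg. Next I measure.

```bash
python3 - <<'E'
from h import *
for n in('side','top'):
    s=dict(np.load(n+'0.npz')); W=cloud(s); np.save(n+'W.npy',W)
    hsv=cv2.cvtColor(s['frame'],cv2.COLOR_RGB2HSV); H,S,V=[hsv[...,i].astype(int) for i in range(3)]
    desk=(W[...,0]>0.1)&(W[...,0]<.8)&(W[...,2]<.3)
    m=desk&(H>6)&(H<17)&(S>140)&(W[...,2]>-0.02)   # orange wood
    k,l,st,c=cv2.connectedComponentsWithStats(m.astype(np.uint8))
    print(n)
    for i in range(1,k):
        if st[i,4]>40:
            p=W[l==i]; print('orange',st[i],c[i].round(),np.nanmin(p,0).round(3),np.nanmax(p,0).round(3))
            post=p[p[:,2]>.1]; 
            if len(post)>4: print(' post',np.median(post,0).round(4),post.min(0).round(3),post.max(0).round(3))
            b=p[(p[:,2]<.03)]
            r=cv2.minAreaRect((b[:,:2]*1000).astype(np.float32)); print(' base',r,np.median(b[:,2]))
    m=desk&(H>=12)&(H<26)&(S>60)&(V>150)&(W[...,2]>0)&(W[...,2]<.03)
    k,l,st,c=cv2.connectedComponentsWithStats(m.astype(np.uint8))
    for i in range(1,k):
        if st[i,4]>60:
            p=W[l==i]; print('pale',st[i],c[i].round(),np.nanmin(p,0).round(3),np.nanmax(p,0).round(3))
            print('  ',cv2.minAreaRect((p[:,:2]*1000).astype(np.float32)))
    d=desk&(V<70)&(abs(W[...,2])<.03); print('desk z',np.nanmedian(W[d],0), [np.nanpercentile(W[d][:,i],[1,99]) for i in range(2)])
E
```

```text
side
orange [285 136  43  53 548] [309. 174.] [0.499 0.238 0.001] [0.654 0.331 0.194]
 post [0.6235 0.2772 0.1431] [0.616 0.271 0.1  ] [0.631 0.288 0.194]
 base ((576.06396484375, 284.67938232421875), (92.37577056884766, 153.78468322753906), 87.76653289794922) 0.011896349280239638
orange [ 343  209   59   72 1322] [376. 260.] [ 0.478 -0.331 -0.002] [ 0.639 -0.223  0.196]
 post [ 0.6023 -0.2925  0.1466] [ 0.596 -0.298  0.1  ] [ 0.612 -0.278  0.196]
 base ((559.3983154296875, -276.5716247558594), (89.6323013305664, 153.4876708984375), 80.69154357910156) 0.011646654430846337
pale [235 147  37  19 209] [251. 155.] [0.368 0.494 0.005] [0.497 0.633 0.029]
   ((433.0444641113281, 561.8143310546875), (125.84475708007812, 136.40113830566406), 2.8140664100646973)
pale [246 165  35  13 215] [263. 171.] [0.362 0.394 0.001] [0.513 0.468 0.03 ]
   ((435.06329345703125, 433.4505920410156), (152.20980834960938, 66.6053695678711), 6.912428379058838)
pale [285 173  31   8 122] [301. 177.] [0.503 0.288 0.008] [0.63  0.336 0.027]
   ((565.270263671875, 315.7024230957031), (43.413211822509766, 125.660636
[... 2284 characters left out ...]
0675048828125), 88.1165771484375)
pale [285 196  34  42 540] [301. 216.] [ 0.407 -0.009  0.   ] [0.583 0.091 0.022]
   ((494.64447021484375, 40.341033935546875), (171.80763244628906, 74.76995849609375), 11.89670181274414)
pale [167 233  38  25 298] [190. 247.] [0.422 0.421 0.   ] [0.51  0.553 0.026]
   ((459.9030456542969, 483.52703857421875), (87.70002746582031, 131.0506591796875), 6.299170017242432)
pale [239 247  19  23 100] [250. 256.] [0.329 0.238 0.001] [0.426 0.294 0.03 ]
   ((381.6292724609375, 260.7164306640625), (98.82829284667969, 47.22923278808594), 17.58406639099121)
desk z [ 0.47255127  0.12147869 -0.00060604] [array([0.28064518, 0.73325355]), array([-0.52734624,  1.11912104])]
```

```bash
python3 - <<'E'
from h import *
for n in('side','top'):
    s=dict(np.load(n+'0.npz')); W=np.load(n+'W.npy')
    hsv=cv2.cvtColor(s['frame'],cv2.COLOR_RGB2HSV); H,S,V=[hsv[...,i].astype(int) for i in range(3)]
    g=(S<60)&(V>60)
    m=g&(W[...,0]>.4)&(W[...,0]<.63)&(abs(W[...,1]-.285)<.05)&(W[...,2]>.165)&(W[...,2]<.205)
    p=W[m]; print(n,'peg spare',len(p))
    if len(p)>5:
        f=np.polyfit(p[:,0],p[:,1],1); r=p[:,1]-np.polyval(f,p[:,0]); k=abs(r)<.008
        f=np.polyfit(p[k,0],p[k,1],1); print(np.degrees(np.arctan(f[0])),np.polyval(f,[.48,.55,.62]),p[k].min(0),p[k].max(0),k.sum())
        for a in np.arange(.46,.64,.02):
            q=p[k&(abs(p[:,0]-a)<.01)]; print(a.round(2),len(q),np.median(q,0).round(4) if len(q) else '')
    m=(S<70)&(V>50)&(W[...,0]>.4)&(W[...,0]<.61)&(abs(W[...,1]+.28)<.07)&(W[...,2]>.04)&(W[...,2]<.215)
    p=W[m]; print('loaded',len(p))
    th=np.radians(-9.3); u=np.array([np.cos(th),np.sin(th)]);v=np.array([-u[1],u[0]])
    o=np.array([.605,-.2925]); a=(p[:,:2]-o)@u; b=(p[:,:2]-o)@v
    h,_=np.histogram(a,np.arange(-.16,.01,.004)); print(list(zip(np.arange(-.16,.005,.004).round(3),h)))
    h,_=np.histogram(b,np.arange(-.04,.05,.004)); print(list(zip(np.arange(-.04,.046,.004).round(3),h)))
    print(p[:,2].min(),p[:,2].max())
E
```

```text
side peg spare 89
-1.67411483278955 [0.29005763 0.28801174 0.28596584] [0.475101   0.27931835 0.16582371] [0.61846162 0.29547986 0.1930903 ] 86
0.46 0 
0.48 12 [0.4833 0.2903 0.1863]
0.5 9 [0.4998 0.2898 0.1829]
0.52 11 [0.5204 0.2879 0.183 ]
0.54 11 [0.5389 0.2873 0.1842]
0.56 9 [0.5571 0.2873 0.1832]
0.58 10 [0.5762 0.2845 0.1828]
0.6 11 [0.5977 0.2886 0.1837]
0.62 13 [0.6159 0.2867 0.1818]
loaded 1381
[(np.float64(-0.16), np.int64(0)), (np.float64(-0.156), np.int64(0)), (np.float64(-0.152), np.int64(2)), (np.float64(-0.148), np.int64(5)), (np.float64(-0.144), np.int64(6)), (np.float64(-0.14), np.int64(3)), (np.float64(-0.136), np.int64(6)), (np.float64(-0.132), np.int64(4)), (np.float64(-0.128), np.int64(3)), (np.float64(-0.124), np.int64(6)), (np.float64(-0.12), np.int64(4)), (np.float64(-0.116), np.int64(5)), (np.float64(-0.112), np.int64(259)), (np.float64(-0.108), np.int64(80)), (np.float64(-0.104), np.int64(66)), (np.float64(-0.1), np.int64(3)), (np.float64(-0.096), np.int64(0)), (np.float64(-0.092), np.int64(4)), (np.float64(-0.088), np.int64(6)), (np.float64(-0.084), np.int
[... 3573 characters left out ...]
(np.float64(-0.028), np.int64(0)), (np.float64(-0.024), np.int64(0)), (np.float64(-0.02), np.int64(0)), (np.float64(-0.016), np.int64(1)), (np.float64(-0.012), np.int64(20)), (np.float64(-0.008), np.int64(44)), (np.float64(-0.004), np.int64(37)), (np.float64(-0.0), np.int64(39)), (np.float64(0.004), np.int64(27)), (np.float64(0.008), np.int64(55)), (np.float64(0.012), np.int64(60)), (np.float64(0.016), np.int64(48)), (np.float64(0.02), np.int64(38)), (np.float64(0.024), np.int64(52)), (np.float64(0.028), np.int64(66)), (np.float64(0.032), np.int64(78)), (np.float64(0.036), np.int64(8)), (np.float64(0.04), np.int64(0)), (np.float64(0.044), np.int64(0))]
0.05270126425230259 0.20830073936146998
```

```bash
python3 - <<'E'
from h import *
for n in('side','top'):
    s=dict(np.load(n+'0.npz')); W=np.load(n+'W.npy')
    hsv=cv2.cvtColor(s['frame'],cv2.COLOR_RGB2HSV); H,S,V=[hsv[...,i].astype(int) for i in range(3)]
    m=(S<70)&(V>50)&(W[...,0]>.4)&(W[...,0]<.61)&(abs(W[...,1]+.28)<.07)&(W[...,2]>.04)&(W[...,2]<.215)
    p=W[m]; 
    th=np.radians(-9.3); u=np.array([np.cos(th),np.sin(th)]);v=np.array([-u[1],u[0]])
    o=np.array([.605,-.2925]); a=(p[:,:2]-o)@u; b=(p[:,:2]-o)@v
    print(n)
    for lo,hi in((-.118,-.098),(-.082,-.062),(-.046,-.026)):
        k=(a>lo)&(a<hi); print('plate',k.sum(),'a',np.percentile(a[k],[2,10,50,90,98]).round(4),'b',np.percentile(b[k],[1,50,99]).round(4),'z',np.percentile(p[k,2],[1,99]).round(4))
        f=k&(b>-.012)&(b<.03); x=b[f]; y=a[f]
        A=np.c_[x,p[f,2],np.ones(f.sum())]; kk=y<np.median(y)+.003
        for _ in range(5):
            c,*_r=np.linalg.lstsq(A[kk],y[kk],rcond=None); r=y-A@c; kk=abs(r)<.002
        print('   face slope b deg',np.degrees(np.arctan(c[0])).round(2),'slope z',np.degrees(np.arctan(c[1])).round(2),'a at b=.008,z=.127',(c@[.008,.127,1]).round(4),kk.sum())
    # peg tip
    k=(a<-.115)|((a>-.096)&(a<-.084))|((a>-.06)&(a<-.05)); q=np.c_[a[k],b[k],p[k,2]]; q=q[(q[:,2]>.16)]; print('peg b',np.polyfit(q[:,0],q[:,1],1),np.median(q,0), q[:,0].min())
    # posts: 
    for nm,cx,cy,yw in(('L',.605,-.2925,-9.3),('S',.6235,.287,-2)):
        t=np.radians(yw);uu=np.array([np.cos(t),np.sin(t)]);vv=np.array([-uu[1],uu[0]])
        mm=(H>4)&(H<19)&(S>120)&(W[...,2]>.03)&(W[...,2]<.19)&(np.hypot(W[...,0]-cx,W[...,1]-cy)<.04)
        q=W[mm]; qa=(q[:,:2]-[cx,cy])@uu; qb=(q[:,:2]-[cx,cy])@vv
        if len(q)>5: print('post',nm,len(q),np.percentile(qa,[2,25,50,75,98]).round(4),np.percentile(qb,[2,25,50,75,98]).round(4))
    # cradle
    mm=(H>=12)&(H<28)&(S>50)&(V>120)&(W[...,2]>.007)&(W[...,2]<.018)&(W[...,0]>.38)&(W[...,0]<.62)&(W[...,1]>-.04)&(W[...,1]<.13)
    q=W[mm]; print('cradle',len(q),cv2.minAreaRect((q[:,:2]*1000).astype(np.float32)),q.mean(0))
E
```

```text
side
plate 416 a [-0.1115 -0.1106 -0.1093 -0.1028 -0.101 ] b [-0.0147 -0.0017  0.0322] z [0.062  0.2009]
   face slope b deg -0.9 slope z 0.19 a at b=.008,z=.127 -0.1099 236
plate 429 a [-0.0751 -0.074  -0.0727 -0.066  -0.0645] b [-0.0147  0.0007  0.0324] z [0.0619 0.2008]
   face slope b deg -1.02 slope z 0.12 a at b=.008,z=.127 -0.0731 241
plate 447 a [-0.0395 -0.0385 -0.0371 -0.0308 -0.0286] b [-0.0141  0.0015  0.0323] z [0.0621 0.2002]
   face slope b deg -0.25 slope z 0.14 a at b=.008,z=.127 -0.0377 255
peg b [-0.00135188  0.00801967] [-0.12601226  0.00825052  0.18431919] -0.14906641322179612
post L 324 [-0.0085 -0.0065 -0.0031  0.0026  0.0075] [-0.0038 -0.0014  0.0002  0.0027  0.0146]
post S 173 [-0.0069 -0.0043 -0.0005  0.0036  0.0088] [-0.0154 -0.0111 -0.0092 -0.0057  0.0065]
cradle 256 ((491.310302734375, 38.87786102294922), (166.13690185546875, 70.81315612792969), 12.206181526184082) [0.49420338 0.03652367 0.01125637]
top
plate 230 a [-0.1129 -0.1109 -0.108  -0.1033 -0.0997] b [-0.0095  0.0159  0.0363] z [0.0618 0.201 ]
   face slope b deg -1.14 slope z 0.35 a at b=.008,z=.127 -0.1082 117
plate 145 a [-0.0763 -0.0748 -0.0711 -0.0661 -0.0635] b [-0.0093  0.0208  0.036 ] z [0.0714 0.2027]
   face slope b deg 2.15 slope z 0.86 a at b=.008,z=.127 -0.0724 54
plate 146 a [-0.043  -0.0383 -0.0351 -0.0294 -0.0272] b [-0.0094  0.0193  0.036 ] z [0.0732 0.2049]
   face slope b deg 0.28 slope z -0.29 a at b=.008,z=.127 -0.0352 56
peg b [-0.00501813  0.0126275 ] [-0.12634232  0.01357989  0.18367233] -0.14739732766231287
post L 10 [-0.0041 -0.0016  0.0035  0.0066  0.0108] [0.0033 0.007  0.0143 0.022  0.0225]
post S 62 [-0.0073 -0.0029 -0.0009  0.0016  0.0111] [-0.0089 -0.0073 -0.005  -0.001   0.004 ]
cradle 259 ((491.6894226074219, 42.78254318237305), (166.59201049804688, 70.80834197998047), 10.973817825317383) [0.49067689 0.04339261 0.0108314 ]
```

```bash
python3 - <<'E'
from h import *
Z={}
for n in('side','top'):
    W=np.load(n+'W.npy').reshape(-1,3); W=W[~np.isnan(W).any(1)]
    k=(W[:,0]>.2)&(W[:,0]<.8)&(W[:,1]>-.6)&(W[:,1]<.6)&(W[:,2]>-.05)&(W[:,2]<.8)
    for x,y,z in W[k]:
        key=(int(x//.04),int(y//.04)); Z[key]=max(Z.get(key,-9),z)
print('cols x from',[round(i*.04,2) for i in range(5,20)])
for j in range(14,-16,-1):
    print('%6.2f'%(j*.04+.02),' '.join('%4d'%round(1000*Z[(i,j)]) if (i,j) in Z else '   .' for i in range(5,20)))
print(R.from_rotvec(ctrl.sense()['tcp_rot']).as_matrix().round(3))
E
```

```text
cols x from [0.2, 0.24, 0.28, 0.32, 0.36, 0.4, 0.44, 0.48, 0.52, 0.56, 0.6, 0.64, 0.68, 0.72, 0.76]
  0.58  312    4    7   49   37   23   22   51   12   32   22   25   27  119  121
  0.54  687    5   36   49   19   24   21   52    8   29   33   28  119  121  120
  0.50  708  699   40   48   49   21   23   52   11   29   25   10  118  121  121
  0.46  710  641   43   48   46   21   24   53    8   23   20   10  119  120  296
  0.42  701    4   43   46   51   50   51   51   10   23   19   11  294  300  301
  0.38    .    4   36    5   49   54   31   12    8   10   10   11  298  293  299
  0.34    .    4    5   29   31    9    8   17   20   16   21   18  302  301  306
  0.30    .    3   19   29   33   30  200  193  191  190  201   17  517  521  481
  0.26    .    3    7   30   31   34    7   19   18   20  194  518  569  572  300
  0.22    .    3    7   29   32    9    9   11   12   15    9  534  606  623  541
  0.18    .    6   16   18    8    8   14    9    8   10    8   42  607  644  536
  0.14    .    6   25   23   11   10   11   11    9    9   12   45   41  619   43
  0.10    .    5
[... 832 characters left out ...]
 20   15   16  200  201  208  197    5  503  539  567
 -0.34    .    2    6   18   16    7   19   25    9   16   41   41  499  530  569
 -0.38    .    3   19   24   26   21   22   26    9    8   42   38  496  524  568
 -0.42    .    2   20   21   19    7    8   23   15   11   42   41   65  514  565
 -0.46    .    9   10    8  146   78   12   21   24   38   40   10   12  508  556
 -0.50    .    6   11    8  144  147   11   18   24   36   36    9  364  497  543
 -0.54    .    3    5    5    6    8    6    5    7    9    4    8    9  496  530
 -0.58    .    .    .    .    .    .    .    .    .    .    .    .    .  502  513
[[ 0.372  0.928 -0.001]
 [ 0.928 -0.372 -0.002]
 [-0.002 -0.    -1.   ]]
```

```bash
cat >> h.py <<'E'
def down(yaw):  # jaw axis (tool x) at world angle yaw(deg), pointing down
    c,s=np.cos(np.radians(yaw)),np.sin(np.radians(yaw))
    return np.array([[c,s,0],[s,-c,0],[0,0,-1.]])
def fwd(yaw,pitch=0): # tool z along heading yaw, pitched down by pitch deg; tool x = left (+90)
    a=np.radians(yaw);p=np.radians(pitch)
    z=np.array([np.cos(a)*np.cos(p),np.sin(a)*np.cos(p),-np.sin(p)]);x=np.array([-np.sin(a),np.cos(a),0])
    return np.stack([x,np.cross(z,x),z],1)
def cur():
    s=ctrl.sense(); return np.array(s['tcp_pos']),R.from_rotvec(s['tcp_rot']).as_matrix()
def plan(wps,start=None):
    """wps: list of (pos,Rm,n,grip)"""
    p,Rm=start or cur(); i=0
    for tp,tr,n,g in wps:
        tp=np.array(tp,float); p0=p.copy(); 
        for k in range(n):
            rem=n-k
            q=p+(tp-p)/rem
            d=(Rm.T@(q-p)*100).round(2); 
            rv=R.from_matrix(Rm.T@tr).as_rotvec(degrees=True)/rem; rv=rv.round(1)
            if abs(d).max()>6.25 or abs(rv).max()>10.7: print('TOO BIG',end=' ')
            print(i,[float(x) for x in d]+[float(x) for x in rv]+[g]); i+=1
            p=p+Rm@d/100; Rm=Rm@R.from_rotvec(rv,degrees=True).as_matrix()
    return p,Rm
def st():
    s=ctrl.sense(); print('t',round(s['clock'],2),'p',np.round(s['tcp_pos'],4),'F',np.round(s['force'],1),'op',round(s['opening'],3),'q',np.round(s['joint_pos'],2))
    print(R.from_rotvec(s['tcp_rot']).as_matrix().round(3).tolist())
E
python3 - <<'E'
from h import *
plan([((.36,.11,.25),down(75),7,-1),((.50,-.265,.25),down(81),8,-1)])
E
```

```text
0 [-4.12, 4.19, -0.28, -0.0, 0.0, -1.0, -1]
1 [-4.2, 4.12, -0.27, -0.0, 0.0, -1.0, -1]
2 [-4.27, 4.04, -0.28, -0.0, 0.0, -1.0, -1]
3 [-4.33, 3.97, -0.27, -0.0, 0.0, -1.0, -1]
4 [-4.4, 3.9, -0.28, -0.0, 0.0, -0.9, -1]
5 [-4.47, 3.82, -0.27, -0.0, 0.1, -1.0, -1]
6 [-4.53, 3.75, -0.28, -0.0, 0.0, -0.9, -1]
7 [-4.07, 2.9, -0.0, -0.0, 0.0, -0.8, -1]
8 [-4.11, 2.85, -0.0, -0.0, 0.0, -0.7, -1]
9 [-4.15, 2.8, -0.0, -0.0, 0.0, -0.8, -1]
10 [-4.19, 2.74, -0.0, -0.0, 0.0, -0.7, -1]
11 [-4.22, 2.69, -0.0, -0.0, 0.0, -0.8, -1]
12 [-4.26, 2.63, -0.0, -0.0, 0.0, -0.7, -1]
13 [-4.29, 2.57, -0.0, -0.0, 0.0, -0.8, -1]
14 [-4.33, 2.51, -0.0, -0.0, 0.0, -0.7, -1]
```

Call:
arm_command(
  targets=[
    [[-4.1,4.2,-0.3,0,0,-1,-1],[-4.2,4.1,-0.3,0,0,-1,-1],[-4.3,4.0,-0.3,0,0,-1,-1],[-4.3,4.0,-0.3,0,0,-1,-1],[-4.4,3.9,-0.3,0,0,-1,-1]],
  ],
)

```text
clock: 0.72
tcp_pos: [0.3132, 0.2167, 0.246]
tcp_rot: [2.521, 1.874, -0.0]
force: [0.8, -0.6, -0.1]
opening: 1.0
```

Call:
arm_command(
  targets=[
    [[-4.5,3.8,-0.3,0,0,-1,-1],[-4.5,3.8,-0.3,0,0,-1,-1],[-4.1,2.9,0,0,0,-0.8,-1],[-4.1,2.9,0,0,0,-0.8,-1],[-4.2,2.8,0,0,0,-0.8,-1]],
  ],
)

```text
clock: 1.35
tcp_pos: [0.4142, -0.0321, 0.2519]
tcp_rot: [-2.448, -1.968, -0.0]
force: [0.1, -0.8, 0.3]
opening: 1.0
```

Call:
arm_command(
  targets=[
    [[-4.2,2.7,0,0,0,-0.8,-1],[-4.2,2.7,0,0,0,-0.8,-1],[-4.3,2.6,0,0,0,-0.8,-1],[-4.3,2.6,0,0,0,-0.8,-1],[-4.3,2.5,0,0,0,-0.8,-1]],
  ],
)

```text
clock: 1.98
tcp_pos: [0.5029, -0.2658, 0.2516]
tcp_rot: [-2.378, -2.052, 0.0]
force: [-0.2, 0.7, -0.1]
opening: 0.996
```

```bash
python3 - <<'E'
from h import *
st()
s=snap('side','s1.png');t=snap('top','t1.png')
cv2.imwrite('pics/s1c.png',cv2.resize(s['frame'][100:300,250:480,::-1],None,fx=3,fy=3,interpolation=cv2.INTER_CUBIC))
st()
E
```

```text
t 1.98 p [ 0.5029 -0.2658  0.2516] F [-0.2  0.7 -0.1] op 0.996 q [-0.6   0.17  0.27  1.67  0.   -0.46]
[[0.146, 0.989, -0.001], [0.989, -0.146, 0.001], [0.001, -0.001, -1.0]]
t 2.08 p [ 0.5031 -0.2684  0.2489] F [ 0.   0.8 -0.6] op 0.999 q [-0.61  0.18  0.27  1.67 -0.   -0.46]
[[0.151, 0.989, -0.003], [0.989, -0.151, 0.0], [0.0, -0.003, -1.0]]
```

View pics/s1c.png

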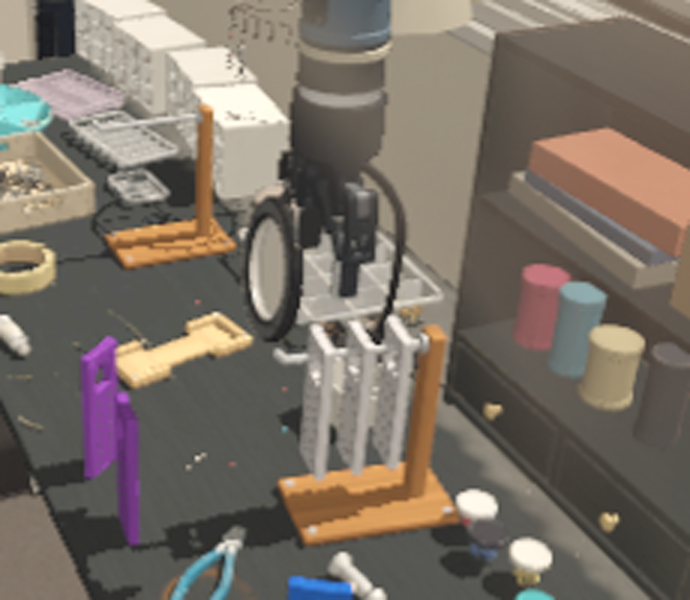

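View pics/t1.png

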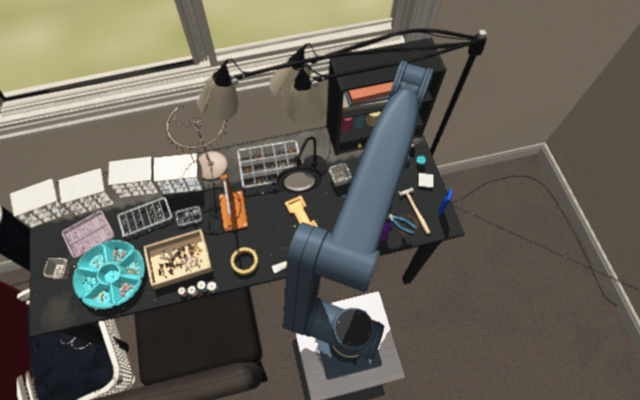

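```bash
python3 - <<'E'
from h import *
s=snap('side'); W=cloud(s); V=s['frame'].max(-1)
p,Rm=cur(); L=(W-p)@Rm
st()
m=(abs(L[...,0])<.075)&(abs(L[...,1])<.03)&(L[...,2]>-.045)&(L[...,2]<.02)
q=L[m]; print(len(q)); 
for a in np.arange(-.07,.07,.01):
    k=(q[:,0]>=a)&(q[:,0]<a+.01)
    if k.sum()>2: print(round(a,2),k.sum(),q[k].min(0).round(4),np.median(q[k],0).round(4),q[k].max(0).round(4))
k=q[:,0]<-.045
print(np.percentile(q[k,0],[5,25,50,75,95]),np.percentile(q[k,1],[2,10,50,90,98]),q[k,2].max())
E
```

```text
t 2.12 p [ 0.5025 -0.266   0.2498] F [-1.2  0.3 -0.3] op 0.998 q [-0.6   0.17  0.27  1.67 -0.   -0.45]
[[0.149, 0.989, -0.003], [0.989, -0.149, 0.002], [0.002, -0.004, -1.0]]
181
-0.06 74 [-0.0598 -0.0123 -0.045 ] [-0.0554 -0.0044 -0.0328] [-0.0502  0.0089 -0.0146]
-0.05 22 [-0.0499 -0.0131 -0.0449] [-0.0486 -0.0103 -0.0239] [-0.0423  0.0102 -0.0152]
0.03 10 [ 0.038  -0.0106 -0.0449] [ 0.0396 -0.0038 -0.0321] [ 0.0399  0.0059 -0.0174]
0.04 75 [ 0.04   -0.0127 -0.045 ] [ 0.0424 -0.0018 -0.0295] [ 0.0482  0.0106 -0.0144]
[-0.05800521 -0.05663348 -0.05425921 -0.0504128  -0.04773787] [-0.01240926 -0.01160085 -0.00525459  0.00466001  0.00899962] -0.014638570570804267
```

Call:
arm_command(
  targets=[
    [[0,0.1,3.0,0,0,0,-1],[0,0,3.0,0,0,0,-1],[0,0,2.5,0,0,0,-1],[0,0,1.5,0,0,0,-1],[0,0,0.7,0,0,0,-1]],
  ],
)

```text
clock: 2.75
tcp_pos: [0.5033, -0.2635, 0.1446]
tcp_rot: [-2.377, -2.052, 0.0]
force: [-0.9, 0.6, 0.4]
opening: 0.996
```

Call:
arm_command(
  targets=[
    [[0,0,0,0,0,0,1],[0,0,0,0,0,0,1],[0,0,0,0,0,0,1],[0,0,0,0,0,0,1],[0,0,0,0,0,0,1]],
  ],
)

```text
clock: 3.38
tcp_pos: [0.5045, -0.266, 0.1471]
tcp_rot: [2.376, 2.049, -0.001]
force: [-0.3, -4.1, 5.7]
opening: 0.53
```

```bash
python3 - <<'E'
from h import *
st()
s=snap('side','s2.png')
cv2.imwrite('pics/s2c.png',cv2.resize(s['frame'][170:290,310:450,::-1],None,fx=5,fy=5,interpolation=cv2.INTER_CUBIC))
E
```

```text
t 3.38 p [ 0.5045 -0.266   0.1471] F [-0.3 -4.1  5.7] op 0.53 q [-0.6   0.16  0.05  1.46 -0.   -0.45]
[[0.147, 0.989, 0.003], [0.989, -0.147, -0.004], [-0.003, 0.003, -1.0]]
```

View pics/s2c.png

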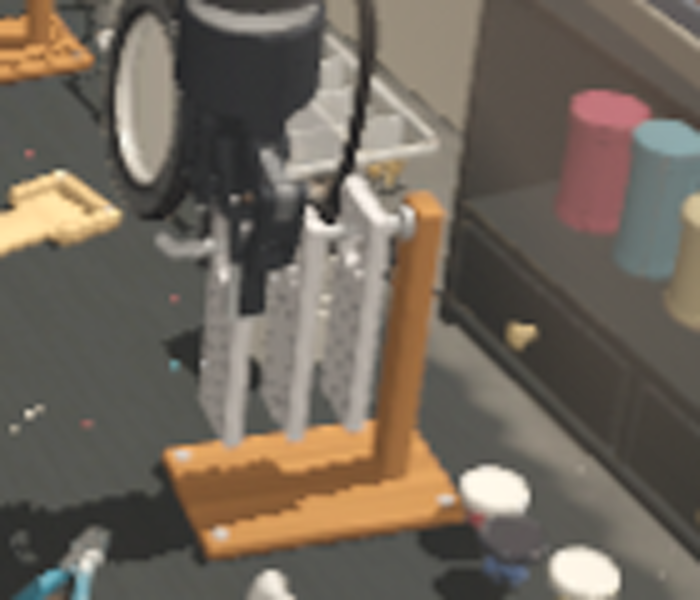

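Call:
arm_command(
  targets=[
    [[0,0,-0.5,0,0,0,1],[0,0,-0.5,0,0,0,1],[0,0,-0.5,0,0,0,1],[0,0,-0.3,0,0,0,1],[0,0,0,0,0,0,1]],
  ],
)

```text
clock: 4.05
tcp_pos: [0.5039, -0.2643, 0.1635]
tcp_rot: [2.378, 2.053, 0.0]
force: [0.5, -0.9, -1.5]
opening: 0.523
```

```bash
cat >> h.py <<'E'
def crop(name,c,fn,f=4):
    s=snap(name); x0,x1,y0,y1=c
    cv2.imwrite('pics/'+fn,cv2.resize(s['frame'][y0:y1,x0:x1,::-1],None,fx=f,fy=f,interpolation=cv2.INTER_CUBIC)); return s
E
python3 - <<'E'
from h import *
st()
s=crop('side',(310,450,170,290),'s3c.png',5)
W=cloud(s); p,Rm=cur(); L=(W-p)@Rm; 
m=(abs(L[...,0])<.03)&(abs(L[...,1])<.008)&(L[...,2]>-.09)&(L[...,2]<.12)&(W[...,2]>.03)
q=W[m]; print('plate z min/max',np.percentile(q[:,2],[0.5,2,50]), 'face y', np.percentile(L[m][:,1],[5,50]),'x',np.percentile(L[m][:,0],[2,98]))
E
```

```text
t 4.05 p [ 0.5039 -0.2643  0.1635] F [ 0.5 -0.9 -1.5] op 0.523 q [-0.6   0.16  0.08  1.5   0.   -0.45]
[[0.146, 0.989, 0.0], [0.989, -0.146, 0.0], [0.0, 0.0, -1.0]]
plate z min/max [0.07742929 0.07902424 0.13389258] face y [-0.00732551 -0.00592983] x [-0.02739715  0.02554015]
```

View pics/s3c.png

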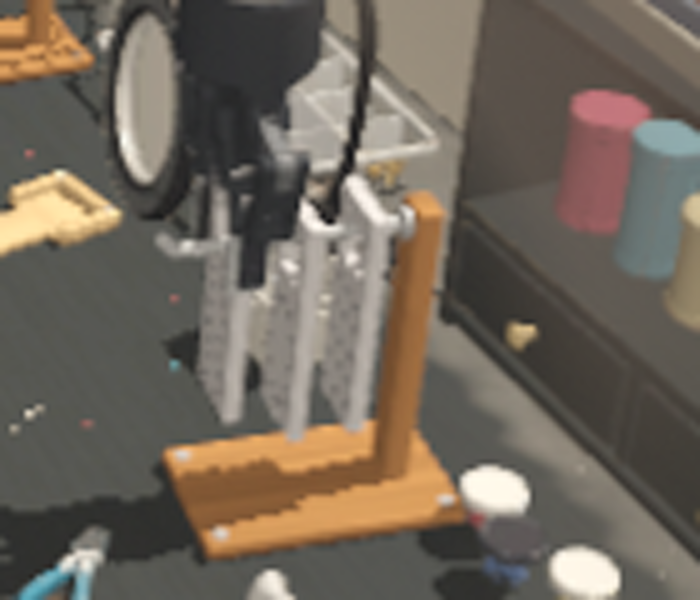

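Call:
arm_command(
  targets=[
    [[0,-1.2,0,0,0,0,1],[0,-2.0,0,0,0,0,1],[0,-2.2,0,0,0,0,1],[0,-2.0,0,0,0,0,1],[0,-1.2,0,0,0,0,1]],
  ],
)

```text
clock: 4.72
tcp_pos: [0.4172, -0.2514, 0.1632]
tcp_rot: [-2.379, -2.051, 0.0]
force: [0.2, -0.9, -1.4]
opening: 0.523
```

```bash
python3 - <<'E'
from h import *
st()
u=np.array([np.cos(np.radians(-2)),np.sin(np.radians(-2))])
p,Rm=cur()
up=p+[-.005,0,.13]
tip=np.array([.55,.2895])+(-.15)*u   # 40mm? 
post=np.array([.605+.02,.2895-.0026]) # approx post foot
pre=np.array([.55,.2895])-u*.145
print(pre)
plan([((.42,-.20,p[2]+.10),down(81.5),5,1),((.405,0.0,.28),down(84),5,1),((pre[0],pre[1],.28),down(88),8,1)])
E
```

```text
t 4.72 p [ 0.4172 -0.2514  0.1632] F [ 0.2 -0.9 -1.4] op 0.523 q [-0.68 -0.05 -0.14  1.49 -0.   -0.53]
[[0.147, 0.989, -0.0], [0.989, -0.147, 0.0], [0.0, -0.001, -1.0]]
[0.40508833 0.29456043]
0 [1.03, -0.1, -2.0, -0.0, -0.0, 0.0, 1]
1 [1.03, -0.1, -2.0, -0.0, -0.0, 0.0, 1]
2 [1.02, -0.09, -2.0, -0.0, -0.0, 0.0, 1]
3 [1.03, -0.1, -2.0, -0.0, -0.0, 0.0, 1]
4 [1.02, -0.09, -2.0, -0.0, -0.0, 0.1, 1]
5 [3.91, -0.89, -0.33, -0.0, -0.0, -0.5, 1]
6 [3.92, -0.86, -0.34, -0.0, -0.0, -0.5, 1]
7 [3.93, -0.82, -0.33, -0.0, -0.0, -0.5, 1]
8 [3.93, -0.79, -0.34, -0.0, -0.0, -0.5, 1]
9 [3.94, -0.76, -0.33, -0.0, -0.0, -0.5, 1]
10 [3.66, -0.39, 0.0, -0.0, -0.0, -0.5, 1]
11 [3.66, -0.35, 0.0, -0.0, -0.0, -0.5, 1]
12 [3.67, -0.32, 0.0, -0.0, -0.0, -0.5, 1]
13 [3.67, -0.29, 0.0, -0.0, -0.0, -0.5, 1]
14 [3.67, -0.26, 0.0, -0.0, -0.0, -0.5, 1]
15 [3.68, -0.23, 0.0, -0.0, -0.0, -0.5, 1]
16 [3.68, -0.19, 0.0, -0.0, -0.0, -0.5, 1]
17 [3.68, -0.16, 0.01, -0.0, -0.0, -0.5, 1]
```

Call:
arm_command(
  targets=[
    [[0.5,0,-1.5,0,0,0,1],[1,-0.1,-2.2,0,0,0,1],[1,-0.1,-2.5,0,0,0,1],[2,-0.1,-2.5,0,0,0,1],[3,-0.4,-1.5,0,0,-0.5,1]],
  ],
)

```text
clock: 5.35
tcp_pos: [0.4241, -0.1766, 0.2681]
tcp_rot: [2.367, 2.06, 0.003]
force: [0.2, -0.2, -1.1]
opening: 0.529
```

Call:
arm_command(
  targets=[
    [[4,-0.8,-0.5,0,0,-0.5,1],[4,-0.8,-0.5,0,0,-0.5,1],[4,-0.7,0,0,0,-0.5,1],[4,-0.6,0,0,0,-0.5,1],[4,-0.5,0,0,0,-0.5,1]],
  ],
)

```text
clock: 5.98
tcp_pos: [0.4137, 0.0278, 0.2768]
tcp_rot: [2.322, 2.114, 0.004]
force: [-0.3, -0.3, -1.2]
opening: 0.524
```

Call:
arm_command(
  targets=[
    [[4,-0.4,0,0,0,-0.5,1],[4,-0.3,0,0,0,-0.5,1],[4,-0.2,0,0,0,-0.5,1],[4,-0.2,0,0,0,-0.5,1],[4,-0.2,0,0,0,-0.5,1]],
  ],
)

```text
clock: 6.6
tcp_pos: [0.4159, 0.2287, 0.2767]
tcp_rot: [2.276, 2.165, 0.004]
force: [-0.5, -0.1, -2.2]
opening: 0.533
```

```bash
python3 - <<'E'
from h import *
st()
plan([((.405,.2945,.255),down(88),4,1),((.405,.2945,.164),down(88),4,1)])
E
```

```text
t 6.6 p [0.4159 0.2287 0.2767] F [-0.5 -0.1 -2.2] op 0.533 q [ 0.36 -0.07  0.07  1.71  0.    0.41]
[[0.05, 0.999, 0.002], [0.999, -0.05, 0.001], [0.001, 0.002, -1.0]]
0 [1.63, -0.36, 0.55, 0.0, -0.0, -0.2, 1]
1 [1.63, -0.35, 0.54, 0.0, -0.0, -0.2, 1]
2 [1.63, -0.34, 0.55, 0.1, -0.0, -0.2, 1]
3 [1.63, -0.34, 0.54, 0.0, -0.1, -0.3, 1]
4 [0.0, -0.0, 2.28, 0.0, 0.0, 0.0, 1]
5 [0.0, -0.0, 2.27, 0.0, 0.0, 0.0, 1]
6 [0.0, -0.0, 2.28, 0.0, 0.0, 0.0, 1]
7 [0.0, -0.0, 2.27, 0.0, 0.0, 0.0, 1]
```

Call:
arm_command(
  targets=[
    [[2.5,-0.4,0.5,0,0,-0.4,1],[2.0,-0.4,1.0,0,0,-0.4,1],[1.4,-0.3,1.5,0,0,-0.2,1],[0.6,-0.3,2.2,0,0,0,1],[0,0,2.2,0,0,0,1]],
  ],
)

```text
clock: 7.22
tcp_pos: [0.4043, 0.2928, 0.2007]
tcp_rot: [-2.257, -2.185, -0.001]
force: [0.4, 0.2, -1.6]
opening: 0.53
```

Call:
arm_command(
  targets=[
    [[0,0,2.0,0,0,0,1],[0,0,1.4,0,0,0,1],[0,0,0.5,0,0,0,1],[0,0,0,0,0,0,1],[0,0,0,0,0,0,1]],
  ],
)

```text
clock: 7.85
tcp_pos: [0.405, 0.2923, 0.1633]
tcp_rot: [2.258, 2.184, 0.003]
force: [-0.7, -1.0, -1.1]
opening: 0.53
```

```bash
python3 - <<'E'
from h import *
st()
s=crop('side',(250,370,110,230),'s4c.png',5)
W=cloud(s); p,Rm=cur(); L=(W-p)@Rm; 
m=(abs(L[...,0])<.03)&(abs(L[...,1])<.012)&(L[...,2]>-.09)&(L[...,2]<.12)&(W[...,2]>.03)
q=W[m]; print('plate z min/max',np.percentile(q[:,2],[0.5,2,50]), 'face y', np.percentile(L[m][:,1],[5,50]),'x',np.percentile(L[m][:,0],[2,98]))
m=(W[...,0]>.44)&(W[...,0]<.62)&(abs(W[...,1]-.289)<.02)&(W[...,2]>.165)&(W[...,2]<.21)
q=W[m]
for a in np.arange(.46,.62,.02):
    k=abs(q[:,0]-a)<.01; print(a.round(2),k.sum(),np.median(q[k],0).round(4) if k.sum() else '')
E
```

```text
t 7.85 p [0.405  0.2923 0.1633] F [-0.7 -1.  -1.1] op 0.53 q [ 0.49 -0.03 -0.11  1.48  0.    0.52]
[[0.034, 0.999, 0.002], [0.999, -0.034, 0.001], [0.001, 0.002, -1.0]]
plate z min/max [0.0787918  0.08123593 0.14135093] face y [-0.01118175 -0.00641911] x [-0.0288355   0.02800105]
0.46 0 
0.48 10 [0.4813 0.2907 0.1886]
0.5 13 [0.5003 0.2899 0.1838]
0.52 10 [0.5224 0.2899 0.1825]
0.54 12 [0.5392 0.289  0.1837]
0.56 11 [0.5588 0.2872 0.1845]
0.58 8 [0.5796 0.2863 0.1822]
0.6 13 [0.5987 0.2885 0.1827]
```

View pics/s4c.png

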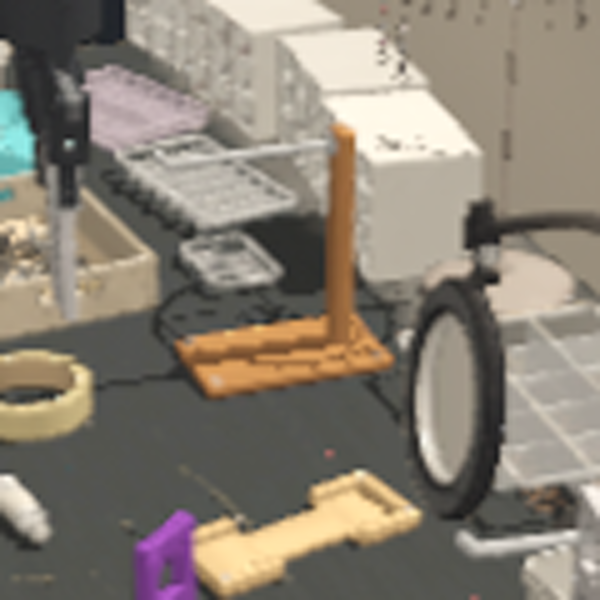

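Call:
arm_command(
  targets=[
    [[0,1.2,0,0,0,0,1],[0,2.0,0,0,0,0,1],[0,2.2,0,0,0,0,1],[0.1,2.2,0,0,0,0,1],[0,2.0,0,0,0,0,1]],
  ],
)

```text
clock: 8.52
tcp_pos: [0.5022, 0.2898, 0.1624]
tcp_rot: [2.258, 2.183, 0.001]
force: [0.1, 0.2, -1.8]
opening: 0.522
```

Call:
arm_command(
  targets=[
    [[0,2.0,0,0,0,0,1],[0.1,2.2,0,0,0,0,1],[0,2.0,0,0,0,0,1],[0,1.5,0,0,0,0,1],[0,0.6,0,0,0,0,1]],
  ],
)

```text
clock: 9.15
tcp_pos: [0.5849, 0.2877, 0.1619]
tcp_rot: [2.259, 2.183, 0.0]
force: [0.6, 0.2, -2.0]
opening: 0.527
```

```bash
python3 - <<'E'
from h import *
st()
s=crop('side',(250,370,110,230),'s5c.png',5)
E
```

```text
t 9.15 p [0.5849 0.2877 0.1619] F [ 0.6  0.2 -2. ] op 0.527 q [ 0.35  0.38  0.35  1.54 -0.    0.39]
[[0.034, 0.999, 0.0], [0.999, -0.034, -0.0], [-0.0, 0.0, -1.0]]
```

View pics/s5c.png

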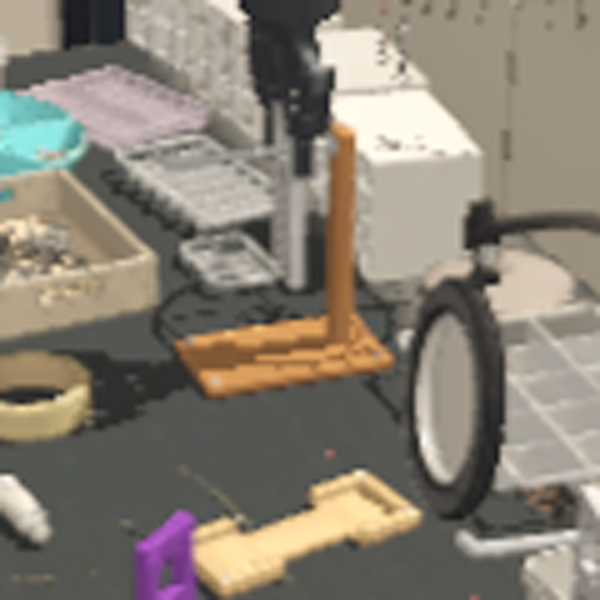

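Call:
arm_command(
  targets=[
    [[0,0,0.5,0,0,0,1],[0,0,0.5,0,0,0,1],[0,0,0.3,0,0,0,1],[0,0,0.2,0,0,0,1],[0,0,0,0,0,0,1]],
  ],
)

```text
clock: 9.82
tcp_pos: [0.5832, 0.2881, 0.1474]
tcp_rot: [-2.258, -2.184, -0.0]
force: [-0.3, 0.2, -1.8]
opening: 0.531
```

Call:
arm_command(
  targets=[
    [[0,0,0.1,0,0,0,1],[0,0,0.1,0,0,0,1],[0,0,0,0,0,0,1],[0,0,0,0,0,0,1],[0,0,0,0,0,0,1]],
  ],
)

```text
clock: 10.45
tcp_pos: [0.5836, 0.2882, 0.1469]
tcp_rot: [2.258, 2.184, 0.002]
force: [-2.1, -0.6, 4.9]
opening: 0.529
```

Call:
arm_command(
  targets=[
    [[0,0,0,0,0,0,-0.2],[0,0,0,0,0,0,-0.5],[0,0,0,0,0,0,-1],[0,0,0,0,0,0,-1],[0,0,-0.5,0,0,0,-1]],
  ],
)

```text
clock: 11.08
tcp_pos: [0.583, 0.2879, 0.1498]
tcp_rot: [-2.258, -2.184, 0.002]
force: [-0.9, -0.4, 0.0]
opening: 1.001
```

Call:
arm_command(
  targets=[
    [[0,0,-2,0,0,0,-1],[0,0,-3,0,0,0,-1],[0,0,-3,0,0,0,-1],[0,-1,-3,0,0,0,-1],[0,-3,-1,0,0,0,-1]],
  ],
)

```text
clock: 11.7
tcp_pos: [0.5449, 0.2895, 0.2729]
tcp_rot: [2.258, 2.181, 0.007]
force: [0.2, 0.8, 0.7]
opening: 1.001
```

```bash
python3 - <<'E'
from h import *
st()
s=crop('side',(250,370,110,230),'s6c.png',5)
W=cloud(s)
hsv=cv2.cvtColor(s['frame'],cv2.COLOR_RGB2HSV); S,V=hsv[...,1],hsv[...,2]
m=(S<70)&(W[...,0]>.55)&(W[...,0]<.61)&(abs(W[...,1]-.288)<.03)&(W[...,2]>.04)&(W[...,2]<.21); q=W[m]
print(np.percentile(q,[1,50,99],axis=0))
# middle plate target
u=np.array([.9869,-.1616]);v=np.array([.1616,.9869]);o=np.array([.605,-.2925])
t=o-.069*u+.009*v; print(t)
plan([((.42,.10,.255),down(85),7,-1),((.45,-.1,.255),down(82),5,-1),((t[0],t[1],.25),down(81.3),5,-1)])
E
```

```text
t 11.7 p [0.5449 0.2895 0.2729] F [0.2 0.8 0.7] op 1.001 q [ 0.38  0.31  0.48  1.74 -0.    0.41]
[[0.035, 0.999, 0.004], [0.999, -0.035, 0.002], [0.002, 0.004, -1.0]]
[[0.55282644 0.26375087 0.06096541]
 [0.57762075 0.28189392 0.14273702]
 [0.60200568 0.31093558 0.20079803]]
[ 0.5383583 -0.2724675]
0 [-2.77, -1.63, 0.27, 0.0, -0.0, 0.4, -1]
1 [-2.78, -1.62, 0.27, 0.0, -0.0, 0.5, -1]
2 [-2.8, -1.59, 0.27, 0.0, -0.0, 0.4, -1]
3 [-2.81, -1.57, 0.28, 0.0, -0.0, 0.5, -1]
4 [-2.82, -1.55, 0.27, 0.0, -0.0, 0.4, -1]
5 [-2.83, -1.53, 0.28, 0.0, -0.1, 0.5, -1]
6 [-2.85, -1.5, 0.28, 0.1, -0.0, 0.4, -1]
7 [-3.93, 0.94, -0.0, -0.0, -0.0, 0.6, -1]
8 [-3.92, 0.99, -0.0, -0.0, -0.0, 0.6, -1]
9 [-3.92, 1.03, -0.01, -0.0, -0.0, 0.6, -1]
10 [-3.9, 1.06, -0.0, -0.0, -0.0, 0.6, -1]
11 [-3.89, 1.11, -0.01, -0.0, -0.0, 0.6, -1]
12 [-3.17, 2.23, 0.1, -0.0, -0.0, 0.1, -1]
13 [-3.17, 2.23, 0.1, -0.0, -0.0, 0.2, -1]
14 [-3.16, 2.24, 0.1, -0.0, -0.0, 0.1, -1]
15 [-3.16, 2.25, 0.09, -0.0, -0.0, 0.2, -1]
16 [-3.15, 2.26, 0.1, -0.0, -0.0, 0.1, -1]
```

View pics/s6c.png

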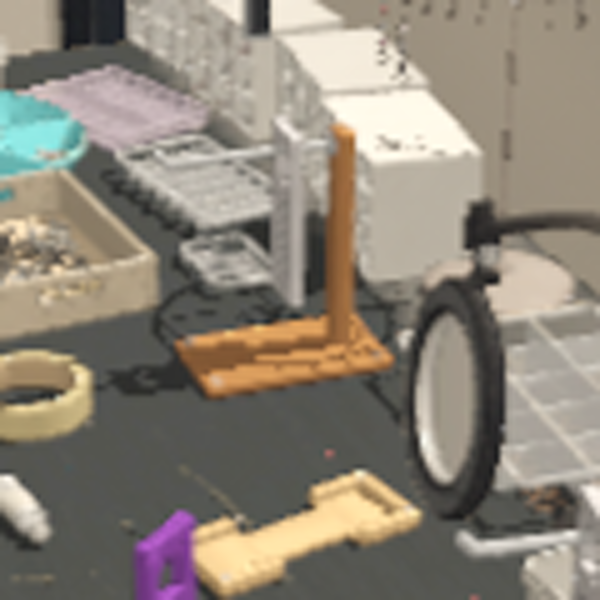

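The first plate hangs on the spare peg at about crop (290,215). Next is the middle plate.

Call:
arm_command(
  targets=[
    [[-4.0,-2.5,0.3,0,0,0.6,-1],[-4.0,-2.4,0.3,0,0,0.6,-1],[-4.0,-2.2,0.3,0,0,0.6,-1],[-4.0,-2.0,0.3,0,0,0.6,-1],[-4.0,-1.8,0.3,0,0,0.6,-1]],
  ],
)

```text
clock: 12.38
tcp_pos: [0.4229, 0.0944, 0.2557]
tcp_rot: [2.314, 2.124, 0.001]
force: [1.9, -0.3, 0.3]
opening: 1.004
```

Call:
arm_command(
  targets=[
    [[-4.5,0,0.3,0,0,0.6,-1],[-4.5,1.0,0,0,0,0.6,-1],[-4.5,1.0,0,0,0,0.6,-1],[-4.5,1.0,0,0,0,0.6,-1],[-4.5,1.5,0,0,0,0.5,-1]],
  ],
)

```text
clock: 13.0
tcp_pos: [0.4444, -0.1349, 0.2531]
tcp_rot: [2.367, 2.064, 0.001]
force: [0.9, -0.1, -0.1]
opening: 1.005
```

```bash
python3 - <<'E'
from h import *
st()
plan([((.5384,-.2725,.25),down(81.3),5,-1)])
E
```

```text
t 13.0 p [ 0.4444 -0.1349  0.2531] F [ 0.9 -0.1 -0.1] op 1.005 q [-0.44 -0.1  -0.01  1.67  0.   -0.3 ]
[[0.136, 0.991, 0.001], [0.991, -0.136, -0.0], [-0.0, 0.001, -1.0]]
0 [-2.47, 2.24, 0.06, 0.0, 0.0, 0.2, -1]
1 [-2.46, 2.25, 0.07, 0.0, 0.0, 0.2, -1]
2 [-2.46, 2.25, 0.06, 0.0, 0.0, 0.2, -1]
3 [-2.45, 2.26, 0.07, 0.0, 0.0, 0.1, -1]
4 [-2.44, 2.27, 0.06, 0.1, 0.0, 0.2, -1]
```

Call:
arm_command(
  targets=[
    [[-3.0,2.6,0,0,0,0.2,-1],[-3.0,2.6,0,0,0,0.2,-1],[-3.0,2.6,0,0,0,0.2,-1],[-2.4,2.3,0,0,0,0.1,-1],[-0.9,1.2,0.3,0,0,0.1,-1]],
  ],
)

```text
clock: 13.62
tcp_pos: [0.5396, -0.2729, 0.2492]
tcp_rot: [2.383, 2.046, -0.0]
force: [-0.0, -0.2, 0.2]
opening: 0.998
```

```bash
python3 - <<'E'
from h import *
s=snap('side');W=cloud(s);st()
u=np.array([.9869,-.1616]);v=np.array([.1616,.9869]);o=np.array([.605,-.2925])
hsv=cv2.cvtColor(s['frame'],cv2.COLOR_RGB2HSV); S,V=hsv[...,1],hsv[...,2]
m=(S<70)&(W[...,0]>.4)&(W[...,0]<.61)&(abs(W[...,1]+.28)<.07)&(W[...,2]>.04)&(W[...,2]<.20);p=W[m]
a=(p[:,:2]-o)@u;b=(p[:,:2]-o)@v
for lo,hi in((-.118,-.098),(-.09,-.055),(-.05,-.02)):
    k=(a>lo)&(a<hi);print(k.sum(),np.percentile(a[k],[2,50,98]).round(4),np.percentile(b[k],[1,50,99]).round(4))
plan([((.5384,-.2725,.1435),down(81.3),5,-1)])
E
```

```text
t 13.68 p [ 0.5403 -0.2736  0.2481] F [ 0.9 -1.7  0.2] op 0.998 q [-0.58  0.27  0.38  1.68 -0.   -0.43]
[[0.151, 0.988, 0.0], [0.988, -0.151, -0.001], [-0.001, 0.0, -1.0]]
23 [-0.1176 -0.1088 -0.1003] [0.0036 0.0089 0.0146]
428 [-0.082  -0.0729 -0.0641] [-0.0147  0.0005  0.032 ]
446 [-0.0417 -0.0371 -0.0284] [-0.0142  0.002   0.034 ]
0 [0.02, -0.04, 2.09, 0.0, 0.0, -0.0, -1]
1 [0.02, -0.04, 2.09, 0.0, 0.0, -0.0, -1]
2 [0.02, -0.04, 2.09, 0.0, 0.0, -0.0, -1]
3 [0.01, -0.04, 2.09, 0.0, 0.0, -0.0, -1]
4 [0.02, -0.04, 2.1, 0.0, 0.0, -0.0, -1]
```

Call:
arm_command(
  targets=[
    [[0,-0.1,3.0,0,0,0,-1],[0,0,3.0,0,0,0,-1],[0,0,2.3,0,0,0,-1],[0,0,1.5,0,0,0,-1],[0,0,0.7,0,0,0,-1]],
  ],
)

```text
clock: 14.3
tcp_pos: [0.5375, -0.2706, 0.1437]
tcp_rot: [-2.381, -2.048, 0.0]
force: [-0.8, 0.3, -0.0]
opening: 1.002
```

Call:
arm_command(
  targets=[
    [[0,0,0,0,0,0,1],[0,0,0,0,0,0,1],[0,0,0,0,0,0,1],[0,0,0,0,0,0,1],[0,0,0,0,0,0,1]],
  ],
)

```text
clock: 14.92
tcp_pos: [0.5386, -0.2722, 0.146]
tcp_rot: [2.38, 2.045, -0.0]
force: [0.2, -3.2, 5.5]
opening: 0.53
```

Call:
arm_command(
  targets=[
    [[0,0,-0.5,0,0,0,1],[0,0,-0.5,0,0,0,1],[0,0,-0.5,0,0,0,1],[0,0,-0.3,0,0,0,1],[0,0,0,0,0,0,1]],
  ],
)

```text
clock: 15.55
tcp_pos: [0.538, -0.271, 0.1626]
tcp_rot: [2.382, 2.048, 0.0]
force: [0.4, 0.1, -1.7]
opening: 0.53
```

```bash
python3 - <<'E'
from h import *
st()
s=crop('side',(310,450,170,290),'s7c.png',5)
W=cloud(s); p,Rm=cur(); L=(W-p)@Rm; 
m=(abs(L[...,0])<.03)&(abs(L[...,1])<.008)&(L[...,2]>-.09)&(L[...,2]<.12)&(W[...,2]>.03)
q=W[m]; print('plate z min/max',np.percentile(q[:,2],[0.5,2,50]), 'face y', np.percentile(L[m][:,1],[5,50]))
E
```

```text
t 15.55 p [ 0.538  -0.271   0.1626] F [ 0.4  0.1 -1.7] op 0.53 q [-0.58  0.25  0.18  1.51  0.   -0.43]
[[0.15, 0.989, 0.0], [0.989, -0.15, -0.0], [-0.0, 0.0, -1.0]]
plate z min/max [0.07678964 0.07908772 0.13363726] face y [-0.00617098 -0.00397963]
```

View pics/s7c.png

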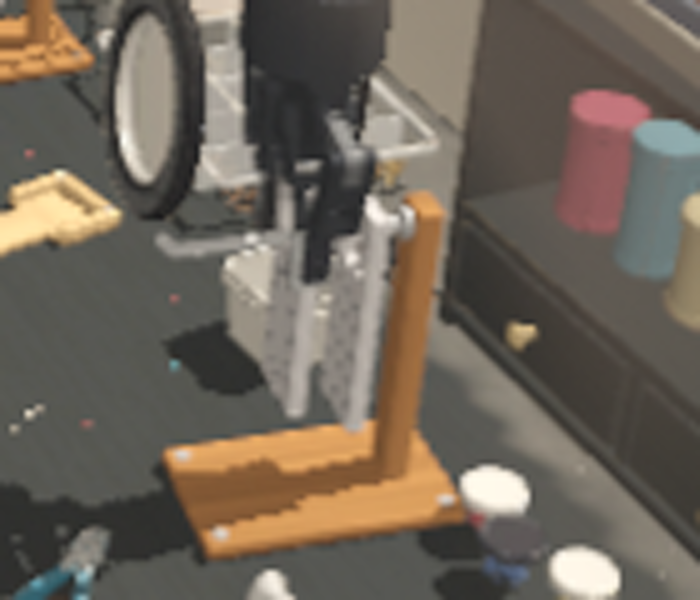

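The middle plate is gripped and lifted about 15 mm, with its bottom at crop (297,412). I take it out along the peg.

Call:
arm_command(
  targets=[
    [[0,-1.2,0,0,0,0,1],[0,-2.0,0,0,0,0,1],[0,-2.2,0,0,0,0,1],[0,-2.4,0,0,0,0,1],[0,-2.4,0,0,0,0,1]],
  ],
)

```text
clock: 16.23
tcp_pos: [0.4354, -0.2552, 0.1621]
tcp_rot: [-2.382, -2.048, 0.0]
force: [0.6, 0.3, -0.7]
opening: 0.529
```

Call:
arm_command(
  targets=[
    [[0,-1.4,0,0,0,0,1],[0,-0.6,-0.5,0,0,0,1],[0.5,0,-1.8,0,0,0,1],[1,0,-2.4,0,0,0,1],[1.5,0,-2.5,0,0,0,1]],
  ],
)

```text
clock: 16.85
tcp_pos: [0.4227, -0.223, 0.2364]
tcp_rot: [2.381, 2.047, 0.001]
force: [0.8, -0.6, -1.5]
opening: 0.531
```

Call:
arm_command(
  targets=[
    [[3,-0.2,-2.4,0,0,-0.5,1],[4,-0.8,-1.6,0,0,-0.5,1],[4,-0.8,-0.3,0,0,-0.5,1],[4,-0.7,0,0,0,-0.5,1],[4,-0.6,0,0,0,-0.5,1]],
  ],
)

```text
clock: 17.48
tcp_pos: [0.4169, -0.0291, 0.2793]
tcp_rot: [2.334, 2.099, 0.004]
force: [0.9, 0.4, -1.6]
opening: 0.533
```

```bash
python3 - <<'E'
from h import *
st()
plan([((.405,.2930,.277),down(88),9,1)])
E
```

```text
t 17.48 p [ 0.4169 -0.0291  0.2793] F [ 0.9  0.4 -1.6] op 0.533 q [-0.23 -0.21 -0.05  1.73  0.   -0.12]
[[0.106, 0.994, 0.003], [0.994, -0.106, -0.0], [0.0, 0.003, -1.0]]
0 [3.54, -0.51, 0.02, 0.0, 0.0, -0.5, 1]
1 [3.55, -0.48, 0.02, 0.0, 0.0, -0.4, 1]
2 [3.55, -0.46, 0.03, 0.0, 0.0, -0.5, 1]
3 [3.56, -0.42, 0.02, 0.0, 0.0, -0.4, 1]
4 [3.56, -0.4, 0.03, 0.0, 0.0, -0.5, 1]
5 [3.56, -0.37, 0.02, 0.0, 0.0, -0.4, 1]
6 [3.57, -0.34, 0.03, 0.1, 0.0, -0.5, 1]
7 [3.57, -0.31, 0.02, 0.0, 0.0, -0.4, 1]
8 [3.56, -0.29, 0.03, 0.1, 0.0, -0.5, 1]
```

Call:
arm_command(
  targets=[
    [[4.0,-0.5,0,0,0,-0.5,1],[4.0,-0.5,0,0,0,-0.5,1],[4.0,-0.5,0,0,0,-0.5,1],[4.0,-0.5,0,0,0,-0.5,1],[4.0,-0.4,0,0,0,-0.5,1]],
  ],
)

```text
clock: 18.1
tcp_pos: [0.4105, 0.1729, 0.2791]
tcp_rot: [2.288, 2.151, 0.004]
force: [0.2, 0.3, -1.1]
opening: 0.527
```

Call:
arm_command(
  targets=[
    [[3.8,-0.3,0,0,0,-0.5,1],[3.6,-0.3,0.5,0,0,-0.5,1],[2.6,-0.2,1.4,0,0,-0.4,1],[1.4,-0.2,2.2,0,0,-0.2,1],[0.3,0,2.4,0,0,0,1]],
  ],
)

```text
clock: 18.73
tcp_pos: [0.4068, 0.2904, 0.2135]
tcp_rot: [2.257, 2.185, 0.005]
force: [-1.3, -0.1, -1.9]
opening: 0.533
```

```bash
python3 - <<'E'
from h import *
st()
plan([((.405,.2930,.163),down(88),3,1)])
E
```

```text
t 18.73 p [0.4068 0.2904 0.2135] F [-1.3 -0.1 -1.9] op 0.533 q [ 0.49 -0.02 -0.01  1.58  0.    0.52]
[[0.033, 0.999, 0.003], [0.999, -0.033, 0.002], [0.002, 0.002, -1.0]]
0 [0.08, -0.07, 1.68, 0.0, -0.0, 0.0, 1]
1 [0.08, -0.07, 1.69, 0.1, -0.1, 0.1, 1]
2 [0.09, -0.06, 1.68, 0.0, -0.0, 0.0, 1]
```

Call:
arm_command(
  targets=[
    [[0,0,2.0,0,0,0,1],[0,0,1.5,0,0,0,1],[0,0,0.8,0,0,0,1],[0,0,0.2,0,0,0,1],[0,0,0,0,0,0,1]],
  ],
)

```text
clock: 19.35
tcp_pos: [0.4066, 0.2882, 0.168]
tcp_rot: [2.26, 2.182, 0.002]
force: [0.8, -0.1, -1.2]
opening: 0.532
```

```bash
python3 - <<'E'
from h import *
st()
s=snap('side');W=cloud(s); p,Rm=cur(); L=(W-p)@Rm; 
m=(abs(L[...,0])<.03)&(abs(L[...,1])<.012)&(L[...,2]>-.09)&(L[...,2]<.12)&(W[...,2]>.03)
q=W[m]; print('plate z min/max',np.percentile(q[:,2],[0.5,2,50]), 'face y', np.percentile(L[m][:,1],[5,50]),'x',np.percentile(L[m][:,0],[2,98]))
plan([((.5395,.2895,.163),down(88),7,1)])
E
```

```text
t 19.35 p [0.4066 0.2882 0.168 ] F [ 0.8 -0.1 -1.2] op 0.532 q [ 0.48 -0.03 -0.1   1.49  0.    0.52]
[[0.035, 0.999, 0.001], [0.999, -0.035, 0.001], [0.001, 0.001, -1.0]]
plate z min/max [0.08416668 0.0864797  0.14726351] face y [-0.01111514 -0.00442165] x [-0.02882524  0.02760562]
0 [0.09, 1.9, 0.08, 0.0, -0.0, -0.0, 1]
1 [0.09, 1.9, 0.08, 0.0, -0.0, -0.0, 1]
2 [0.08, 1.89, 0.07, 0.0, -0.0, -0.0, 1]
3 [0.09, 1.9, 0.08, 0.0, -0.0, -0.0, 1]
4 [0.08, 1.89, 0.07, 0.0, -0.0, -0.0, 1]
5 [0.09, 1.9, 0.08, 0.0, -0.0, -0.0, 1]
6 [0.08, 1.89, 0.07, 0.1, -0.0, -0.0, 1]
```

Correcting z by 5 mm and y by 4 mm, then inserting.

Call:
arm_command(
  targets=[
    [[0.4,0.6,0.5,0,0,0,1],[0,1.6,0,0,0,0,1],[0,2.2,0,0,0,0,1],[0.1,2.2,0,0,0,0,1],[0,2.0,0,0,0,0,1]],
  ],
)

```text
clock: 20.02
tcp_pos: [0.4943, 0.2898, 0.1621]
tcp_rot: [2.26, 2.181, 0.001]
force: [0.3, 0.6, -1.5]
opening: 0.53
```

Call:
arm_command(
  targets=[
    [[0.1,2.0,0,0,0,0,1],[0,1.7,0,0,0,0,1],[0,0.9,0,0,0,0,1],[0,0,0,0,0,0,1],[0,0,0.4,0,0,0,1]],
  ],
)

```text
clock: 20.65
tcp_pos: [0.5382, 0.2895, 0.1586]
tcp_rot: [-2.26, -2.182, -0.001]
force: [-0.2, 0.3, -2.2]
opening: 0.53
```

```bash
python3 - <<'E'
from h import *
st()
s=crop('side',(250,370,110,230),'s8c.png',5)
E
```

```text
t 20.65 p [0.5382 0.2895 0.1586] F [-0.2  0.3 -2.2] op 0.53 q [0.38 0.27 0.2  1.5  0.   0.42]
[[0.035, 0.999, 0.0], [0.999, -0.035, 0.0], [0.0, 0.0, -1.0]]
```

View pics/s8c.png

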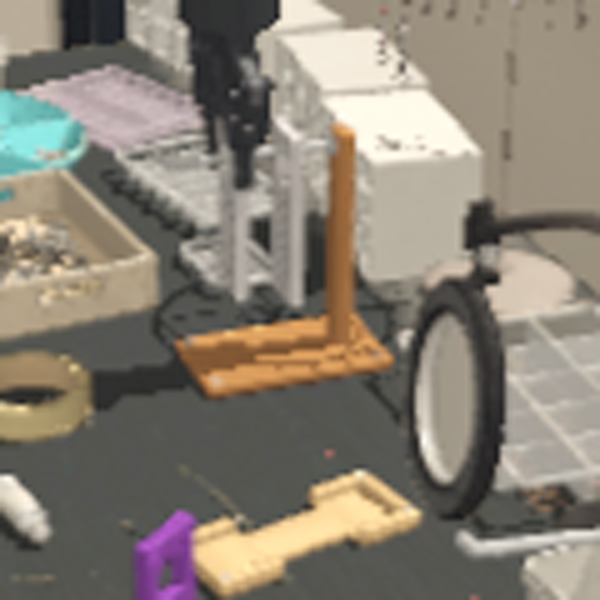

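Call:
arm_command(
  targets=[
    [[0,0,0.5,0,0,0,1],[0,0,0.4,0,0,0,1],[0,0,0.2,0,0,0,1],[0,0,0.2,0,0,0,1],[0,0,0,0,0,0,1]],
  ],
)

```text
clock: 21.32
tcp_pos: [0.5382, 0.2893, 0.1461]
tcp_rot: [2.26, 2.182, 0.001]
force: [-1.4, -1.1, 2.3]
opening: 0.53
```

Contact is made. I release and retreat, then check the pictures.

Call:
arm_command(
  targets=[
    [[0,0,0,0,0,0,-0.2],[0,0,0,0,0,0,-0.5],[0,0,0,0,0,0,-1],[0,0,0,0,0,0,-1],[0,0,-0.5,0,0,0,-1]],
  ],
)

```text
clock: 21.95
tcp_pos: [0.538, 0.2892, 0.1499]
tcp_rot: [-2.26, -2.182, 0.002]
force: [-0.2, 0.8, 0.3]
opening: 0.998
```

Call:
arm_command(
  targets=[
    [[0,0,-2,0,0,0,-1],[0,0,-3,0,0,0,-1],[0,0,-3,0,0,0,-1],[-1,-2,-2,0,0,0,-1],[-2,-4,0,0,0,0.5,-1]],
  ],
)

```text
clock: 22.58
tcp_pos: [0.4787, 0.2619, 0.2527]
tcp_rot: [2.269, 2.17, 0.008]
force: [-0.2, -0.3, 0.4]
opening: 1.002
```

```bash
python3 - <<'E'
from h import *
st()
s=crop('side',(250,450,110,290),'s9c.png',4)
np.savez('side9.npz',**{k:np.array(v) for k,v in s.items()})
E
```

```text
t 22.57 p [0.4787 0.2619 0.2527] F [-0.2 -0.3  0.4] op 1.002 q [0.38 0.1  0.2  1.66 0.   0.42]
[[0.044, 0.999, 0.005], [0.999, -0.044, 0.002], [0.002, 0.005, -1.0]]
```

View pics/s9c.png

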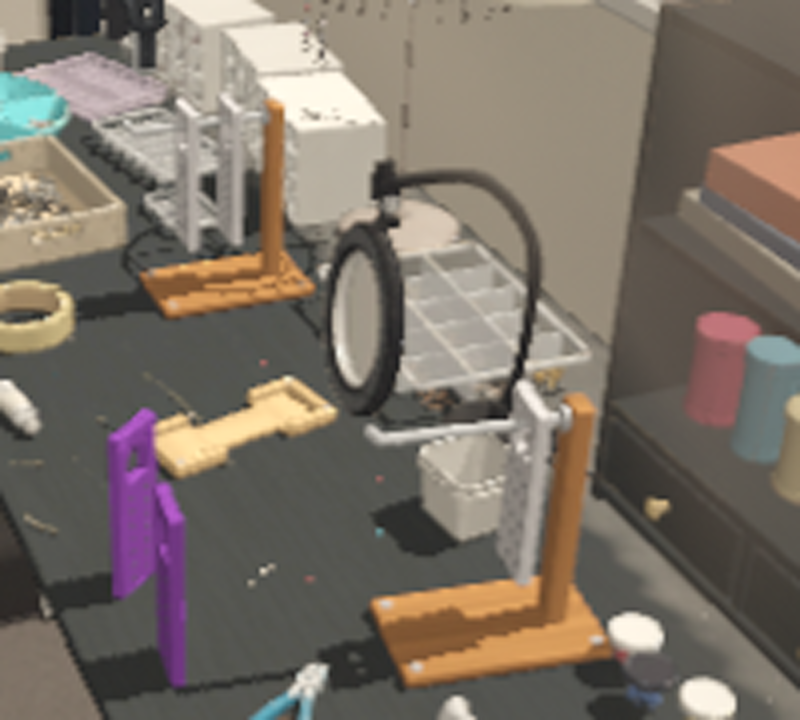

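```bash
python3 - <<'E'
from h import *
s=dict(np.load('side9.npz'));W=cloud(s)
hsv=cv2.cvtColor(s['frame'],cv2.COLOR_RGB2HSV); H,S,V=[hsv[...,i].astype(int) for i in range(3)]
m=(H>130)&(H<160)&(S>80)&(W[...,0]>.2)&(W[...,0]<.6)&(W[...,2]>.01)
k,l,st_,c=cv2.connectedComponentsWithStats(m.astype(np.uint8))
q=W[m]
# split by y
for lo,hi in((-.16,0),(-.3,-.16)):
    k=(q[:,1]>lo)&(q[:,1]<hi); r=q[k]; print(k.sum(),np.percentile(r,[1,50,99],axis=0).round(3).tolist(),cv2.minAreaRect((r[:,:2]*1000).astype(np.float32)))
for y in np.arange(-.29,-.06,.01):
    k=abs(q[:,1]-y)<.005
    if k.sum(): print(y.round(2),k.sum(),np.percentile(q[k,0],[2,98]).round(3),q[k,2].min().round(3),q[k,2].max().round(3))
s=dict(np.load('top0.npz'));W=np.load('topW.npy')
hsv=cv2.cvtColor(s['frame'],cv2.COLOR_RGB2HSV); H,S=hsv[...,0],hsv[...,1]
m=(H>130)&(H<160)&(S>80)&(W[...,0]>.2)&(W[...,0]<.6)&(W[...,2]>.01)
q=W[m]
for lo,hi in((-.16,0),(-.3,-.16)):
    k=(q[:,1]>lo)&(q[:,1]<hi); r=q[k]; print('top',k.sum(),np.percentile(r,[1,50,99],axis=0).round(3).tolist(),cv2.minAreaRect((r[:,:2]*1000).astype(np.float32)))
E
```

```text
418 [[0.322, -0.143, 0.013], [0.34, -0.131, 0.084], [0.362, -0.114, 0.143]] ((342.06243896484375, -126.27911376953125), (48.803260803222656, 12.054326057434082), 36.31854248046875)
308 [[0.328, -0.248, 0.014], [0.332, -0.242, 0.091], [0.339, -0.2, 0.145]] ((334.3410339355469, -223.8533935546875), (51.05031967163086, 10.575182914733887), 84.69137573242188)
-0.25 72 [0.327 0.337] 0.01 0.143
-0.24 107 [0.328 0.337] 0.011 0.145
-0.23 37 [0.329 0.337] 0.014 0.142
-0.22 34 [0.33  0.339] 0.014 0.143
-0.21 43 [0.331 0.34 ] 0.014 0.145
-0.2 15 [0.332 0.34 ] 0.086 0.142
-0.14 158 [0.322 0.336] 0.013 0.144
-0.13 130 [0.322 0.35 ] 0.01 0.143
-0.12 118 [0.343 0.362] 0.011 0.143
-0.11 12 [0.351 0.363] 0.081 0.143
top 204 [[0.323, -0.137, 0.011], [0.341, -0.12, 0.089], [0.362, -0.105, 0.144]] ((342.3441162109375, -121.04442596435547), (47.046607971191406, 14.155866622924805), 39.79301834106445)
top 209 [[0.328, -0.241, 0.016], [0.333, -0.219, 0.092], [0.342, -0.196, 0.146]] ((336.0362243652344, -219.76004028320312), (47.7337532043457, 14.928027153015137), 83.49849700927734)
```

```bash
python3 - <<'E'
from h import *
plan([((.43,.08,.255),down(84.5),5,-1),((.455,-.13,.255),down(82),5,-1),((.5735,-.2784,.25),down(81),5,-1)])
E
```

```text
0 [-3.61, -0.65, -0.07, -0.1, 0.0, 0.6, -1]
1 [-3.62, -0.62, -0.08, -0.1, 0.0, 0.6, -1]
2 [-3.63, -0.58, -0.08, -0.1, 0.1, 0.6, -1]
3 [-3.63, -0.54, -0.08, -0.0, 0.0, 0.6, -1]
4 [-3.63, -0.5, -0.08, -0.1, 0.1, 0.6, -1]
5 [-4.13, 0.9, -0.0, 0.0, -0.0, 0.5, -1]
6 [-4.13, 0.94, -0.0, 0.0, -0.0, 0.5, -1]
7 [-4.12, 0.97, -0.0, 0.0, -0.0, 0.5, -1]
8 [-4.11, 1.01, -0.0, 0.0, -0.0, 0.5, -1]
9 [-4.09, 1.04, -0.0, 0.0, -0.0, 0.5, -1]
10 [-2.61, 2.76, 0.1, 0.0, -0.0, 0.2, -1]
11 [-2.6, 2.77, 0.1, 0.0, -0.0, 0.2, -1]
12 [-2.59, 2.78, 0.1, 0.0, -0.0, 0.2, -1]
13 [-2.58, 2.79, 0.1, 0.0, -0.0, 0.2, -1]
14 [-2.57, 2.8, 0.1, 0.0, -0.0, 0.2, -1]
```

Call:
arm_command(
  targets=[
    [[-3.6,-0.6,0,-0.1,0,0.6,-1],[-3.6,-0.6,0,-0.1,0,0.6,-1],[-3.6,-0.6,0,-0.1,0,0.6,-1],[-3.6,-0.5,0,0,0,0.6,-1],[-3.6,-0.5,0,0,0,0.6,-1]],
  ],
)

```text
clock: 23.25
tcp_pos: [0.4375, 0.0826, 0.2507]
tcp_rot: [2.323, 2.109, 0.007]
force: [0.2, -0.9, -0.0]
opening: 0.999
```

Call:
arm_command(
  targets=[
    [[-4.1,0.9,0,0,0,0.5,-1],[-4.1,0.9,0,0,0,0.5,-1],[-4.1,1.0,0,0,0,0.5,-1],[-4.1,1.0,0,0,0,0.5,-1],[-4.1,1.1,0,0,0,0.5,-1]],
  ],
)

```text
clock: 23.88
tcp_pos: [0.4632, -0.127, 0.251]
tcp_rot: [2.368, 2.057, 0.007]
force: [0.8, 0.2, 1.0]
opening: 1.002
```

Call:
arm_command(
  targets=[
    [[-3.0,3.0,0,0,0,0.2,-1],[-3.0,3.0,0,0,0,0.2,-1],[-2.8,3.0,0,0,0,0.2,-1],[-2.2,2.6,0,0,0,0.2,-1],[-1.4,1.6,0,0,0,0.2,-1]],
  ],
)

```text
clock: 24.5
tcp_pos: [0.5765, -0.2689, 0.2506]
tcp_rot: [2.387, 2.036, 0.006]
force: [0.4, -0.8, 0.7]
opening: 1.002
```

```bash
python3 - <<'E'
from h import *
st()
plan([((.5735,-.2784,.1435),down(81),5,-1)])
E
```

```text
t 24.5 p [ 0.5765 -0.2689  0.2506] F [ 0.4 -0.8  0.7] op 1.002 q [-0.54  0.35  0.49  1.7   0.   -0.38]
[[0.158, 0.987, 0.005], [0.987, -0.158, -0.0], [0.0, 0.005, -1.0]]
0 [-0.2, -0.04, 2.14, 0.1, -0.0, -0.0, -1]
1 [-0.2, -0.04, 2.14, 0.0, -0.0, -0.0, -1]
2 [-0.2, -0.03, 2.14, 0.1, -0.0, -0.0, -1]
3 [-0.19, -0.03, 2.15, 0.0, -0.0, -0.0, -1]
4 [-0.2, -0.04, 2.14, 0.1, -0.0, -0.1, -1]
```

Call:
arm_command(
  targets=[
    [[-0.5,-0.1,2.5,0.2,0,0,-1],[-0.3,-0.1,3.0,0.1,0,0,-1],[0,0,2.7,0,0,0,-1],[0,0,1.6,0,0,0,-1],[0,0,0.8,0,0,0,-1]],
  ],
)

```text
clock: 25.12
tcp_pos: [0.5724, -0.2748, 0.1442]
tcp_rot: [-2.388, -2.039, -0.0]
force: [0.6, 0.2, -0.1]
opening: 0.996
```

Call:
arm_command(
  targets=[
    [[0,0,0,0,0,0,1],[0,0,0,0,0,0,1],[0,0,0,0,0,0,1],[0,0,0,0,0,0,1],[0,0,-0.4,0,0,0,1]],
  ],
)

```text
clock: 25.75
tcp_pos: [0.5725, -0.2744, 0.149]
tcp_rot: [-2.388, -2.039, -0.003]
force: [-0.2, -0.1, -1.7]
opening: 0.53
```

Call:
arm_command(
  targets=[
    [[0,-0.3,-0.4,0,0,0,1],[0,-1.6,-0.3,0,0,0,1],[0,-2.2,0,0,0,0,1],[0,-2.2,0,0,0,0,1],[0,-1.8,0,0,0,0,1]],
  ],
)

```text
clock: 26.38
tcp_pos: [0.4913, -0.2608, 0.1552]
tcp_rot: [-2.386, -2.038, -0.001]
force: [-0.1, -0.3, -1.4]
opening: 0.53
```

```bash
python3 - <<'E'
from h import *
st()
u=np.array([.9869,-.1616]);v=np.array([.1616,.9869]);o=np.array([.605,-.2925])
p,_=cur(); print((p[:2]-o)@u,(p[:2]-o)@v)
s=crop('side',(310,450,170,290),'s10c.png',5)
W=cloud(s); p,Rm=cur(); L=(W-p)@Rm; 
m=(abs(L[...,0])<.03)&(abs(L[...,1])<.012)&(L[...,2]>-.09)&(L[...,2]<.12)&(W[...,2]>.03)
q=W[m]; print('plate z min/max',np.percentile(q[:,2],[0.5,2,50]), 'face y', np.percentile(L[m][:,1],[5,50]))
m=(abs(L[...,0]+.03)<.012)&(abs(L[...,1])<.012)&(L[...,2]>-.05)&(L[...,2]<.02)&(s['frame'].max(-1)<90)
print('fing tip',L[m][:,2].max(), np.percentile(L[m],[2,50,98],axis=0).round(4))
E
```

```text
t 26.38 p [ 0.4913 -0.2608  0.1552] F [-0.1 -0.3 -1.4] op 0.53 q [-0.61  0.13  0.03  1.48  0.   -0.45]
[[0.156, 0.988, -0.002], [0.988, -0.156, 0.003], [0.003, -0.002, -1.0]]
-0.11735181807207257 0.012886885070907243
plate z min/max [0.0685961  0.07147768 0.1404553 ] face y [-0.01127263 -0.0016337 ]
fing tip -0.012186995851958485 [[-0.0369 -0.0078 -0.0407]
 [-0.034   0.0002 -0.0245]
 [-0.0309  0.0068 -0.0127]]
```

View pics/s10c.png

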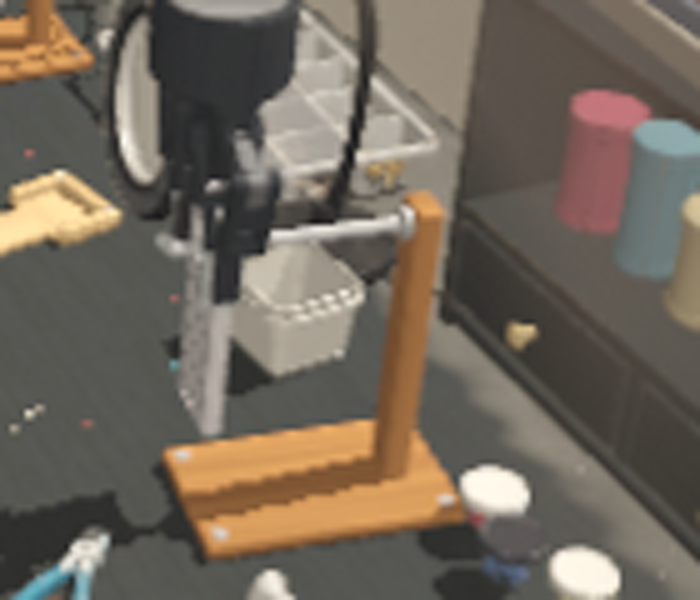

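Call:
arm_command(
  targets=[
    [[-0.3,0,0.3,0,0,0,1],[0,0,0.3,0,0,0,1],[0,0,0.2,0,0,0,1],[0,0,0.1,0,0,0,1],[0,0,0.1,0,0,0,1]],
  ],
)

```text
clock: 27.05
tcp_pos: [0.4925, -0.2652, 0.1468]
tcp_rot: [2.389, 2.04, 0.001]
force: [-1.3, 1.8, 4.6]
opening: 0.529
```

Call:
arm_command(
  targets=[
    [[0,0,0,0,0,0,-0.2],[0,0,0,0,0,0,-0.5],[0,0,0,0,0,0,-1],[0,0,0,0,0,0,-1],[0,0,-0.5,0,0,0,-1]],
  ],
)

```text
clock: 27.68
tcp_pos: [0.4918, -0.2651, 0.1507]
tcp_rot: [-2.388, -2.039, -0.0]
force: [-0.0, -0.3, 0.1]
opening: 1.002
```

Call:
arm_command(
  targets=[
    [[0,0,-2,0,0,0,-1],[0,0,-3,0,0,0,-1],[0,0,-3,0,0,0,-1],[0,-1,-2.5,0,0,0,-1],[0,-3,-0.5,0,0,0,-1]],
  ],
)

```text
clock: 28.3
tcp_pos: [0.4538, -0.2599, 0.2636]
tcp_rot: [2.385, 2.038, 0.002]
force: [-0.7, -0.0, -0.1]
opening: 0.998
```

```bash
python3 - <<'E'
from h import *
st()
s=crop('side',(310,450,170,290),'s11c.png',5)
W=cloud(s)
u=np.array([.9869,-.1616]);v=np.array([.1616,.9869]);o=np.array([.605,-.2925])
hsv=cv2.cvtColor(s['frame'],cv2.COLOR_RGB2HSV); S,V=hsv[...,1],hsv[...,2]
m=(S<70)&(W[...,0]>.4)&(W[...,0]<.61)&(abs(W[...,1]+.28)<.07)&(W[...,2]>.04)&(W[...,2]<.215);p=W[m]
a=(p[:,:2]-o)@u;b=(p[:,:2]-o)@v
k=(a>-.135)&(a<-.10);print(k.sum(),np.percentile(a[k],[2,50,98]).round(4),np.percentile(b[k],[1,50,99]).round(4),np.percentile(p[k,2],[1,99]))
plan([((.4187,-.2528,.1917),fwd(-9.3,20),8,-1),((.5114,-.268,.1575),fwd(-9.3,20),5,-1)])
E
```

```text
t 28.3 p [ 0.4538 -0.2599  0.2636] F [-0.7 -0.  -0.1] op 0.998 q [-0.65  0.05  0.16  1.68  0.   -0.49]
[[0.156, 0.988, 0.004], [0.988, -0.156, -0.002], [-0.002, 0.004, -1.0]]
423 [-0.1277 -0.1187 -0.1101] [-0.0148  0.0026  0.035 ] [0.06274    0.20155844]
0 [0.01, -0.4, 0.91, -8.7, -0.0, 0.0, -1]
1 [0.01, -0.53, 0.83, -8.8, -0.0, 0.0, -1]
2 [0.02, -0.65, 0.74, -8.7, -0.0, 0.0, -1]
3 [0.01, -0.76, 0.64, -8.8, -0.0, 0.0, -1]
4 [0.02, -0.84, 0.52, -8.7, -0.0, 0.1, -1]
5 [0.01, -0.91, 0.38, -8.8, -0.0, 0.0, -1]
6 [0.01, -0.96, 0.24, -8.7, -0.1, 0.1, -1]
7 [0.01, -0.99, 0.09, -8.8, -0.0, 0.0, -1]
8 [-0.0, 0.0, 2.0, 0.0, -0.0, 0.0, -1]
9 [-0.0, 0.0, 2.0, 0.0, -0.0, 0.0, -1]
10 [-0.0, 0.0, 2.0, 0.0, -0.0, 0.0, -1]
11 [-0.0, 0.0, 2.0, 0.0, -0.0, 0.0, -1]
12 [-0.01, 0.0, 1.99, 0.0, -0.1, 0.0, -1]
```

View pics/s11c.png

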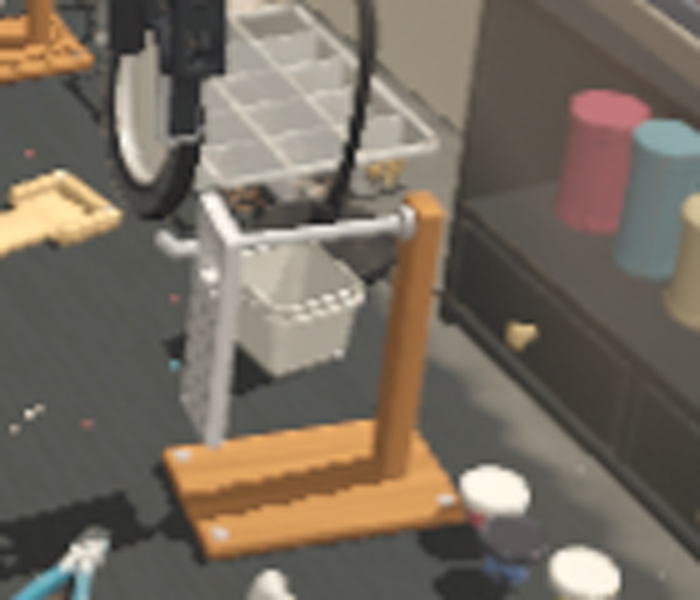

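Call:
arm_command(
  targets=[
    [[0,-0.4,0.9,-8.7,0,0,-1],[0,-0.5,0.8,-8.7,0,0,-1],[0,-0.7,0.7,-8.7,0,0,-1],[0,-0.8,0.6,-8.7,0,0,-1],[0,-0.8,0.5,-8.7,0,0,-1]],
  ],
)

```text
clock: 28.98
tcp_pos: [0.4323, -0.2558, 0.2181]
tcp_rot: [1.887, 1.613, 0.647]
force: [-0.3, 0.4, -0.3]
opening: 1.001
```

```bash
python3 - <<'E'
from h import *
st()
plan([((.4187,-.2528,.1917),fwd(-9.3,20),4,-1)])
E
```

```text
t 28.98 p [ 0.4323 -0.2558  0.2181] F [-0.3  0.4 -0.3] op 1.001 q [-1.01 -0.74 -0.72  1.02  0.55 -0.69]
[[0.156, 0.713, 0.684], [0.988, -0.112, -0.11], [-0.002, 0.693, -0.721]]
0 [0.02, -0.71, 0.23, -6.5, -0.1, 0.1, -1]
1 [0.02, -0.73, 0.15, -6.6, -0.0, 0.1, -1]
2 [0.02, -0.74, 0.07, -6.5, -0.0, 0.0, -1]
3 [0.03, -0.75, -0.01, -6.6, -0.1, 0.1, -1]
```

```bash
cat > kin.py <<'E'
import numpy as np
from scipy.optimize import least_squares
from scipy.spatial.transform import Rotation as R
data=[([1.06220,.04867,.09772,1.62199,0,1.443],[.19485,.4869,.2302]),
([-.60,.17,.27,1.67,0,-.46],[.5029,-.2658,.2516]),([-.6,.16,.05,1.46,0,-.45],[.5045,-.266,.1471]),([-.68,-.05,-.14,1.49,0,-.53],[.4172,-.2514,.1632]),
([.36,-.07,.07,1.71,0,.41],[.4159,.2287,.2767]),([.49,-.03,-.11,1.48,0,.52],[.405,.2923,.1633]),([.35,.38,.35,1.54,0,.39],[.5849,.2877,.1619]),
([.38,.31,.48,1.74,0,.41],[.5449,.2895,.2729]),([-.44,-.1,-.01,1.67,0,-.3],[.4444,-.1349,.2531]),([-.58,.25,.18,1.51,0,-.43],[.538,-.271,.1626]),
([-.54,.35,.49,1.7,0,-.38],[.5765,-.2689,.2506]),([-1.01,-.74,-.72,1.02,.55,-.69],[.4323,-.2558,.2181]),([-.65,.05,.16,1.68,0,-.49],[.4538,-.2599,.2636])]
def fk(q,P):
    h,L1,L2,d,A,T,r0=P
    p=q[1]-q[2]+q[3]; e=q[1]-q[2]
    f=np.array([np.cos(p),0,-np.sin(p)])
    dr=np.cos(q[4])*f+np.sin(q[4])*np.array([0,1,0])
    loc=np.array([r0+L1*np.sin(q[1])+L2*np.cos(e),d,h+L1*np.cos(q[1])-L2*np.sin(e)])+A*f+T*dr
    c,s=np.cos(q[0]),np.sin(q[0]); M=np.array([[c,-s,0],[s,c,0],[0,0,1]])
    return M@loc, M@dr
def fit():
    P0=[.2,.4,.4,.067,.1,.25,0]
    pr=np.array(P0)
    r=least_squares(lambda P:np.concatenate([(fk(q,P)[0]-x)*(1 if i else 3) for i,(q,x) in enumerate(data)]+[(P-pr)*.002]),P0)
    return r.x,r
P,_r=fit()
def ik(pos,dr,q0):
    def res(q):
        x,d=fk(list(q)+[0],P); return np.concatenate([(x-pos)*10,(d-dr)*2])
    lo=[-2.91,-.99,-1.21,-2.12,-1.49];hi=[2.91,1.94,1.42,2.29,1.47]
    q0=np.clip(q0,np.array(lo)+.01,np.array(hi)-.01)
    r=least_squares(res,q0,bounds=(lo,hi)); return r.x,np.abs(r.fun).max()
if __name__=='__main__':
    print(P.round(3),np.abs(_r.fun[:39]).max())
    a=np.radians(-9.3); u=np.array([np.cos(a),np.sin(a),0])
    g=np.array([.491,-.2647,.165])
    for ph in (0,10,20,30,40,45,50):
        p=np.radians(ph); z=np.cos(p)*u-np.array([0,0,np.sin(p)])
        for back in (0,.03,.06,.1):
            for lift in (0,.016):
                q,e=ik(g+.022*z-back*(z if lift==0 else u)+[0,0,lift],z,np.array([-.9,-.3,-.3,1.,.4]))
                print(ph,back,lift,q.round(2),round(e,4))
E
python3 kin.py
```

```text
[0.241 0.387 0.502 0.067 0.112 0.31  0.001] 0.0043042921727241
0 0 0 [-1.04 -0.03 -1.21 -1.18  0.88] 0.0011
0 0 0.016 [-1.04 -0.09 -1.21 -1.13  0.89] 0.0214
0 0.03 0 [-1.14  0.1  -1.21 -1.39  1.  ] 0.0822
0 0.03 0.016 [-1.14  0.05 -1.21 -1.36  1.02] 0.1049
0 0.06 0 [-1.24  0.25 -1.21 -1.63  1.12] 0.1486
0 0.06 0.016 [-1.25  0.2  -1.21 -1.62  1.13] 0.1744
0 0.1 0 [-1.47 -0.62 -1.21  0.22  1.44] 0.3332
0 0.1 0.016 [-1.47 -0.71 -1.21  0.28  1.42] 0.3211
10 0 0 [-1.04 -0.48 -1.21 -0.44  0.87] 0.0368
10 0 0.016 [-1.03 -0.56 -1.21 -0.36  0.87] 0.0299
10 0.03 0 [-1.13 -0.63 -1.21 -0.17  0.99] 0.1192
10 0.03 0.016 [-1.13 -0.69 -1.21 -0.12  0.99] 0.1086
10 0.06 0 [-1.24 -0.78 -1.21  0.12  1.1 ] 0.1667
10 0.06 0.016 [-1.24 -0.81 -1.21  0.14  1.1 ] 0.1601
10 0.1 0 [-1.39 -0.92 -1.21  0.49  1.23] 0.1836
10 0.1 0.016 [-1.4  -0.92 -1.21  0.5   1.24] 0.1853
20 0 0 [-0.99 -0.67 -1.14  0.02  0.77] 0.0
20 0 0.016 [-0.99 -0.71 -1.12  0.08  0.77] 0.0
20 0.03 0 [-1.07 -0.83 -1.18  0.18  0.83] 0.0
20 0.03 0.016 [-1.07 -0.85 -1.17  0.21  0.84] 0.0
20 0.06 0 [-1.15 -0.98 -1.2   0.36  0.9 ] 0.0
20 0.06 0.016
[... 946 characters left out ...]
16 [-0.86 -0.53 -0.74  0.71  0.47] 0.0
45 0.03 0 [-0.9  -0.59 -0.76  0.77  0.49] 0.0
45 0.03 0.016 [-0.91 -0.62 -0.78  0.77  0.5 ] 0.0
45 0.06 0 [-0.94 -0.66 -0.75  0.86  0.52] 0.0
45 0.06 0.016 [-0.98 -0.7  -0.82  0.85  0.54] 0.0
45 0.1 0 [-1.   -0.74 -0.73  0.99  0.56] 0.0
45 0.1 0.016 [-1.08 -0.81 -0.87  0.97  0.6 ] 0.0
50 0 0 [-0.83 -0.46 -0.68  0.77  0.41] 0.0
50 0 0.016 [-0.83 -0.47 -0.65  0.8   0.41] 0.0
50 0.03 0 [-0.86 -0.53 -0.67  0.85  0.42] 0.0
50 0.03 0.016 [-0.88 -0.55 -0.7   0.86  0.43] 0.0
50 0.06 0 [-0.89 -0.59 -0.66  0.94  0.44] 0.0
50 0.06 0.016 [-0.94 -0.63 -0.74  0.92  0.47] 0.0
50 0.1 0 [-0.95 -0.65 -0.63  1.05  0.47] 0.0
50 0.1 0.016 [-1.03 -0.74 -0.79  1.02  0.51] 0.0
```

```bash
python3 - <<'E'
from kin import *
for ph in(30,35,40):
  for C in((.44,-.12),(.46,-.13),(.40,-.05),(.47,-.1)):
    for psi in(-40,-20,-9,0,20):
      a=np.radians(psi); h=np.array([np.cos(a),np.sin(a),0]); pt=np.radians(90+ph)
      z=np.cos(pt)*h-np.array([0,0,np.sin(pt)])
      G=np.array([C[0],C[1],.006])+.038*h
      for up in(0,.1):
        q,e=ik(G+.022*z+[0,0,up],z,np.array([-.4,.3,.2,2,0.]))
        print(ph,C,psi,up,q.round(2),round(e,4),end=' | ' if up==0 else '\n')
E
```

```text
30 (0.44, -0.12) -40 0 [-0.5   0.6   0.18  1.66  0.1 ] 0.0 | 30 (0.44, -0.12) -40 0.1 [-0.5   0.51  0.26  1.83  0.1 ] 0.0
30 (0.44, -0.12) -20 0 [-0.4   0.63  0.22  1.68 -0.02] 0.0 | 30 (0.44, -0.12) -20 0.1 [-0.4   0.55  0.31  1.85 -0.02] 0.0
30 (0.44, -0.12) -9 0 [-0.34  0.63  0.22  1.67 -0.09] 0.0 | 30 (0.44, -0.12) -9 0.1 [-0.34  0.54  0.3   1.85 -0.09] 0.0
30 (0.44, -0.12) 0 0 [-0.3   0.62  0.2   1.66 -0.15] 0.0 | 30 (0.44, -0.12) 0 0.1 [-0.3   0.53  0.28  1.83 -0.15] 0.0
30 (0.44, -0.12) 20 0 [-0.2   0.56  0.11  1.59 -0.27] 0.0 | 30 (0.44, -0.12) 20 0.1 [-0.2   0.46  0.2   1.76 -0.27] 0.0
30 (0.46, -0.13) -40 0 [-0.49  0.66  0.26  1.69  0.1 ] 0.0 | 30 (0.46, -0.13) -40 0.1 [-0.49  0.57  0.34  1.86  0.1 ] 0.0
30 (0.46, -0.13) -20 0 [-0.4   0.69  0.3   1.71 -0.02] 0.0 | 30 (0.46, -0.13) -20 0.1 [-0.4   0.61  0.39  1.88 -0.02] 0.0
30 (0.46, -0.13) -9 0 [-0.34  0.68  0.3   1.7  -0.09] 0.0 | 30 (0.46, -0.13) -9 0.1 [-0.34  0.6   0.39  1.87 -0.09] 0.0
30 (0.46, -0.13) 0 0 [-0.3   0.67  0.28  1.68 -0.15] 0.0 | 30 (0.46, -0.13) 0 0.1 [-0.3   0.59  0.37  1.85 -0.15] 0.0
30 (0.46, -0.13)
[... 5363 characters left out ...]
-0.05) 20 0 [-0.07  0.64  0.15  1.73 -0.26] 0.0 | 40 (0.4, -0.05) 20 0.1 [-0.07  0.53  0.21  1.9  -0.26] 0.0
40 (0.47, -0.1) -40 0 [-0.46  0.83  0.45  1.87  0.15] 0.0 | 40 (0.47, -0.1) -40 0.1 [-0.46  0.74  0.52  2.03  0.15] 0.0
40 (0.47, -0.1) -20 0 [-0.35  0.88  0.53  1.91 -0.  ] 0.0 | 40 (0.47, -0.1) -20 0.1 [-0.35  0.8   0.6   2.07 -0.  ] 0.0
40 (0.47, -0.1) -9 0 [-0.29  0.88  0.53  1.91 -0.08] 0.0 | 40 (0.47, -0.1) -9 0.1 [-0.29  0.8   0.6   2.07 -0.08] 0.0
40 (0.47, -0.1) 0 0 [-0.24  0.87  0.51  1.89 -0.15] 0.0 | 40 (0.47, -0.1) 0 0.1 [-0.24  0.79  0.59  2.05 -0.15] 0.0
40 (0.47, -0.1) 20 0 [-0.13  0.8   0.41  1.81 -0.3 ] 0.0 | 40 (0.47, -0.1) 20 0.1 [-0.13  0.72  0.48  1.97 -0.3 ] 0.0
```

```bash
cat >> h.py <<'E'
def proj(s,X):
    M=np.linalg.inv(np.array(s['world_from_camera'])); c=M[:3,:3]@np.array(X)+M[:3,3]
    K=np.array([[s['fx'],0,s['cx']],[0,s['fy'],s['cy']],[0,0,1]],float)
    q,_=cv2.projectPoints(np.array([[c[0],-c[1],-c[2]]]),np.zeros(3),np.zeros(3),K,np.array(s['dist_coeffs'],float)); return q.ravel()
E
python3 - <<'E'
from h import *
s=dict(np.load('side9.npz'))
Rm=np.array([[0.156, 0.988, -0.002], [0.988, -0.156, 0.003], [0.003, -0.002, -1.0]]);p=np.array([.4913,-.2608,.1552])
for z in(-.019,-.012,-.008,-.004,0):
    a=proj(s,p+Rm@[-.0375,-.011,z]);b=proj(s,p+Rm@[-.0375,.011,z]); print(z,((a-[310,170])*5).round(),((b-[310,170])*5).round())
E
```

```text
-0.019 [209. 294.] [250. 289.]
-0.012 [208. 305.] [249. 300.]
-0.008 [208. 312.] [248. 306.]
-0.004 [207. 318.] [248. 313.]
0 [207. 324.] [247. 319.]
```

```bash
python3 - <<'E'
from h import *
plan([((.4547,-.2587,.1839),fwd(-9.3,25),4,-1),((.5039,-.2668,.1607),fwd(-9.3,25),4,-1)])
from kin import ik
a=np.radians(-9.3);u=np.array([np.cos(a),np.sin(a),0]);p=np.radians(25);z=np.cos(p)*u-np.array([0,0,np.sin(p)])
for back,l in((.055,0),(0,.016),(.04,.016),(.05,.018)):
    print(ik(np.array([.5039,-.2668,.1607])-back*(u if l else z)+[0,0,l],z,np.array([-1,-.7,-.9,.6,.6])))
E
```

```text
0 [0.02, -0.19, 1.01, -5.3, -0.0, 0.1, -1]
1 [0.02, -0.28, 0.98, -5.3, -0.1, 0.1, -1]
2 [0.02, -0.36, 0.96, -5.3, -0.0, 0.0, -1]
3 [0.01, -0.46, 0.92, -5.3, -0.1, 0.1, -1]
4 [0.0, 0.0, 1.37, 0.0, 0.0, -0.0, -1]
5 [0.0, 0.0, 1.38, 0.0, 0.0, -0.0, -1]
6 [0.0, 0.0, 1.37, 0.0, 0.0, -0.0, -1]
7 [0.0, 0.0, 1.38, 0.0, 0.0, -0.0, -1]
(array([-1.12213709, -0.94756587, -1.11118868,  0.51890775,  0.83656633]), np.float64(1.0619838342051935e-12))
(array([-0.98777848, -0.74069585, -1.05653142,  0.28648536,  0.72884827]), np.float64(2.220446049250313e-15))
(array([-1.09287769, -0.90145591, -1.11214847,  0.45209651,  0.81367884]), np.float64(3.885780586188048e-15))
(array([-1.12260346, -0.9429274 , -1.12003255,  0.50575151,  0.83692818]), np.float64(8.482571922652227e-09))
```

Call:
arm_command(
  targets=[
    [[0,-0.2,1.25,-5.3,0,0,-1],[0,-0.3,1.25,-5.3,0,0,-1],[0,-0.4,1.2,-5.3,0,0,-1],[0,-0.5,1.2,-5.3,0,0,-1],[0,0,0,0,0,0,-1]],
  ],
)

```text
clock: 29.6
tcp_pos: [0.4601, -0.2582, 0.1682]
tcp_rot: [1.631, 1.384, 0.879]
force: [0.1, 0.5, -1.7]
opening: 0.998
```

```bash
python3 - <<'E'
from h import *
st()
s=crop('side',(310,450,170,290),'s12c.png',5)
plan([((.5039,-.2668,.1607),fwd(-9.3,25),4,-1)])
E
```

```text
t 29.6 p [ 0.4601 -0.2582  0.1682] F [ 0.1  0.5 -1.7] op 0.998 q [-1.12 -0.95 -1.14  0.51  0.83 -0.55]
[[0.158, 0.427, 0.89], [0.987, -0.076, -0.139], [0.009, 0.901, -0.434]]
0 [-0.01, 0.2, 1.11, -0.1, -0.1, -0.0, -1]
1 [-0.01, 0.19, 1.11, -0.1, -0.1, -0.0, -1]
2 [-0.0, 0.19, 1.11, -0.1, -0.1, -0.0, -1]
3 [-0.01, 0.2, 1.12, -0.2, -0.0, -0.1, -1]
```

View pics/s12c.png

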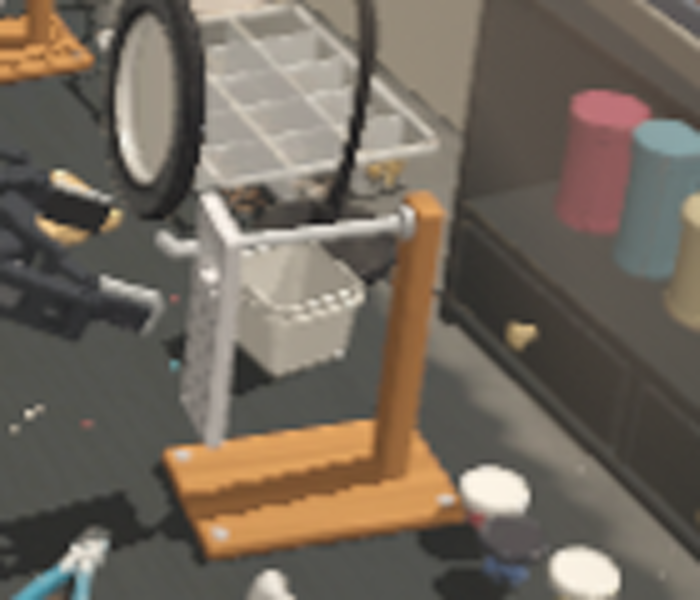

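Call:
arm_command(
  targets=[
    [[0,0.4,0.4,0,0,0,-1],[0,0.4,1.0,0,0,0,-1],[0,0,1.3,0,0,0,-1],[0,0,1.0,0,0,0,-1],[0,0,0.3,0,0,0,-1]],
  ],
)

```text
clock: 30.28
tcp_pos: [0.5023, -0.2675, 0.169]
tcp_rot: [1.616, 1.384, 0.876]
force: [0.5, -1.2, 0.6]
opening: 0.998
```

```bash
python3 - <<'E'
from h import *
st()
s=crop('side',(310,450,170,290),'s13c.png',5)
plan([((.5039,-.2668,.1607),fwd(-9.3,25),4,-1)])
E
```

```text
t 30.27 p [ 0.5023 -0.2675  0.169 ] F [ 0.5 -1.2  0.6] op 0.998 q [-1.01 -0.78 -1.09  0.31  0.75 -0.45]
[[0.155, 0.421, 0.894], [0.988, -0.064, -0.142], [-0.002, 0.905, -0.426]]
0 [0.02, -0.15, 0.12, -0.1, -0.1, 0.1, -1]
1 [0.02, -0.16, 0.12, -0.0, -0.1, 0.0, -1]
2 [0.02, -0.15, 0.12, -0.1, -0.0, 0.1, -1]
3 [0.02, -0.16, 0.12, -0.0, -0.1, 0.0, -1]
```

View pics/s13c.png

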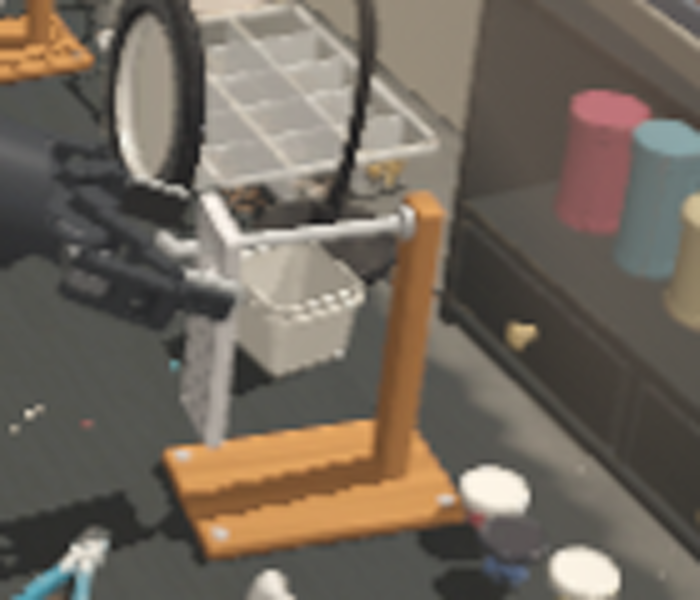

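Call:
arm_command(
  targets=[
    [[0,-0.4,0.2,0,0,0,-1],[0,0,0.1,0,0,0,-0.5],[0,0,0,0,0,0,1],[0,0,0,0,0,0,1],[0,0,0,0,0,0,1]],
  ],
)

```text
clock: 30.95
tcp_pos: [0.5018, -0.2667, 0.1608]
tcp_rot: [1.62, 1.383, 0.877]
force: [-0.8, 1.2, 0.4]
opening: 0.519
```

```bash
python3 - <<'E'
from h import *
st()
s=crop('side',(310,450,170,290),'s14c.png',5)
E
```

```text
t 30.95 p [ 0.5018 -0.2667  0.1608] F [-0.8  1.2  0.4] op 0.519 q [-1.01 -0.78 -1.1   0.29  0.75 -0.45]
[[0.156, 0.422, 0.893], [0.988, -0.067, -0.141], [0.001, 0.904, -0.427]]
```

View pics/s14c.png

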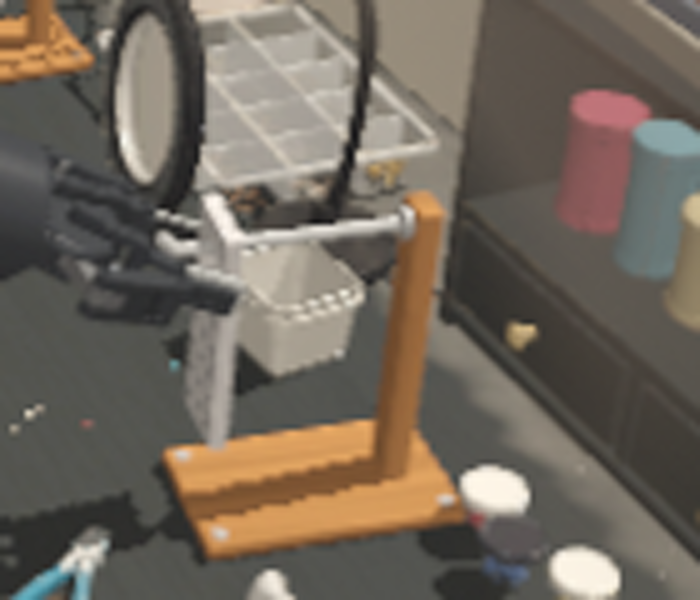

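Call:
arm_command(
  targets=[
    [[0,0.45,-0.21,0,0,0,1],[0,0.5,-0.24,0,0,0,1],[0,0.5,-0.24,0,0,0,1],[0,0.1,-0.05,0,0,0,1],[0,0,0,0,0,0,1]],
  ],
)

```text
clock: 31.62
tcp_pos: [0.5017, -0.2669, 0.178]
tcp_rot: [1.62, 1.383, 0.876]
force: [-0.7, -0.2, -1.1]
opening: 0.514
```

```bash
python3 - <<'E'
from h import *
st()
s=crop('side',(310,450,170,290),'s15c.png',5)
W=cloud(s)
u=np.array([.9869,-.1616]);v=np.array([.1616,.9869]);o=np.array([.605,-.2925])
hsv=cv2.cvtColor(s['frame'],cv2.COLOR_RGB2HSV); S,V=hsv[...,1],hsv[...,2]
m=(S<70)&(V>80)&(W[...,0]>.4)&(W[...,0]<.61)&(abs(W[...,1]+.28)<.07)&(W[...,2]>.04)&(W[...,2]<.25);p=W[m]
a=(p[:,:2]-o)@u;b=(p[:,:2]-o)@v
k=(a>-.13)&(a<-.10)&(p[:,2]<.15);print(k.sum(),np.percentile(a[k],[2,50,98]).round(4),np.percentile(b[k],[1,50,99]).round(4),np.percentile(p[k,2],[1,99]),np.degrees(np.arctan(np.polyfit(p[k,2],a[k],1)[0])))
E
```

```text
t 31.62 p [ 0.5017 -0.2669  0.178 ] F [-0.7 -0.2 -1.1] op 0.514 q [-1.01 -0.8  -1.08  0.34  0.75 -0.45]
[[0.157, 0.422, 0.893], [0.988, -0.067, -0.142], [0.0, 0.904, -0.427]]
191 [-0.1199 -0.1183 -0.1093] [-0.0132 -0.0023  0.0317] [0.07859833 0.14913883] 0.025776721865057573
```

View pics/s15c.png

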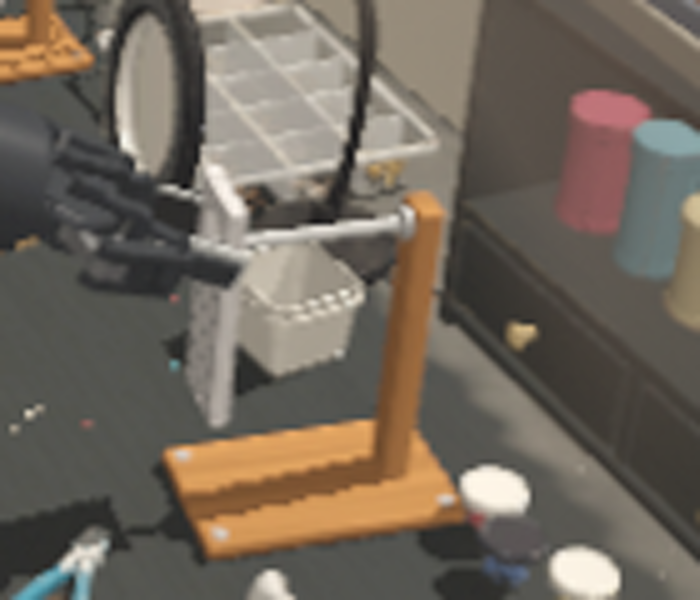

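Call:
arm_command(
  targets=[
    [[0,-0.32,-0.7,0,0,0,1],[0,-0.46,-1.0,0,0,0,1],[0,-0.51,-1.1,0,0,0,1],[0,-0.46,-1.0,0,0,0,1],[0,-0.35,-0.75,0,0,0,1]],
  ],
)

```text
clock: 32.3
tcp_pos: [0.4515, -0.259, 0.178]
tcp_rot: [1.621, 1.383, 0.876]
force: [-0.0, 0.1, -1.5]
opening: 0.516
```

```bash
python3 - <<'E'
from h import *
st()
s=crop('side',(310,450,170,290),'s16c.png',5)
E
```

```text
t 32.3 p [ 0.4515 -0.259   0.178 ] F [-0.   0.1 -1.5] op 0.516 q [-1.15 -0.98 -1.13  0.56  0.86 -0.58]
[[0.157, 0.422, 0.893], [0.988, -0.068, -0.142], [0.001, 0.904, -0.428]]
```

View pics/s16c.png

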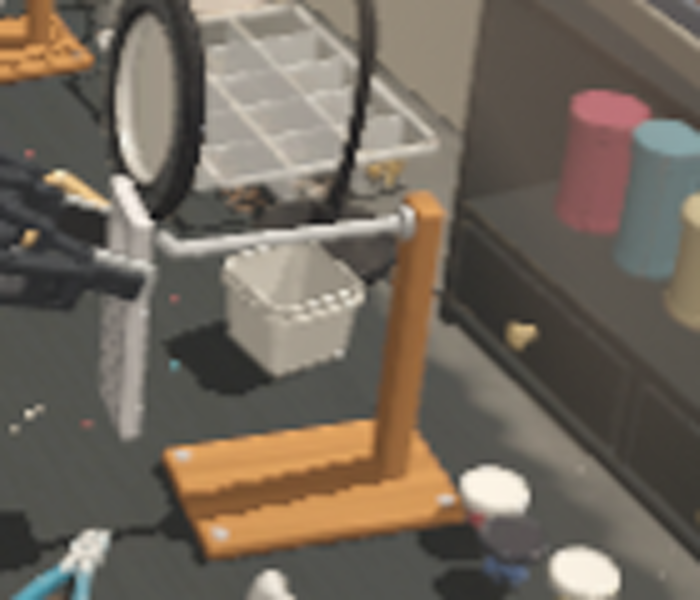

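```bash
python3 - <<'E'
from h import *
def RZ(d): return R.from_euler('z',d,degrees=True).as_matrix()
w=[((.455,-.20,.27),fwd(-9,45),5,1),((.44,-.08,.31),fwd(-8,65)@RZ(-38),5,1),((.42,.04,.30),fwd(-8,65)@RZ(-88),5,1),((.415,.15,.25),fwd(-8,65)@RZ(-138),5,1),((.4173,.1696,.13),fwd(-8,65)@RZ(-180),5,1)]
plan(w)
from kin import ik
q=np.array([-1.1,-.9,-1.1,.5,.8])
for x,r,n,g in w+[((.4173,.1696,-.001),fwd(-8,65),1,1)]:
    q,e=ik(np.array(x),r[:,2],q); print(q.round(2),round(e,4))
E
```

```text
0 [1.18, 1.62, -0.89, 3.9, 0.0, -0.0, 1]
1 [1.18, 1.55, -0.99, 3.9, 0.0, -0.0, 1]
2 [1.18, 1.48, -1.1, 4.0, 0.0, -0.0, 1]
3 [1.18, 1.4, -1.2, 3.9, 0.0, -0.0, 1]
4 [1.18, 1.32, -1.3, 4.0, 0.0, -0.1, 1]
5 [2.32, 0.09, -1.04, 3.8, 1.4, -7.7, 1]
6 [2.32, 0.34, -1.0, 3.8, 1.5, -7.7, 1]
7 [2.28, 0.58, -0.97, 3.8, 1.4, -7.7, 1]
8 [2.22, 0.82, -0.96, 3.8, 1.5, -7.7, 1]
9 [2.11, 1.04, -0.96, 3.8, 1.4, -7.6, 1]
10 [2.29, 0.84, -0.13, 0.0, 0.0, -10.0, 1]
11 [2.11, 1.22, -0.13, 0.0, 0.0, -10.0, 1]
12 [1.86, 1.57, -0.13, 0.0, 0.0, -10.0, 1]
13 [1.56, 1.88, -0.13, -0.0, 0.0, -10.0, 1]
14 [1.22, 2.11, -0.13, -0.0, 0.0, -10.0, 1]
15 [0.87, 2.14, 0.73, -0.0, 0.0, -10.0, 1]
16 [0.48, 2.25, 0.74, -0.0, 0.0, -10.0, 1]
17 [0.08, 2.3, 0.73, -0.0, 0.0, -10.0, 1]
18 [-0.32, 2.28, 0.74, -0.0, 0.0, -10.0, 1]
19 [-0.71, 2.2, 0.73, -0.0, 0.0, -10.0, 1]
20 [0.39, 1.03, 2.17, -0.0, 0.0, -8.4, 1]
21 [0.24, 1.07, 2.17, -0.0, 0.0, -8.4, 1]
22 [0.08, 1.09, 2.17, -0.0, -0.0, -8.4, 1]
23 [-0.08, 1.1, 2.17, -0.0, -0.0, -8.4, 1]
24 [-0.24, 1.07, 2.17, -0.0, -0.0, -8.4, 1]
[-0.84 -0.82 -0.68  1.06  0.46] 0.0
[-0.41 -0.61 -0.34  1.42  0.11] 0.0
[-0.03 -0.68 -0.4   1.42 -0.05] 0.0
[ 0.33 -0.59 -0.45  1.32 -0.19] 0.0
[ 0.38 -0.56 -0.67  1.08 -0.21] 0.0
[ 0.38 -0.43 -0.86  0.76 -0.21] 0.0
```

Call:
arm_command(
  targets=[
    [[0.8,1.2,-0.5,3.9,0,0,1],[1.2,1.6,-0.9,3.9,0,0,1],[1.2,1.5,-1.1,4.0,0,0,1],[1.2,1.4,-1.2,3.9,0,0,1],[1.2,1.4,-1.3,4.0,0,0,1]],
  ],
)

```text
clock: 32.98
tcp_pos: [0.4586, -0.2029, 0.2663]
tcp_rot: [1.875, 1.601, 0.661]
force: [0.2, 0.5, -0.9]
opening: 0.517
```

Call:
arm_command(
  targets=[
    [[2.3,0.1,-1.0,3.8,1.4,-7.7,1],[2.3,0.3,-1.0,3.8,1.5,-7.7,1],[2.3,0.6,-1.0,3.8,1.4,-7.7,1],[2.2,0.8,-1.0,3.8,1.5,-7.7,1],[2.1,1.0,-1.0,3.8,1.4,-7.6,1]],
  ],
)

```text
clock: 33.6
tcp_pos: [0.4429, -0.0835, 0.3067]
tcp_rot: [1.36, 2.364, 0.226]
force: [0.3, 0.8, -1.6]
opening: 0.517
```

```bash
python3 - <<'E'
from h import *
st()
def RZ(d): return R.from_euler('z',d,degrees=True).as_matrix()
w=[((.42,.04,.30),fwd(-8,65)@RZ(-88),5,1),((.415,.15,.25),fwd(-8,65)@RZ(-138),5,1),((.4173,.1696,.13),fwd(-8,65)@RZ(-180),5,1)]
plan(w)
E
```

```text
t 33.6 p [ 0.4429 -0.0835  0.3067] F [ 0.3  0.8 -1.6] op 0.517 q [-0.42 -0.6  -0.34  1.41  0.12 -0.92]
[[-0.445, 0.791, 0.419], [0.856, 0.513, -0.059], [-0.261, 0.333, -0.906]]
0 [2.35, 0.86, -0.21, 0.0, 0.0, -10.0, 1]
1 [2.17, 1.26, -0.22, 0.0, 0.0, -10.0, 1]
2 [1.92, 1.61, -0.21, 0.0, 0.0, -9.9, 1]
3 [1.61, 1.92, -0.22, 0.0, 0.0, -10.0, 1]
4 [1.26, 2.17, -0.21, 0.0, 0.0, -9.9, 1]
5 [0.87, 2.13, 0.73, 0.0, 0.0, -10.0, 1]
6 [0.48, 2.25, 0.74, 0.0, 0.0, -10.0, 1]
7 [0.08, 2.3, 0.73, 0.0, 0.0, -10.0, 1]
8 [-0.32, 2.28, 0.74, 0.0, 0.0, -10.0, 1]
9 [-0.71, 2.2, 0.73, 0.0, 0.0, -10.0, 1]
10 [0.39, 1.02, 2.17, -0.0, 0.0, -8.4, 1]
11 [0.24, 1.07, 2.17, -0.0, 0.0, -8.4, 1]
12 [0.08, 1.09, 2.17, -0.0, 0.0, -8.4, 1]
13 [-0.08, 1.1, 2.18, -0.0, 0.0, -8.4, 1]
14 [-0.24, 1.07, 2.17, -0.0, 0.0, -8.4, 1]
```

Call:
arm_command(
  targets=[
    [[2.3,0.9,-0.2,0,0,-10,1],[2.2,1.3,-0.2,0,0,-10,1],[1.9,1.6,-0.2,0,0,-10,1],[1.6,1.9,-0.2,0,0,-10,1],[1.3,2.2,-0.2,0,0,-10,1]],
  ],
)

```text
clock: 34.22
tcp_pos: [0.421, 0.0406, 0.2991]
tcp_rot: [0.229, 2.694, -0.03]
force: [-0.1, 0.0, -1.6]
opening: 0.516
```

Call:
arm_command(
  targets=[
    [[0.9,2.1,0.7,0,0,-10,1],[0.5,2.2,0.7,0,0,-10,1],[0.1,2.3,0.7,0,0,-10,1],[-0.3,2.3,0.7,0,0,-10,1],[-0.7,2.2,0.7,0,0,-10,1]],
  ],
)

```text
clock: 34.85
tcp_pos: [0.4143, 0.1501, 0.25]
tcp_rot: [-0.944, 2.573, -0.285]
force: [0.6, -1.0, -1.2]
opening: 0.516
```

Call:
arm_command(
  targets=[
    [[0.4,1.0,1.6,0,0,-8.4,1],[0.2,1.1,1.8,0,0,-8.4,1],[0.1,1.1,2.0,0,0,-8.4,1],[-0.1,1.1,2.0,0,0,-8.4,1],[-0.2,1.1,1.6,0,0,-8.4,1]],
  ],
)

```text
clock: 35.48
tcp_pos: [0.4084, 0.1701, 0.1457]
tcp_rot: [-1.852, 2.122, -0.471]
force: [0.3, -0.4, -1.8]
opening: 0.521
```

```bash
python3 - <<'E'
from h import *
st()
def RZ(d): return R.from_euler('z',d,degrees=True).as_matrix()
s=crop('side',(200,380,110,270),'s17c.png',4)
plan([((.4173,.1696,.03),fwd(-8,65)@RZ(180),5,1)])
W=cloud(s)
hsv=cv2.cvtColor(s['frame'],cv2.COLOR_RGB2HSV); S,V=hsv[...,1],hsv[...,2]
p,Rm=cur()
m=(V>90)&(S<60)&(W[...,0]>p[0]-.05)&(W[...,0]<p[0]+.14)&(abs(W[...,1]-p[1])<.06)&(W[...,2]>.06)
q=W[m]; print(len(q),np.percentile(q,[2,50,98],axis=0).round(3))
k=abs(q[:,2]-np.median(q[:,2]))<.03
c,*_=np.linalg.lstsq(np.c_[q[k,:2],np.ones(k.sum())],q[k,2],rcond=None); print(np.degrees(c[:2]))
E
```

```text
t 35.48 p [0.4084 0.1701 0.1457] F [ 0.3 -0.4 -1.8] op 0.521 q [ 0.4  -0.6  -0.66  1.13 -0.22 -2.65]
[[-0.135, -0.898, 0.419], [-0.991, 0.122, -0.057], [0.0, -0.423, -0.906]]
0 [-0.03, 0.74, 2.13, 0.1, -0.0, 0.1, 1]
1 [-0.03, 0.74, 2.13, 0.1, -0.0, 0.1, 1]
2 [-0.03, 0.75, 2.13, 0.0, 0.0, 0.1, 1]
3 [-0.03, 0.74, 2.13, 0.1, -0.0, 0.1, 1]
4 [-0.02, 0.75, 2.12, 0.0, 0.0, 0.1, 1]
327 [[0.358 0.127 0.149]
 [0.435 0.154 0.157]
 [0.502 0.192 0.319]]
[-1.72434398  2.1653008 ]
```

View pics/s17c.png

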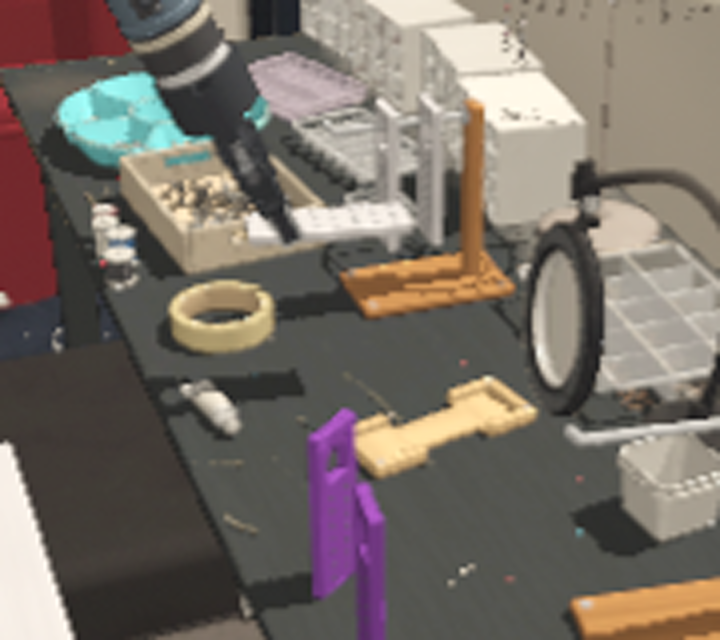

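Call:
arm_command(
  targets=[
    [[0,0.7,2.0,0,0,0,1],[0,0.8,2.4,0,0,0,1],[0,0.8,2.4,0,0,0,1],[0,0.8,2.2,0,0,0,1],[0,0.6,1.6,0,0,0,1]],
  ],
)

```text
clock: 36.15
tcp_pos: [0.4198, 0.1683, 0.0343]
tcp_rot: [-1.844, 2.128, -0.47]
force: [-0.1, 0.8, -1.0]
opening: 0.519
```

```bash
python3 - <<'E'
from h import *
s=crop('side',(220,340,150,250),'s18c.png',6)
st()
W=cloud(s)
hsv=cv2.cvtColor(s['frame'],cv2.COLOR_RGB2HSV); S,V=hsv[...,1],hsv[...,2]
p,Rm=cur()
m=(V>100)&(S<50)&(W[...,0]>p[0]-.05)&(W[...,0]<p[0]+.12)&(abs(W[...,1]-p[1])<.05)&(W[...,2]>.01)&(W[...,2]<.08)
q=W[m]; k=np.ones(len(q),bool); A=np.c_[q[:,:2],np.ones(len(q))]
for i in range(8):
    c,*_=np.linalg.lstsq(A[k],q[k,2],rcond=None); r=q[:,2]-A@c; k=(abs(r)<.003)
print(len(q),k.sum(),np.degrees(c[:2]),np.percentile(q[k],[2,50,98],axis=0).round(4))
np.savez('side18.npz',**{k:np.array(v) for k,v in s.items()})
E
```

```text
t 36.2 p [0.4181 0.1677 0.0316] F [-0.9 -1.6 -3.5] op 0.521 q [ 0.38 -0.52 -0.84  0.87 -0.21 -2.66]
[[-0.141, -0.899, 0.415], [-0.99, 0.129, -0.059], [-0.0, -0.419, -0.908]]
286 211 [-0.47530657  1.34602112] [[0.3819 0.1324 0.043 ]
 [0.459  0.1585 0.0461]
 [0.5148 0.1875 0.0487]]
```

View pics/s18c.png

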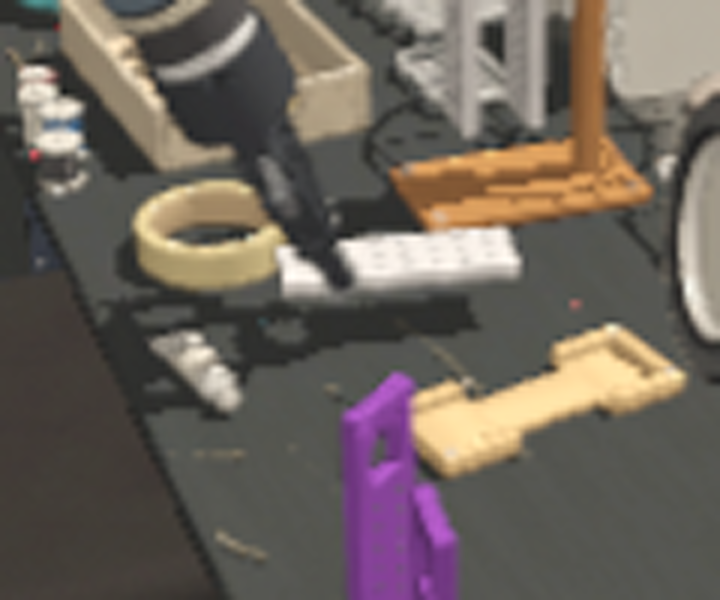

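Call:
arm_command(
  targets=[
    [[0,0.33,0.73,0,0,0,1],[0,0.33,0.73,0,0,0,1],[0,0.29,0.64,0,0,0,1],[0,0.2,0.45,0,0,0,1],[0,0,0,0,0,0,1]],
  ],
)

```text
clock: 36.83
tcp_pos: [0.4201, 0.1682, 0.0068]
tcp_rot: [-1.847, 2.127, -0.471]
force: [-1.1, -0.9, -0.9]
opening: 0.516
```

Call:
arm_command(
  targets=[
    [[0,0.04,0.09,0,0,0,1],[0,0.04,0.09,0,0,0,1],[0,0.04,0.09,0,0,0,1],[0,0,0,0,0,0,1],[0,0,0,0,0,0,1]],
  ],
)

```text
clock: 37.45
tcp_pos: [0.4206, 0.1683, 0.0044]
tcp_rot: [-1.846, 2.126, -0.472]
force: [-0.5, 0.9, -2.1]
opening: 0.518
```

Call:
arm_command(
  targets=[
    [[0,0.08,0.18,0,0,0,1],[0,0.04,0.09,0,0,0,1],[0,0.04,0.09,0,0,0,1],[0,0,0,0,0,0,1],[0,0,0,0,0,0,1]],
  ],
)

```text
clock: 38.08
tcp_pos: [0.4208, 0.1683, 0.0013]
tcp_rot: [-1.847, 2.126, -0.472]
force: [-5.1, 0.1, 5.8]
opening: 0.516
```

```bash
python3 - <<'E'
from h import *
s=crop('side',(220,340,150,250),'s19c.png',6)
st()
W=cloud(s)
hsv=cv2.cvtColor(s['frame'],cv2.COLOR_RGB2HSV); S,V=hsv[...,1],hsv[...,2]
p,Rm=cur()
m=(V>100)&(S<50)&(W[...,0]>p[0]-.05)&(W[...,0]<p[0]+.12)&(abs(W[...,1]-p[1])<.05)&(W[...,2]>.003)&(W[...,2]<.08)
q=W[m]; k=np.ones(len(q),bool); A=np.c_[q[:,:2],np.ones(len(q))]
for i in range(8):
    c,*_=np.linalg.lstsq(A[k],q[k,2],rcond=None); r=q[:,2]-A@c; k=(abs(r)<.003)
print(len(q),k.sum(),np.degrees(c[:2]),np.percentile(q[k],[2,50,98],axis=0).round(4))
E
```

```text
t 38.12 p [0.4208 0.1683 0.0013] F [-4.9 -1.   4.7] op 0.518 q [ 0.38 -0.48 -0.88  0.78 -0.21 -2.66]
[[-0.14, -0.897, 0.42], [-0.99, 0.127, -0.058], [-0.001, -0.424, -0.906]]
286 207 [-0.33117366 -0.17998999] [[0.3833 0.1314 0.0107]
 [0.4615 0.1583 0.0134]
 [0.5163 0.1869 0.0161]]
```

View pics/s19c.png

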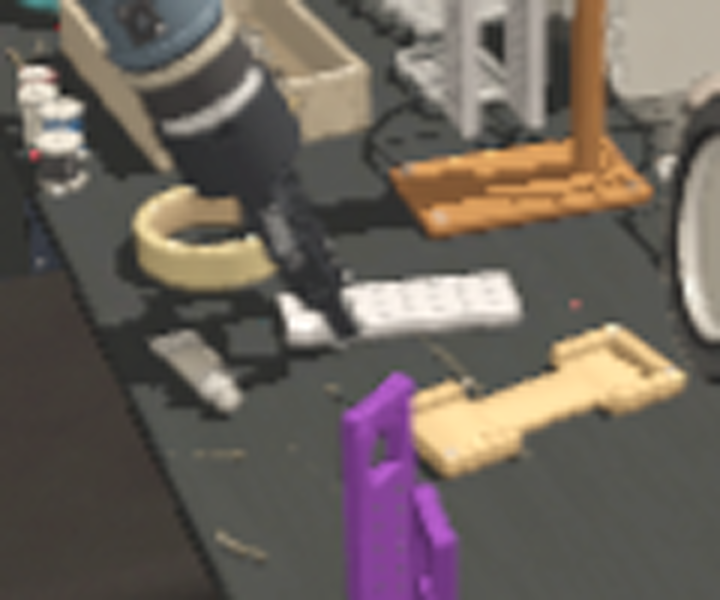

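Call:
arm_command(
  targets=[
    [[0,0,0,0,0,0,0],[0,0,0,0,0,0,-0.1],[0,0,0,0,0,0,-0.3],[0,0,0,0,0,0,-1],[0,0,0,0,0,0,-1]],
  ],
)

```text
clock: 38.75
tcp_pos: [0.4206, 0.1683, 0.0004]
tcp_rot: [-1.846, 2.126, -0.472]
force: [0.1, -0.1, -0.5]
opening: 1.001
```

Call:
arm_command(
  targets=[
    [[0,0,-1,0,0,0,-1],[0,0,-2,0,0,0,-1],[0,0,-3,0,0,0,-1],[0,0,-3,0,0,0,-1],[0,0,-3,5,0,0,-1]],
  ],
)

```text
clock: 39.38
tcp_pos: [0.3714, 0.1754, 0.1125]
tcp_rot: [-1.793, 2.07, -0.558]
force: [0.3, 0.9, 0.2]
opening: 1.0
```

```bash
python3 - <<'E'
from h import *
s=crop('side',(220,340,150,250),'s20c.png',6)
st()
W=cloud(s); np.savez('side20.npz',**{k:np.array(v) for k,v in s.items()})
hsv=cv2.cvtColor(s['frame'],cv2.COLOR_RGB2HSV); S,V=hsv[...,1],hsv[...,2]
m=(V>100)&(S<50)&(W[...,0]>.36)&(W[...,0]<.56)&(abs(W[...,1]-.165)<.06)&(W[...,2]>.003)&(W[...,2]<.03)
q=W[m]; k=np.ones(len(q),bool); A=np.c_[q[:,:2],np.ones(len(q))]
for i in range(8):
    c,*_=np.linalg.lstsq(A[k],q[k,2],rcond=None); r=q[:,2]-A@c; k=(abs(r)<.003)
print(len(q),k.sum(),np.degrees(c[:2]),np.percentile(q[k],[2,50,98],axis=0).round(4))
print(cv2.minAreaRect((q[k][:,:2]*1000).astype(np.float32)))
# cradle with the same camera
H=hsv[...,0]
m=(H>=10)&(H<28)&(S>50)&(V>120)&(W[...,2]>.008)&(W[...,2]<.018)&(W[...,0]>.38)&(W[...,0]<.62)&(W[...,1]>-.04)&(W[...,1]<.115)
q=W[m]; print(len(q),cv2.minAreaRect((q[:,:2]*1000).astype(np.float32)),np.median(q[:,2]))
E
```

```text
t 39.42 p [0.3702 0.1765 0.1148] F [ 1.8  3.3 -0.6] op 1.002 q [ 0.52 -0.78 -0.84  1.06 -0.31 -2.55]
[[-0.139, -0.852, 0.505], [-0.99, 0.122, -0.066], [-0.006, -0.509, -0.861]]
319 236 [0.13131346 0.57409392] [[0.3819 0.1321 0.0095]
 [0.4531 0.1608 0.0121]
 [0.5145 0.1915 0.0147]]
((448.906005859375, 161.97723388671875), (50.54774475097656, 140.0565185546875), 79.03377532958984)
206 ((489.73797607421875, 37.930320739746094), (162.69534301757812, 70.92867279052734), 12.230541229248047) 0.012628696776889992
```

View pics/s20c.png

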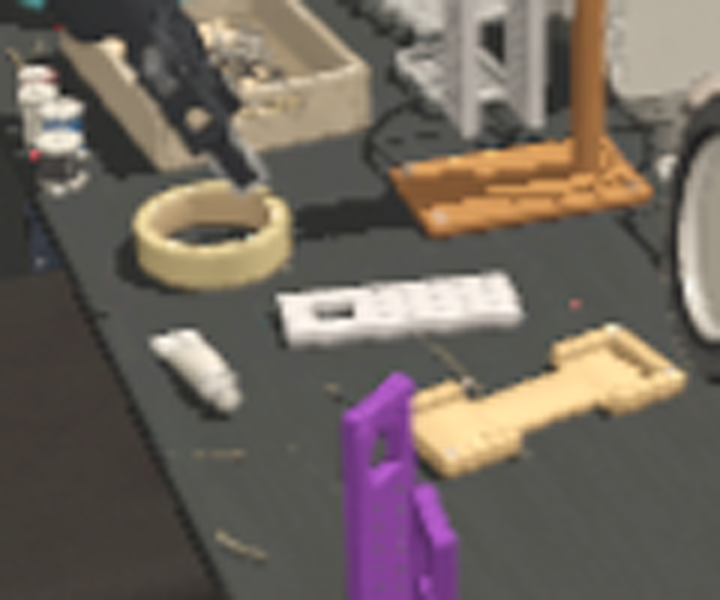

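```bash
cat > fitm.py <<'E'
from h import *
from scipy.optimize import minimize
def boxpts(cx,cy,yaw,x0,x1,y0,y1,z0,z1):
    c,s=np.cos(yaw),np.sin(yaw)
    return [[cx+c*x-s*y,cy+s*x+c*y,z] for x in(x0,x1) for y in(y0,y1) for z in(z0,z1)]
PLATE=lambda z0:[(-.07,.07,-.023,.023,z0,z0+.01)]
CRADLE=[(-.0815,-.033,-.0345,.0345,0,.012),(.033,.0815,-.0345,.0345,0,.012),(-.034,.034,-.018,.018,0,.004)]
def projs(s,X):
    X=np.array(X);M=np.linalg.inv(np.array(s['world_from_camera']));c=X@M[:3,:3].T+M[:3,3]
    K=np.array([[s['fx'],0,s['cx']],[0,s['fy'],s['cy']],[0,0,1]],float);c[:,1:]*=-1
    return cv2.projectPoints(c,np.zeros(3),np.zeros(3),K,np.array(s['dist_coeffs'],float))[0].reshape(-1,2)
def render(s,boxes,p,roi,k=8):
    x0,x1,y0,y1=roi; im=np.zeros(((y1-y0)*k,(x1-x0)*k),np.uint8)
    for b in boxes:
        q=projs(s,boxpts(p[0],p[1],p[2],*b)); q=(q-[x0-.5,y0-.5])*k-.5
        h=cv2.convexHull(q.astype(np.float32)); cv2.fillConvexPoly(im,(h*16).round().astype(np.int32),255,shift=4)
    return cv2.resize(im,(x1-x0,y1-y0),interpolation=cv2.INTER_AREA)/255.
def fit(s,mask,boxes,p0,ignore=None):
    q=projs(s,sum([boxpts(p0[0],p0[1],p0[2],*b) for b in boxes],[]));lo=q.min(0)-8;hi=q.max(0)+8
    roi=(max(0,int(lo[0])),min(640,int(hi[0])),max(0,int(lo[1])),min(400,int(hi[1])))
    m=mask[roi[2]:roi[3],roi[0]:roi[1]].astype(float); w=np.ones_like(m) if ignore is None else 1.-ignore[roi[2]:roi[3],roi[0]:roi[1]]
    f=lambda v:(w*(render(s,boxes,(v[0]/100,v[1]/100,v[2]/5),roi)-m)**2).sum()
    v0=np.array([p0[0]*100,p0[1]*100,p0[2]*5])
    best=None
    for d in(.4,.15):
        r=minimize(f,v0,method='Nelder-Mead',options=dict(initial_simplex=np.vstack([v0]+[v0+d*e for e in np.eye(3)]),xatol=.003,fatol=.01)); v0=r.x
    return np.array([v0[0]/100,v0[1]/100,v0[2]/5]),r.fun,m.sum(),roi
def hsvof(s):
    h=cv2.cvtColor(np.asarray(s['frame']),cv2.COLOR_RGB2HSV); return [h[...,i].astype(int) for i in range(3)]
def woodmask(s):
    H,S,V=hsvof(s); return (H>=8)&(H<30)&(S>55)&(V>85)
def platemask(s):
    H,S,V=hsvof(s); m=((V>95)&(S<60)).astype(np.uint8); return m
E
python3 - <<'E'
from fitm import *
s=dict(np.load('side20.npz')); s0=dict(np.load('side0.npz')); t0=dict(np.load('top0.npz'))
t=snap('top','t20.png'); np.savez('top20.npz',**{k:np.array(v) for k,v in t.items()})
for n,x in(('side20',s),('side0',s0),('top0',t0),('top20',t)):
    r=fit(x,woodmask(x),CRADLE,(.494,.04,np.radians(12))); print('cradle',n,r[0][:2].round(4),np.degrees(r[0][2]).round(2),round(r[1],1),r[2])
for n,x in(('side20',s),('top20',t)):
    m=platemask(x); m=cv2.morphologyEx(m,cv2.MORPH_CLOSE,np.ones((5,5)))
    r=fit(x,m,PLATE(0),(.45,.162,np.radians(-10))); print('plate',n,r[0][:2].round(4),np.degrees(r[0][2]).round(2),round(r[1],1),r[2])
cv2.imwrite('pics/t20c.png',cv2.resize(t['frame'][150:290,180:360,::-1],None,fx=4,fy=4,interpolation=cv2.INTER_CUBIC))
E
```

```text
cradle side20 [0.4936 0.0419] 12.33 58.6 551.0
cradle side0 [0.4937 0.042 ] 12.42 57.2 551.0
cradle top0 [0.4953 0.0411] 12.56 75.3 728.0
cradle top20 [0.4953 0.0411] 12.56 75.3 728.0
plate side20 [0.4523 0.1661] -10.42 108.6 468.0
plate top20 [0.4593 0.1559] 4.29 264.6 537.0
```

View pics/t20c.png

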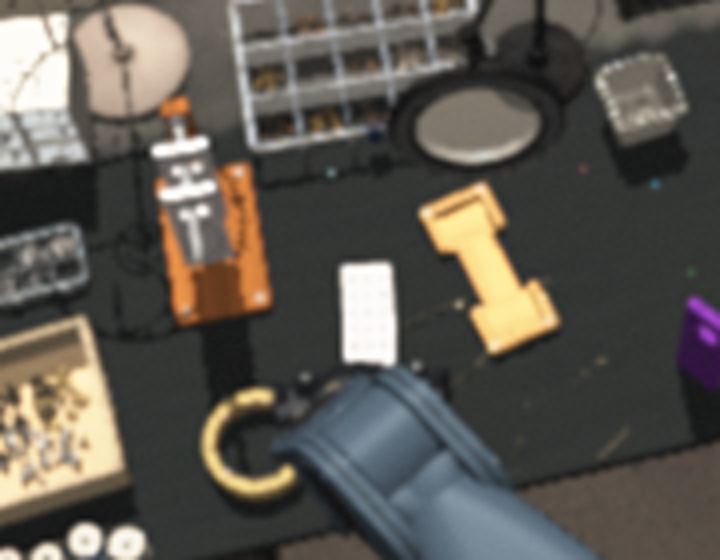

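```bash
python3 - <<'E'
from fitm import *
s=dict(np.load('side20.npz'))
H,S,V=hsvof(s)
print(V[188:210:2,262:312:3]); 
for thr in(80,95,120,140):
  for cl in (3,5):
    m=((V>thr)&(S<60)).astype(np.uint8); m=cv2.morphologyEx(m,cv2.MORPH_CLOSE,np.ones((cl,cl)))
    n,l,stt,c=cv2.connectedComponentsWithStats(m); m=(l==l[200,290])
    r=fit(s,m,PLATE(0),(.452,.165,np.radians(-9)));print(thr,cl,r[0][:2].round(4),np.degrees(r[0][2]).round(2),round(r[1],1),r[2])
roi=r[3];im=s['frame'][roi[2]:roi[3],roi[0]:roi[1],::-1].copy();k=10
im=cv2.resize(im,None,fx=k,fy=k,interpolation=cv2.INTER_NEAREST)
for b in PLATE(0):
    q=(projs(s,boxpts(*r[0],*b))-[roi[0]-.5,roi[2]-.5])*k
    for i in range(8):
        for j in range(i): 
            if bin(i^j).count('1')==1: cv2.line(im,tuple(q[i].astype(int)),tuple(q[j].astype(int)),(0,0,255),1)
cv2.imwrite('pics/ov20.png',im)
E
```

```text
[[ 83 237 124  47  47  47  48  78  79  61 163 154 104  99  84  83  85]
 [225 200 135  78  83  85  85  85  85  86  83  83  87  85  88  85  85]
 [191 197 130  85  85  85  85  85  85  85  86  85  85  85  85  86  84]
 [188 184 107  85  86  85  85  85  85  85  85  85  84  84  85  85  86]
 [153  91  85  84  85  85  87  84  85  85 161 197 233 220 181  85  85]
 [ 85  85  85 129 172 226 234 222 231 247 244 244 248 229 244  85  86]
 [ 86  85 248 244 209 197 248 232 249 250 243 250 242 240 249  85  85]
 [ 86  60 244 238 126  80 249 230 248 241 247 252 220 203 207 118  85]
 [ 84  64 229 251 252 242 212 206 199 181 175 167 132 116 124  85  86]
 [ 85  85 170 176 183 144 119 125 108  95  83  86  85  85  85  85  86]
 [ 85  85  88  81  85  85  85  85  85  85 105  85  85  86  86  85  87]]
80 3 [0.457  0.1276] -11.08 938.3 1317.0
80 5 [0.4519 0.1199] -10.46 937.2 1320.0
95 3 [0.4528 0.1659] -9.91 55.9 415.0
95 5 [0.4523 0.1659] -9.91 85.4 445.0
120 3 [0.4531 0.1678] -9.93 17.0 358.0
120 5 [0.4533 0.1669] -10.78 23.4 376.0
140 3 [0.4527 0.1691] -9.84 12.0 333.0
140 5 [0.4527 0.1691] -9.84 12.0 333.0
```

View pics/ov20.png

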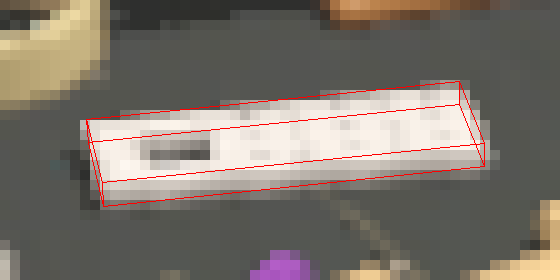

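```bash
python3 - <<'E'
from h import *
def RZ(d): return R.from_euler('z',d,degrees=True).as_matrix()
plan([((.40,.17,.13),fwd(-9,75)@RZ(-120),6,-1),((.44,.167,.12),fwd(-10,90)@RZ(-60),6,-1),((.4535,.167,.10),fwd(-10,90),6,-1)])
E
```

```text
0 [0.04, -0.57, 0.01, -2.3, 1.5, 10.1, -1]
1 [-0.06, -0.57, -0.01, -2.3, 1.4, 10.1, -1]
2 [-0.15, -0.55, -0.04, -2.3, 1.5, 10.1, -1]
3 [-0.25, -0.52, -0.06, -2.2, 1.4, 10.1, -1]
4 [-0.33, -0.46, -0.09, -2.3, 1.5, 10.1, -1]
5 [-0.41, -0.39, -0.11, -2.2, 1.4, 10.0, -1]
6 [-0.55, -0.25, 0.33, 0.0, 2.6, 10.1, -1]
7 [-0.6, -0.15, 0.31, 0.0, 2.6, 10.1, -1]
8 [-0.63, -0.05, 0.28, 0.0, 2.6, 10.1, -1]
9 [-0.64, 0.07, 0.25, 0.0, 2.6, 10.1, -1]
10 [-0.63, 0.18, 0.22, 0.1, 2.7, 10.1, -1]
11 [-0.59, 0.28, 0.2, 0.0, 2.6, 10.2, -1]
12 [-0.17, 0.14, 0.33, 0.0, -0.0, 10.0, -1]
13 [-0.14, 0.17, 0.33, 0.0, -0.0, 10.0, -1]
14 [-0.11, 0.2, 0.33, 0.0, -0.0, 10.0, -1]
15 [-0.08, 0.21, 0.34, 0.0, -0.0, 10.0, -1]
16 [-0.04, 0.22, 0.33, 0.0, -0.0, 10.0, -1]
17 [0.0, 0.23, 0.34, 0.0, -0.0, 10.0, -1]
```

Call:
arm_command(
  targets=[
    [[0,-0.6,0,-2.3,1.5,10.1,-1],[0,-0.6,0,-2.3,1.4,10.1,-1],[-0.2,-0.6,0,-2.3,1.5,10.1,-1],[-0.2,-0.5,0,-2.2,1.4,10.1,-1],[-0.3,-0.5,0,-2.3,1.5,10.1,-1]],
  ],
)

```text
clock: 40.1
tcp_pos: [0.3961, 0.1685, 0.1208]
tcp_rot: [-0.756, 2.774, -0.206]
force: [-0.6, 0.6, -0.9]
opening: 0.999
```

Call:
arm_command(
  targets=[
    [[-0.4,-0.4,-0.1,-2.2,1.4,10.0,-1],[-0.6,-0.2,0.3,0,2.6,10.1,-1],[-0.6,-0.1,0.3,0,2.6,10.1,-1],[-0.6,0,0.3,0,2.6,10.1,-1],[-0.6,0.1,0.3,0,2.6,10.1,-1]],
  ],
)

```text
clock: 40.72
tcp_pos: [0.4276, 0.1671, 0.116]
tcp_rot: [0.537, 3.015, -0.051]
force: [0.3, 0.9, 0.9]
opening: 1.0
```

Call:
arm_command(
  targets=[
    [[-0.6,0.2,0.2,0.1,2.7,10.1,-1],[-0.6,0.3,0.2,0,2.6,10.2,-1],[-0.2,0.1,0.3,0,0,10,-1],[-0.1,0.2,0.3,0,0,10,-1],[-0.1,0.2,0.3,0,0,10,-1]],
  ],
)

```text
clock: 41.35
tcp_pos: [0.4471, 0.1663, 0.1035]
tcp_rot: [-1.811, -2.561, 0.011]
force: [0.1, 0.1, -1.3]
opening: 1.001
```

```bash
python3 - <<'E'
from h import *
st()
plan([((.4535,.167,.08),fwd(-10,90),4,-1)])
E
```

```text
t 41.35 p [0.4471 0.1663 0.1035] F [ 0.1  0.1 -1.3] op 1.001 q [ 0.22 -0.06 -0.26  1.38 -0.   -0.12]
[[-0.333, 0.943, -0.008], [0.943, 0.333, -0.003], [-0.0, -0.009, -1.0]]
0 [-0.04, 0.16, 0.58, -0.1, 0.0, 7.4, -1]
1 [-0.01, 0.16, 0.59, -0.1, 0.0, 7.4, -1]
2 [0.01, 0.17, 0.59, -0.1, 0.1, 7.3, -1]
3 [0.02, 0.16, 0.58, -0.2, 0.0, 7.4, -1]
```

```bash
python3 - <<'E'
from h import *
s=dict(np.load('side20.npz'))
Rm=np.array([[-0.14, -0.897, 0.42], [-0.99, 0.127, -0.058], [-0.001, -0.424, -0.906]]);p=np.array([.4208,.1683,.0013])
for z in(-.02,-.012,-.008,-.004,0):
    print(z,[((proj(s,p+Rm@[.033,y,z])-[220,150])*6).round() for y in(-.011,0,.011)])
E
```

```text
-0.02 [array([358., 315.]), array([342., 324.]), array([325., 333.])]
-0.012 [array([364., 325.]), array([348., 334.]), array([331., 342.])]
-0.008 [array([367., 330.]), array([351., 338.]), array([335., 347.])]
-0.004 [array([370., 335.]), array([354., 343.]), array([338., 352.])]
0 [array([373., 339.]), array([357., 348.]), array([341., 357.])]
```

Call:
arm_command(
  targets=[
    [[0,0.2,0.6,-0.1,0,7.4,-1],[0,0.2,0.6,-0.1,0,7.4,-1],[0,0.2,0.6,-0.1,0,7.4,-1],[0,0.1,0.4,-0.1,0,7.4,-1],[0,0,0,0,0,0,-1]],
  ],
)

```text
clock: 41.98
tcp_pos: [0.4533, 0.1674, 0.0813]
tcp_rot: [2.401, 2.025, -0.005]
force: [1.1, -0.5, -0.1]
opening: 0.999
```

```bash
python3 - <<'E'
from h import *
st()
s=crop('side',(220,340,150,250),'s21c.png',6)
plan([((.4535,.167,.03),fwd(-10,90),4,-1)])
E
```

```text
t 41.98 p [0.4533 0.1674 0.0813] F [ 1.1 -0.5 -0.1] op 0.999 q [ 0.22 -0.04 -0.29  1.32 -0.    0.39]
[[0.169, 0.986, -0.002], [0.986, -0.169, -0.003], [-0.003, -0.001, -1.0]]
0 [-0.01, 0.0, 1.29, -0.0, 0.0, 0.1, -1]
1 [-0.01, 0.0, 1.3, -0.0, 0.1, 0.1, -1]
2 [-0.01, 0.0, 1.29, -0.0, 0.0, 0.1, -1]
3 [-0.01, 0.01, 1.3, -0.0, 0.1, 0.0, -1]
```

View pics/s21c.png

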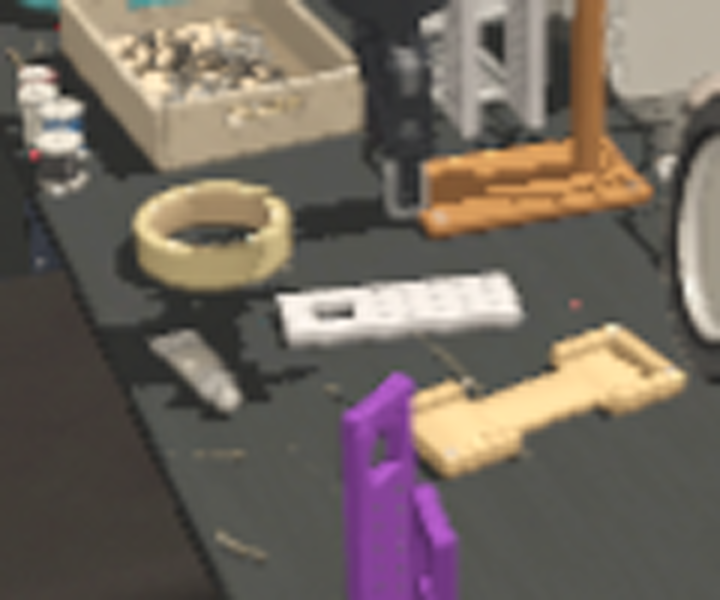

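Call:
arm_command(
  targets=[
    [[0,0,2.2,0,0,0,-1],[0,0,2.4,0,0,0,-1],[0,0,2.0,0,0,0,-1],[0,0,1.2,0,0,0,-1],[0,0,0.5,0,0,0,-1]],
  ],
)

```text
clock: 42.65
tcp_pos: [0.4534, 0.1674, -0.001]
tcp_rot: [2.4, 2.024, -0.003]
force: [-0.9, -0.5, 0.2]
opening: 1.0
```

Call:
arm_command(
  targets=[
    [[0,0,0.2,0,0,0,-0.4],[0,0,0,0,0,0,1],[0,0,0,0,0,0,1],[0,0,0,0,0,0,1],[0,0,0,0,0,0,1]],
  ],
)

```text
clock: 43.28
tcp_pos: [0.4549, 0.1678, -0.0012]
tcp_rot: [2.4, 2.022, 0.002]
force: [0.4, -0.6, 6.3]
opening: 0.517
```

```bash
python3 - <<'E'
from h import *
st()
s=crop('side',(220,340,150,250),'s22c.png',6)
E
```

```text
t 43.27 p [ 0.4549  0.1678 -0.0012] F [ 0.4 -0.6  6.3] op 0.517 q [ 0.22  0.02 -0.39  1.15 -0.    0.39]
[[0.17, 0.986, 0.003], [0.986, -0.17, -0.002], [-0.001, 0.004, -1.0]]
```

View pics/s22c.png

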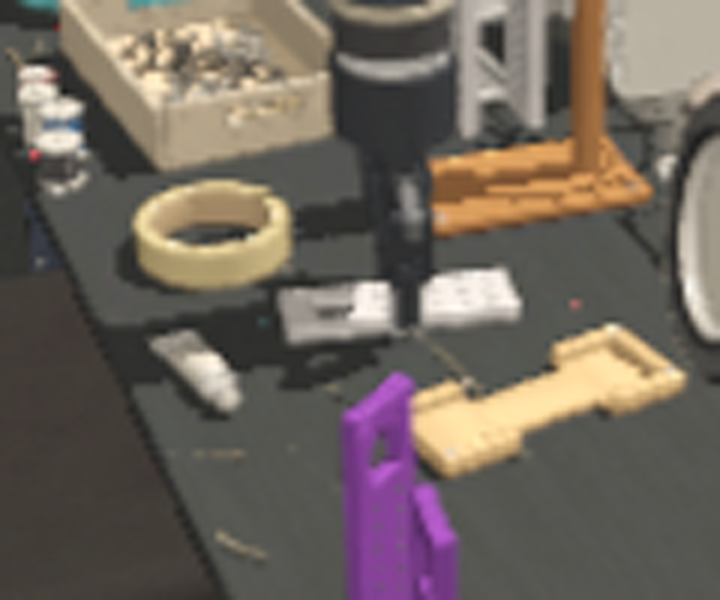

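```bash
python3 - <<'E'
from h import *
plan([((.455,.168,.06),down(80.2),4,1),((.4945,.0417,.06),down(102.4),6,1)])
E
```

```text
0 [0.0, 0.01, -1.53, 0.1, 0.0, 0.0, 1]
1 [0.0, 0.0, -1.53, 0.0, 0.0, 0.0, 1]
2 [0.01, 0.0, -1.53, 0.1, 0.0, 0.0, 1]
3 [0.0, 0.01, -1.53, 0.0, 0.1, 0.0, 1]
4 [-1.96, 1.0, 0.0, 0.0, -0.0, -3.7, 1]
5 [-2.02, 0.88, 0.0, 0.0, -0.0, -3.7, 1]
6 [-2.08, 0.74, 0.0, 0.0, -0.0, -3.7, 1]
7 [-2.12, 0.61, 0.0, 0.0, -0.0, -3.7, 1]
8 [-2.16, 0.47, 0.0, 0.0, -0.0, -3.7, 1]
9 [-2.18, 0.33, 0.0, 0.0, -0.0, -3.7, 1]
```

Call:
arm_command(
  targets=[
    [[0,0,-0.8,0,0,0,1],[0,0,-1.6,0,0,0,1],[0,0,-1.8,0,0,0,1],[0,0,-1.4,0,0,0,1],[-1.0,0.5,-0.5,0,0,-2.0,1]],
  ],
)

```text
clock: 43.95
tcp_pos: [0.458, 0.1576, 0.061]
tcp_rot: [2.362, 2.066, 0.003]
force: [0.5, -0.1, -0.9]
opening: 0.52
```

Call:
arm_command(
  targets=[
    [[-2.4,1.0,0,0,0,-4.6,1],[-2.6,0.8,0,0,0,-4.7,1],[-2.6,0.7,0,0,0,-4.7,1],[-2.4,0.5,0,0,0,-4.0,1],[-1.4,0.3,0,0,0,-2.2,1]],
  ],
)

```text
clock: 44.58
tcp_pos: [0.4915, 0.0419, 0.06]
tcp_rot: [1.965, 2.447, -0.002]
force: [0.3, 0.8, -1.8]
opening: 0.512
```

```bash
python3 - <<'E'
from h import *
st()
plan([((.4945,.0417,.06),down(102.4),3,1)])
E
```

```text
t 44.58 p [0.4915 0.0419 0.06  ] F [ 0.3  0.8 -1.8] op 0.512 q [-0.05 -0.   -0.29  1.28 -0.   -0.27]
[[-0.216, 0.976, 0.002], [0.976, 0.216, -0.003], [-0.003, 0.001, -1.0]]
0 [-0.03, 0.1, -0.0, 0.0, 0.1, 0.0, 1]
1 [-0.03, 0.09, -0.0, 0.0, 0.0, 0.0, 1]
2 [-0.03, 0.1, -0.0, 0.1, 0.1, 0.0, 1]
```

Call:
arm_command(
  targets=[
    [[0,0.2,1.0,0,0.1,0,1],[0,0.1,1.2,0,0,0,1],[0,0,0.6,0,0,0,1],[0,0,0.2,0,0,0,1],[0,0,0,0,0,0,1]],
  ],
)

```text
clock: 45.2
tcp_pos: [0.4935, 0.044, 0.0288]
tcp_rot: [1.967, 2.449, -0.001]
force: [0.6, 0.9, -1.4]
opening: 0.52
```

```bash
python3 - <<'E'
from fitm import *
st()
s=crop('side',(270,360,180,250),'s23c.png',8); t=crop('top',(260,340,170,260),'t23c.png',7)
np.savez('side23.npz',**{k:np.array(v) for k,v in s.items()});np.savez('top23.npz',**{k:np.array(v) for k,v in t.items()})
E
```

```text
t 45.2 p [0.4935 0.044  0.0288] F [ 0.6  0.9 -1.4] op 0.52 q [-0.05  0.03 -0.33  1.21 -0.   -0.26]
[[-0.216, 0.976, -0.0], [0.976, 0.216, -0.001], [-0.001, -0.0, -1.0]]
```

View pics/s23c.png

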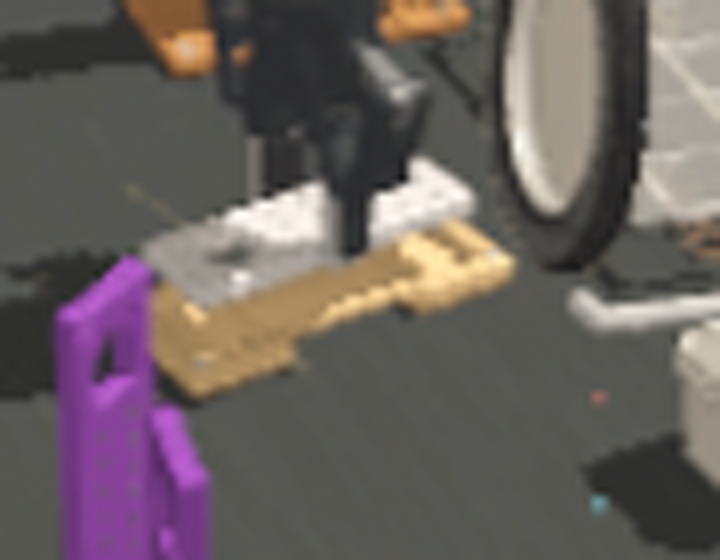

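View pics/t23c.png

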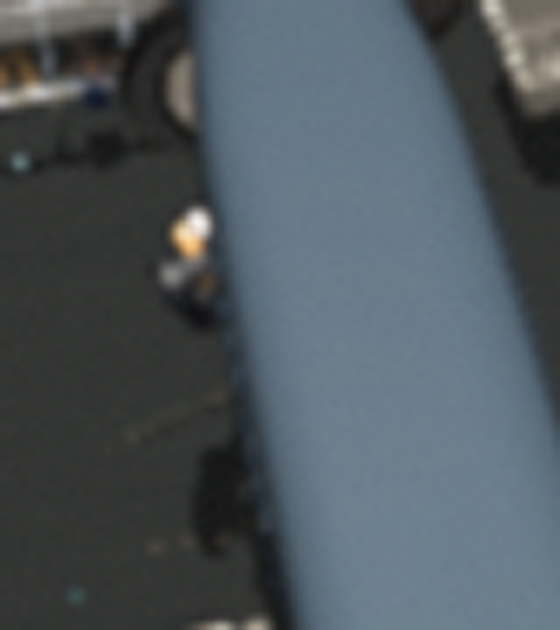

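```bash
python3 - <<'E'
from fitm import *
s=dict(np.load('side23.npz')); W=cloud(s); H,S,V=hsvof(s)
c0=np.array([.4935,.044]);yw=np.radians(12.48);e=np.array([np.cos(yw),np.sin(yw)]);n=np.array([-e[1],e[0]])
a=(W[...,:2]-c0)@e;b=(W[...,:2]-c0)@n
m=(W[...,2]>.027)&(W[...,2]<.055)&(abs(a)<.1)&(abs(b)<.04)
pl=m&(V>95)&(S<60)
print(pl.sum(),np.percentile(W[pl][:,2],[2,20,50,80,98]).round(4))
print('a',np.percentile(a[pl],[0.5,2,98,99.5]).round(4),'b',np.percentile(b[pl],[1,5,95,99]).round(4))
# end slices
for nm,k in(('neg',a<-.03),('pos',a>.03)):
    k=k&pl; print(nm,k.sum(),np.percentile(a[k],[1,99]).round(4),np.percentile(b[k],[1,99]).round(4),np.median(W[k][:,2]))
    top=k&(W[...,2]>.0385); print('  top',top.sum(),np.percentile(b[top],[1,50,99]).round(4),np.median(W[top][:,2]).round(4))
ign=((V<75)|((H>125)&(H<165)&(S>70)))
ign=cv2.dilate(ign.astype(np.uint8),np.ones((3,3))).astype(float)
# don't ignore shadows on the desk outside: fine
for z0 in(.028,.030,.032):
  for thr in(95,105):
    mk=((V>thr)&(S<45)&(abs(b)<.06)).astype(np.uint8); mk=cv2.morphologyEx(mk,cv2.MORPH_CLOSE,np.ones((3,3)))
    r=fit(s,mk,PLATE(z0),(.4935,.044,yw),ign); d=r[0][:2]-c0
    print(z0,thr,r[0][:2].round(4),np.degrees(r[0][2]).round(2),round(r[1],1),r[2],'along',(d@e).round(4),'across',(d@n).round(4))
r=fit(s,mk,PLATE(.030),(.4935,.044,yw),ign)
roi=r[3];k=10;im=cv2.resize(s['frame'][roi[2]:roi[3],roi[0]:roi[1],::-1].copy(),None,fx=k,fy=k,interpolation=cv2.INTER_NEAREST)
for bx,col in [(PLATE(.030)[0],(0,0,255))]:
    q=(projs(s,boxpts(*r[0],*bx))-[roi[0]-.5,roi[2]-.5])*k
    for i in range(8):
        for j in range(i):
            if bin(i^j).count('1')==1: cv2.line(im,tuple(q[i].astype(int)),tuple(q[j].astype(int)),col,1)
cr=(.4937,.0420,np.radians(12.4))
for bx in CRADLE:
    q=(projs(s,boxpts(*cr,*bx))-[roi[0]-.5,roi[2]-.5])*k
    for i in range(8):
        for j in range(i):
            if bin(i^j).count('1')==1: cv2.line(im,tuple(q[i].astype(int)),tuple(q[j].astype(int)),(255,0,0),1)
cv2.imwrite('pics/ov23.png',im[:600,:800])
E
```

```text
312 [0.0331 0.038  0.0415 0.0433 0.0508]
a [-0.0739 -0.0728  0.093   0.0962] b [-0.0331 -0.0244  0.0227  0.0304]
neg 118 [-0.074  -0.0303] [-0.0222  0.025 ] 0.040816584455270144
  top 77 [-0.0224  0.0018  0.0251] 0.0417
pos 79 [0.0301 0.0973] [-0.0348  0.0135] 0.041966786510103216
  top 65 [-0.0356 -0.0138  0.0135] 0.0426
0.028 95 [0.4956 0.0534] 12.68 54.8 390.0 along 0.0041 across 0.0088
0.028 105 [0.4955 0.0533] 12.89 46.0 370.0 along 0.0039 across 0.0086
0.03 95 [0.4944 0.05  ] 12.77 59.5 397.0 along 0.0022 across 0.0057
0.03 105 [0.4942 0.0503] 13.05 51.9 378.0 along 0.0021 across 0.006
0.032 95 [0.4935 0.0473] 12.69 59.3 397.0 along 0.0007 across 0.0033
0.032 105 [0.493  0.0472] 12.78 51.9 378.0 along 0.0002 across 0.0032
```

View pics/ov23.png

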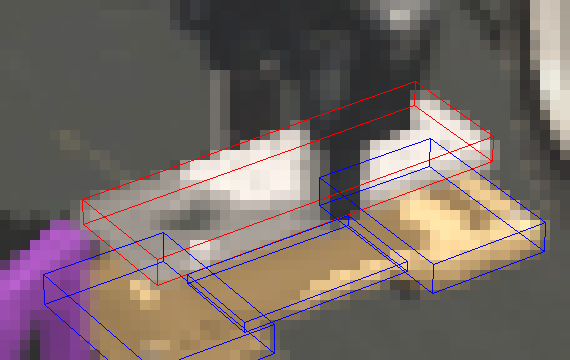

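```bash
python3 - <<'E'
from fitm import *
P=[]
for i in range(6):
    s=snap('side'); x=ctrl.sense(); P.append(np.r_[x['tcp_pos'],x['force']]); 
P=np.array(P);print(P.round(4).tolist()); print(P.mean(0).round(4))
np.savez('side24.npz',**{k:np.array(v) for k,v in s.items()})
yw=np.radians(12.48);e=np.array([np.cos(yw),np.sin(yw)]);n=np.array([-e[1],e[0]])
H,S,V=hsvof(s);W=cloud(s);c0=P[:,:2].mean(0);b=(W[...,:2]-c0)@n
ign=((V<75)|((H>125)&(H<165)&(S>70)));ign=cv2.dilate(ign.astype(np.uint8),np.ones((3,3))).astype(float)
mk=((V>100)&(S<45)&(abs(b)<.06)).astype(np.uint8); mk=cv2.morphologyEx(mk,cv2.MORPH_CLOSE,np.ones((3,3)))
for z0 in(.028,.03,.032,.034):
    r=fit(s,mk,PLATE(z0),(.4935,.044,yw),ign); d=r[0][:2]-c0
    print(z0,r[0][:2].round(4),np.degrees(r[0][2]).round(2),round(r[1],1),'along',(d@e).round(4),'across',(d@n).round(4))
# depth check of desk near cradle and cradle rim, plate top
dk=(abs(W[...,0]-.5)<.08)&(abs(W[...,1]+.1)<.04)&(V<95); print('desk z',np.nanmedian(W[dk][:,2]))
E
```

```text
[[0.4942, 0.0438, 0.0294, -0.6036, -1.2838, -1.0862], [0.4942, 0.0437, 0.0295, 0.7531, 0.0761, -0.6409], [0.4942, 0.0437, 0.0294, -0.6744, -0.6251, -0.9263], [0.4941, 0.0437, 0.0294, -0.1495, 0.1099, -0.6928], [0.494, 0.0437, 0.0293, 0.1592, -0.1335, -1.1573], [0.494, 0.0437, 0.0292, -0.5148, 0.6075, -0.876]]
[ 0.4941  0.0437  0.0294 -0.1717 -0.2082 -0.8966]
0.028 [0.4961 0.0535] 12.58 50.2 along 0.0041 across 0.0091
0.03 [0.4951 0.0506] 12.77 56.7 along 0.0024 across 0.0065
0.032 [0.4939 0.0477] 12.84 56.4 along 0.0007 across 0.0039
0.034 [0.4925 0.0448] 12.81 61.1 along -0.0013 across 0.0014
desk z 0.0011371294324653558
```

```bash
python3 - <<'E'
from fitm import *
yw=np.radians(12.48);e=np.array([np.cos(yw),np.sin(yw)]);n=np.array([-e[1],e[0]]);c0=np.array([.4941,.0437])
def edges(f,mfun,zlo,zhi,tag,rng):
    s=dict(np.load(f));W=cloud(s);H,S,V=hsvof(s);a=(W[...,:2]-c0)@e;b=(W[...,:2]-c0)@n
    m=mfun(H,S,V)&(W[...,2]>zlo)&(W[...,2]<zhi)&(abs(a)<.11)&(abs(b)<.05)
    n_,l,stt,_=cv2.connectedComponentsWithStats(m.astype(np.uint8)); 
    keep=np.isin(l,[i for i in range(1,n_) if stt[i,4]>15])
    print(tag,keep.sum(),'z',np.median(W[keep][:,2]).round(4))
    # per-b strip a extents; per-a strip b extents
    A=[];
    for bb in np.arange(-.03,.031,.006):
        k=keep&(abs(b-bb)<.003)
        if k.sum()>5: A.append((round(bb,3),a[k].min().round(4),a[k].max().round(4)))
    B=[]
    for aa in rng:
        k=keep&(abs(a-aa)<.004)
        if k.sum()>5: B.append((round(aa,3),b[k].min().round(4),b[k].max().round(4),round((b[k].min()+b[k].max())/2,4)))
    print('  a:',[tuple(map(float,x)) for x in A]);print('  b:',[tuple(map(float,x)) for x in B])
wood=lambda H,S,V:(H>=8)&(H<30)&(S>55)&(V>85)
pl=lambda H,S,V:(V>95)&(S<50)
edges('side0.npz',wood,.009,.02,'cradle side0',np.arange(-.08,.09,.01))
edges('top0.npz',wood,.007,.02,'cradle top0',np.arange(-.08,.09,.01))
edges('side24.npz',pl,.0375,.047,'plate air',np.arange(-.07,.08,.01))
# desk plate
c0=np.array([.4535,.1637]);yw=np.radians(-8);e=np.array([np.cos(yw),np.sin(yw)]);n=np.array([-e[1],e[0]])
edges('side20.npz',pl,.009,.02,'plate desk',np.arange(-.07,.08,.01))
E
```

```text
cradle side0 168 z 0.0131
  a: [(-0.03, -0.0868, 0.0792), (-0.024, -0.0869, 0.0698), (-0.018, -0.0865, 0.0753), (-0.012, -0.0861, 0.0715), (-0.006, -0.0812, 0.0734), (0.018, -0.0532, 0.0717), (0.024, -0.0673, 0.0716), (0.03, -0.0639, 0.07)]
  b: [(-0.08, -0.0371, 0.0051, -0.016), (-0.07, -0.0362, 0.0242, -0.006), (-0.06, -0.0375, 0.0292, -0.0041), (-0.05, -0.0339, 0.0305, -0.0017), (-0.04, -0.0362, 0.0315, -0.0024), (0.03, -0.037, 0.0273, -0.0049), (0.04, -0.0388, 0.03, -0.0044), (0.05, -0.0373, 0.0256, -0.0058), (0.06, -0.0374, 0.0302, -0.0036), (0.07, -0.0387, 0.0273, -0.0057)]
cradle top0 219 z 0.0109
  a: [(-0.03, -0.0806, 0.0731), (-0.024, -0.0842, 0.0802), (-0.018, -0.0856, 0.077), (-0.012, -0.0862, 0.075), (-0.006, -0.0838, 0.0791), (-0.0, -0.0827, 0.0765), (0.006, -0.0841, 0.0781), (0.012, -0.0818, 0.0772), (0.018, -0.0834, 0.0795), (0.024, -0.0842, 0.0679), (0.03, -0.0832, 0.0796)]
  b: [(-0.08, -0.0338, 0.0365, 0.0014), (-0.07, -0.0302, 0.03, -0.0001), (-0.06, -0.0314, 0.0327, 0.0006), (-0.05, -0.0318, 0.0334, 0.0008), (-0.04, -0.0312, 0.0339, 0.0014), (0.01, -0.0164, 0.009
[... 970 characters left out ...]
 0.0628), (-0.018, -0.0749, 0.0645), (-0.012, -0.0745, 0.0629), (-0.006, -0.0736, 0.0554), (-0.0, -0.0722, 0.0607), (0.006, -0.0681, 0.0662), (0.012, -0.071, 0.0647), (0.018, -0.0734, 0.0615), (0.024, -0.0722, 0.0129)]
  b: [(-0.07, -0.0205, 0.0254, 0.0025), (-0.06, -0.0249, 0.0209, -0.002), (-0.05, -0.0253, 0.0251, -0.0001), (-0.04, -0.02, 0.0228, 0.0014), (-0.03, -0.0241, 0.0174, -0.0033), (-0.02, -0.0256, 0.0215, -0.002), (-0.01, -0.0244, 0.0226, -0.0009), (0.0, -0.0239, 0.0222, -0.0009), (0.01, -0.0281, 0.0212, -0.0035), (0.02, -0.0261, 0.0185, -0.0038), (0.03, -0.0295, 0.0198, -0.0049), (0.04, -0.0272, 0.0198, -0.0037), (0.05, -0.0251, 0.0186, -0.0033), (0.06, -0.0256, 0.0189, -0.0033)]
```

Call:
arm_command(
  targets=[
    [[-0.3,-0.1,0,0,0,0,1],[-0.2,0,0.4,0,0,0,1],[0,0,0.5,0,0,0,1],[0,0,0.5,0,0,0,1],[0,0,0.1,0,0,0,1]],
  ],
)

```text
clock: 46.22
tcp_pos: [0.4933, 0.0386, 0.0132]
tcp_rot: [-1.968, -2.449, 0.002]
force: [-0.0, -0.9, -1.6]
opening: 0.515
```

Call:
arm_command(
  targets=[
    [[0,0,0.2,0,0,0,1],[0,0,0.2,0,0,0,1],[0,0,0.1,0,0,0,1],[0,0,0,0,0,0,1],[0,0,0,0,0,0,1]],
  ],
)

```text
clock: 46.85
tcp_pos: [0.494, 0.0386, 0.0091]
tcp_rot: [1.967, 2.448, -0.0]
force: [-0.3, -0.6, -0.5]
opening: 0.52
```

```bash
python3 - <<'E'
from h import *
s=crop('side',(270,360,180,250),'s25c.png',8);st();print(ctrl.sense()['ft_torque'])
E
```

```text
t 46.9 p [0.494  0.0386 0.0091] F [-0.1 -0.6 -0.8] op 0.518 q [-0.06  0.04 -0.35  1.17 -0.   -0.27]
[[-0.215, 0.977, 0.001], [0.977, 0.215, -0.001], [-0.001, 0.0, -1.0]]
[-0.02237319  0.01350006  0.00740122]
```

View pics/s25c.png

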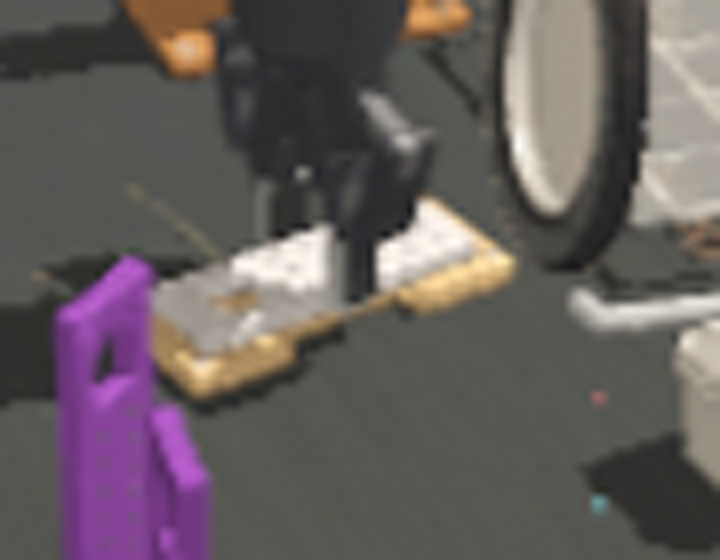

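Call:
arm_command(
  targets=[
    [[0,0,0.1,0,0,0,1],[0,0,0.1,0,0,0,1],[0,0,0.1,0,0,0,1],[0,0,0,0,0,0,1],[0,0,0,0,0,0,1]],
  ],
)

```text
clock: 47.52
tcp_pos: [0.4939, 0.0386, 0.006]
tcp_rot: [1.967, 2.448, -0.001]
force: [-0.7, -0.7, -1.9]
opening: 0.519
```

Call:
arm_command(
  targets=[
    [[0,0,0.1,0,0,0,1],[0,0,0.1,0,0,0,1],[0,0,0.1,0,0,0,1],[0,0,0,0,0,0,1],[0,0,0,0,0,0,1]],
  ],
)

```text
clock: 48.15
tcp_pos: [0.4939, 0.0386, 0.003]
tcp_rot: [1.967, 2.448, -0.001]
force: [0.2, 0.2, -1.4]
opening: 0.514
```

Call:
arm_command(
  targets=[
    [[0,0,0.1,0,0,0,1],[0,0,0.1,0,0,0,1],[0,0,0.1,0,0,0,1],[0,0,0,0,0,0,1],[0,0,0,0,0,0,1]],
  ],
)

```text
clock: 48.78
tcp_pos: [0.494, 0.0386, 0.0028]
tcp_rot: [1.967, 2.448, -0.001]
force: [-6.8, 0.9, 13.3]
opening: 0.519
```

```bash
python3 - <<'E'
from h import *
s=crop('side',(270,360,180,250),'s26c.png',8);st();print(ctrl.sense()['ft_torque'])
W=cloud(s);H=cv2.cvtColor(s['frame'],cv2.COLOR_RGB2HSV);S,V=H[...,1],H[...,2]
c0=np.array([.494,.0386]);yw=np.radians(12.48);e=np.array([np.cos(yw),np.sin(yw)]);n=np.array([-e[1],e[0]]);a=(W[...,:2]-c0)@e;b=(W[...,:2]-c0)@n
for nm,k in(('near',a<-.03),('far',a>.03)):
    k=k&(V>95)&(S<50)&(abs(a)<.07)&(abs(b)<.02)&(W[...,2]<.04); print(nm,k.sum(),np.percentile(W[k][:,2],[10,50,90]).round(4))
E
```

```text
t 48.83 p [0.494  0.0386 0.0028] F [-6.4  0.9 13.6] op 0.516 q [-0.06  0.05 -0.36  1.16 -0.   -0.27]
[[-0.215, 0.977, 0.001], [0.977, 0.215, -0.001], [-0.001, 0.001, -1.0]]
[-0.02798662  1.35616841 -0.00263167]
near 104 [-0.7524  0.0119  0.0167]
far 47 [0.0126 0.016  0.0177]
```

View pics/s26c.png

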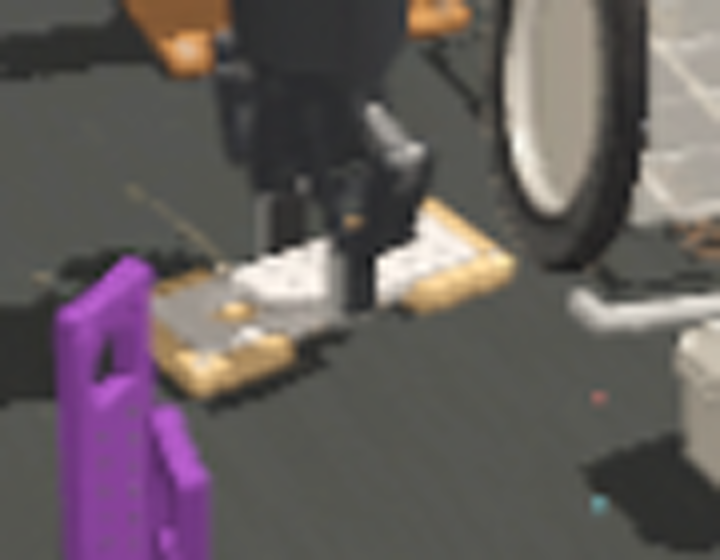

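Call:
arm_command(
  targets=[
    [[0,0,-0.2,0,0,0,1],[0,0,0,0,0,0,0],[0,0,0,0,0,0,-0.2],[0,0,0,0,0,0,-0.2],[0,0,0,0,0,0,-0.2]],
  ],
)

```text
clock: 49.45
tcp_pos: [0.4936, 0.0386, 0.0015]
tcp_rot: [1.968, 2.449, -0.001]
force: [0.4, -0.1, -1.6]
opening: 0.594
```

```bash
python3 - <<'E'
from h import *
s=crop('side',(270,360,180,250),'s27c.png',8);st()
E
```

```text
t 49.5 p [0.4937 0.0386 0.0016] F [0.8 0.3 0.2] op 0.602 q [-0.06  0.05 -0.36  1.16 -0.   -0.27]
[[-0.215, 0.977, -0.0], [0.977, 0.215, -0.001], [-0.001, -0.0, -1.0]]
```

View pics/s27c.png

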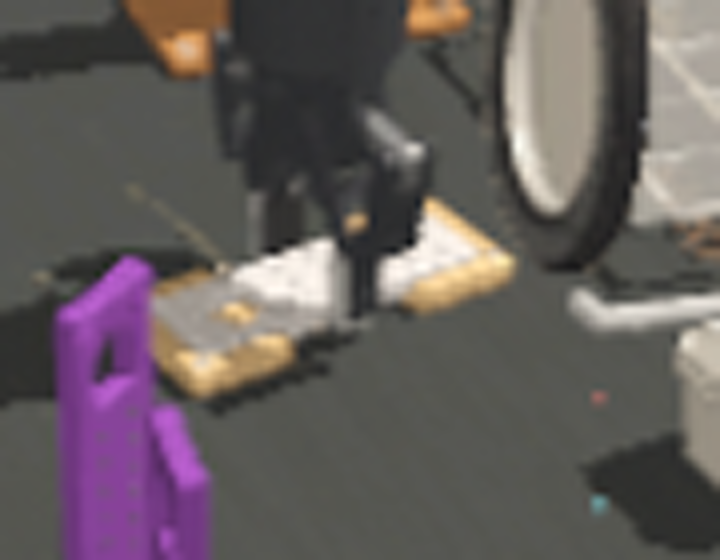

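Call:
arm_command(
  targets=[
    [[0,0,0,0,0,0,-0.6],[0,0,0,0,0,0,-0.6],[0,0,-0.5,0,0,0,-0.6],[0,0,-2,0,0,0,-0.6],[0,0,-3,0,0,0,-0.8]],
  ],
)

```text
clock: 50.12
tcp_pos: [0.4928, 0.0387, 0.0568]
tcp_rot: [-1.967, -2.448, 0.003]
force: [-0.1, -0.1, 0.6]
opening: 0.899
```

Call:
arm_command(
  targets=[
    [[0,-1,-4,0,0,0,-1],[0,-2,-5,0,0,0,-1],[3,-3,-4,0,0,0,-1],[5,-3,-2,0,0,0,-1],[5,-2,0,0,0,0,-1]],
  ],
)

```text
clock: 50.75
tcp_pos: [0.3587, 0.143, 0.2101]
tcp_rot: [1.967, 2.443, 0.007]
force: [0.1, 1.2, -0.6]
opening: 1.001
```

Call:
arm_command(
  targets=[
    [[5,0,0,0,0,0,-1],[5,0,0,0,0,0,-1],[3,0,0,0,0,0,-1],[0,0,0,0,0,0,-1],[0,0,0,0,0,0,-1]],
  ],
)

```text
clock: 51.38
tcp_pos: [0.3305, 0.2686, 0.2069]
tcp_rot: [1.967, 2.448, -0.001]
force: [-0.5, 0.2, 0.0]
opening: 1.003
```

```bash
python3 - <<'E'
from fitm import *
st()
s=snap('side','s28.png');t=snap('top','t28.png')
cv2.imwrite('pics/s28c.png',cv2.resize(s['frame'][110:290,250:450,::-1],None,fx=4,fy=3.3,interpolation=cv2.INTER_CUBIC))
cv2.imwrite('pics/t28c.png',cv2.resize(t['frame'][130:280,200:400,::-1],None,fx=4,fy=4,interpolation=cv2.INTER_CUBIC))
yw=np.radians(12.48);e=np.array([np.cos(yw),np.sin(yw)]);n=np.array([-e[1],e[0]])
for nm,x,c0 in(('side',s,(.489,.038)),('top',t,(.4915,.043))):
    W=cloud(x);H,S,V=hsvof(x);a=(W[...,:2]-c0)@e;b=(W[...,:2]-c0)@n
    k=(V>90)&(S<45)&(abs(a)<.068)&(abs(b)<.021)&(W[...,2]>-.02)&(W[...,2]<.04)
    A=np.c_[a[k],b[k],np.ones(k.sum())];z=W[k][:,2];kk=abs(z-np.median(z))<.005
    c,*_=np.linalg.lstsq(A[kk],z[kk],rcond=None); print(nm,'plate z',np.median(z[kk]).round(4),'tilt deg',np.degrees(c[:2]).round(2),kk.sum())
    w=(H>=8)&(H<30)&(S>55)&(V>85)&(abs(a)<.09)&(abs(b)<.045)&(W[...,2]>.006); print('  rim z',np.median(W[w][:,2]).round(4))
E
```

```text
t 51.38 p [0.3305 0.2686 0.2069] F [-0.5  0.2  0. ] op 1.003 q [ 0.53 -0.21 -0.2   1.59 -0.    0.31]
[[-0.215, 0.977, 0.001], [0.977, 0.215, -0.001], [-0.001, 0.0, -1.0]]
side plate z 0.0158 tilt deg [0.16 1.18] 251
  rim z 0.0124
top plate z 0.013 tilt deg [ 0.45 -1.46] 253
  rim z 0.0114
```

View pics/s28c.png

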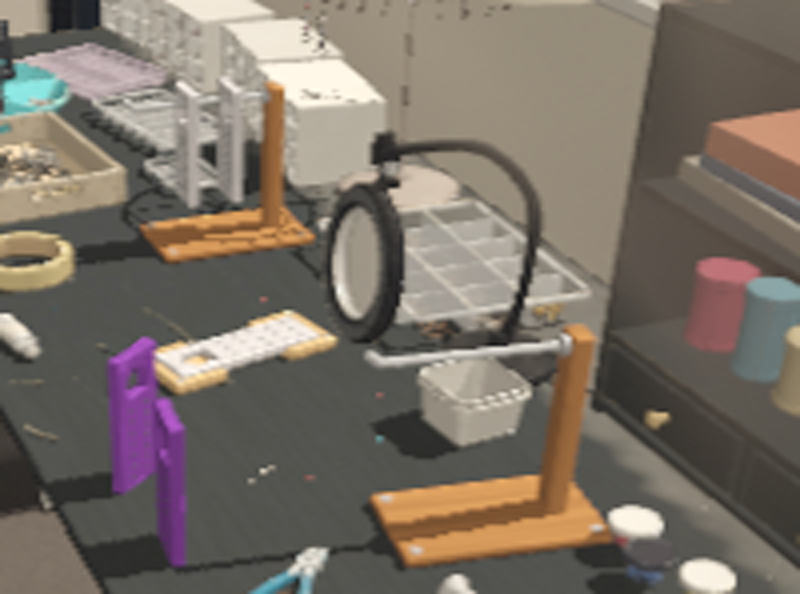

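View pics/t28c.png

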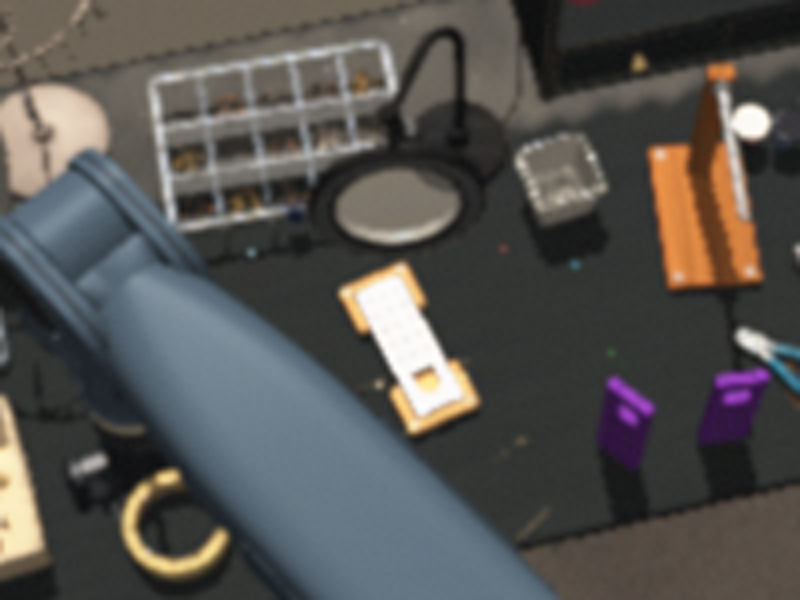

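The crops show the plate in the recess with rim visible on all sides. Its top reads 1.6 to 3.4 mm above the rim (2 mm expected), and the two cameras' tilt readings have opposite signs, so I take it as flat. Both front plates hang on the spare peg and the arm is clear.

```bash
python3 - <<'E'
from h import *
print(ctrl.hand_in())
E
```

```text
the job is handed in; nothing more can be done
None
```

The job is done and was handed in at about 51.5 s of the 72 s allowed; the hand-in gave no verdict.

- **Front plates:** Both front plates hang on the spare stand's peg, and I left them there.
- **Rear plate:** I slid it to the front of its peg and took it again from the front, at a tilt. Then I lifted it off, laid it flat on the bare desk and let go. I took it again by the middle of its long edges and lowered it into the cradle. It made contact at the height expected for the recess floor, at about 13 N, and I released it there.

**Last checks**
- The final side picture shows both plates on the spare peg. The look-alikes and other things that show in it look unmoved, but I checked that by eye only.
- The rear plate sits in the recess with the rim visible all round. Its top reads 3.4 mm above the rim in the side camera and 1.6 mm in the top camera, against 2 mm expected.
- The fitted crosswise tilt was +1.2° in the side camera and −1.5° in the top camera. The opposite signs point to measurement error, so I take the plate as flat.
- The cameras disagreed by a few millimetres on where the cradle was across its width. I settled that by lowering the plate slowly and watching the force; it touched nothing before the floor.
- The wrist force readings stayed below about 15 N.

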